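# Hang the slide rack and fill it

## Robot

A 7-joint arm with a two-finger parallel gripper is mounted at the origin on the work surface. World frame = base frame: x ahead of the robot, y to its left, z up, the work surface at z = 0. Lengths are in mm, angles in rad, forces in N, time in s.
With the tool pointing down it reaches from about 400 to 875 mm from the base axis. Payload 19.3 kg.
Tool frame: the origin (TCP) lies midway between the tips of the shut fingers; the grasp point (between the pads) lies 19 mm behind it; x points along the fingers, z is the direction in which the jaws open and shut, and the axes are right-handed (so a half turn about x gives the same grasp; the last joint's range is limited). The gripper opens to 85 mm and grips with 20 to 120 N. Pads are 22 mm wide; open, the fingers measure 114 mm over their backs; the gripper's body (76 mm by 85 mm) begins 54 mm behind the grasp point. The pads swing forward as they close: fully open they stand 13 mm farther back than shut.
Start: joints at [-1.211, 0.521, -0.036, 1.599, 0.021, 1.021, -0.113], TCP at [260.447, 568.139, 231.291] pointing down, gripper open.
Joint ranges: [-2.91, 2.91], [-0.3, 2.13], [-1.5, 1.42], [0.17, 2.43], [-1.26, 4.41], [0.16, 1.93], [-2.52, 2.52]. Speed limits (rad/s): [1.89, 1.89, 2.39, 2.39, 3.01, 3.01, 3.01].

## Interface

Orientations are given as a 3x3 rotation matrix whose columns are the frame's x, y, z axes.
In Python, from cell import sensors, camera, camera_params, arm gives the robot as it stands. The module is installed in compiled form; this text tells all that it offers.
- The arm moves only by the tool arm_command, never from a script. Its argument "motion" is a list of rows, each an object of numbers: "gripper": the closure, from 0 (fully open) to 1 (shut); "dx", "dy", "dz": the shift along the tool's x, y, z each as a share of 0.2 m, from -1 to 1; "ax", "ay", "az": the turn, a rotation vector about the tool's x, y, z each as a share of 90 degrees, from -1 to 1. In form: [{"gripper": .., "dx": .., "dy": .., "dz": .., "ax": .., "ay": .., "az": ..}, ...]. A call has exactly 5 rows; each row shifts and turns the commanded pose from where the row before left it, along the tool's axes as they then stand; what a row does not reach is not made up. A row lasts 1/8 s, in which the tool goes at most 62.5 mm and 10.7 degrees, less where a joint would pass 70% of its speed; a pose out of reach is approached as far as the arm can. A call with a number of a shift or a turn outside -1 to 1 is refused whole. A call with a gripper value outside its range is refused whole. The fingers move at their own pace and stop on an object; "newtons" is the grip in N (left out, the last holds). Time passes only in rows, so rows that do not move let the fingers close, or fill a call up. It gives the time, the measured TCP pose, the force and the opening at its end, in the units of the state.
- sensors.sense(): the state, without advancing time (a new reading comes with each control period).
- camera(name): name is "scene" or "top" or "wrist"; returns the picture (480x640x3 uint8, red, green, blue); there is no depth.
- camera_params(name): a dict with "vfov" (degrees; the focal length in pixels is half the picture's height over the tangent of half this angle, whatever the lens; pixels are square), "cx", "cy" (the principal point, pixels), "extrinsics" (4x4, takes a point from camera to world coordinates). Camera axes: x right, y down, z forward; pixel columns grow to the right and rows downward; lengths in mm; the calibration is good to about 2 mm. The wrist camera is an equidistant fisheye: a pixel r from the principal point sees the ray r / f radians off the axis. A picture is of the moment at which its call begins: read the wrist's pose just before it. camera_params takes no time and is no camera call; for the wrist camera it gives the pose at the moment of the call.
- arm.job_done(): hands the job in, once; it reports no verdict.
The state is a dict: "t": time; "joints": joint angles; "qd": joint speeds; "tau": joint torques, N m; "ee_pos": TCP position; "eef_rot": TCP orientation; "force": force on the tool from outside, world axes, zero at the start; "moment": the same for the moment, N m; "grip_width": finger opening in mm.
Only numpy, scipy, OpenCV 4.12 (cv2) and the standard library are available. Lean on these libraries where they do the work, as an engineer would, in place of code of your own. Each camera call takes 0.05 s, during which the arm holds its last target.

## Task

Beside the microscope, first hang the empty aluminium rack on the stand: pass both keyholes of its back plate over the two screw heads and slide it down until the screws sit at the top of the narrow slots. Then slide every black slide cassette on the bench, one to a pocket in any order, fully down into the hanging rack. Leave the bottle, the glass dish and the small white box where they are.

Things in the scene. Friction and masses are not known exactly. Their poses are not given: they have to be found in the camera images.
- stand: Fixed white stand: two posts 30 mm wide, 153 mm high, 246 mm apart (centres), joined by a board 36 to 96 mm above the bench; all 16 mm thick behind the screw face; feet 12 mm high under the posts, 30 mm behind to 45 mm in front of the face. Origin on the bench, mid-way between the posts, in the face. x points level out of the face (away from the robot, apart from yaw), y to the left post, z up.
- screw_left (a point): Point on the axis of the left post's screw (stand y +123 mm), 135 mm above the bench, 4 mm out from the face. The screw stands level out of the face along stand +x: shank 8 mm in diameter, 10.5 mm of it free between face and head; head 18 mm in diameter, 5 mm thick.
- screw_right (a point): Same for the right post's screw (stand y -123 mm).
- rack: Loose aluminium rack 288 mm wide (y), 76 mm deep (x), about 0.36 kg; starts standing empty on the bench. Origin at the foot of its flat back face, mid-width; x from the back face to the pockets, z up. Hung, its axes match the stand's, back face against the posts, foot 59 mm above the bench; it may lean forward up to 2 degrees. Its 8 mm back plate has an ear at each end, 42 mm wide, 92 mm high, with a keyhole.
- rack_grip (a point): Where to grip the rack's upright handle: rack frame (34, 0, 95) mm. The handle is 12 mm thick (x), 24 mm wide (y), its top at 110 mm; it stands near the balance point. Same axes as the rack.
- seat_left (a point): Point in the left ear's slot where the screw axis is once the rack has slid fully down: rack frame (4, 123, 76) mm, half-way through the plate. The keyhole there: entry hole 28 mm wide from z = 34 to 62 mm (centre 48), then a slot 12 mm wide up to z = 80. So put the hole centres level with the screws, move the plate over the heads to the posts, lower 28 mm.
- seat_right (a point): Same in the right ear: rack frame (4, -123, 76) mm.
- pocket0 (a point): Centre of the floor of a pocket, rack frame (40, -78, 5) mm. The four open-topped pockets stand in a row along y; each is 64 mm (x) by 40 mm (y) inside and 37 mm deep (rim 42 mm above the rack's foot), walls 4 mm.
- pocket1 (a point): Same, next pocket: rack frame (40, -34, 5) mm.
- pocket2 (a point): Same, rack frame (40, 34, 5) mm.
- pocket3 (a point): Same, rack frame (40, 78, 5) mm.
- cassette0_mid (a point): Centre of a black slide cassette (3 or 4 alike; None if absent), standing on the bench, 39 mm above its foot; z up. Body 60 (x) by 36 (y) by 48 mm high, weighted foot with rounded edges; on top a middle fin to grip, 12 mm thick (x), 30 wide (y), 30 high. 0.11 to 0.23 kg. Fits a pocket with its x along the rack's, either way round, 2 mm play a side; seated, its foot is on the pocket floor.
- cassette1_mid (a point): Centre of a black slide cassette (3 or 4 alike; None if absent), standing on the bench, 39 mm above its foot; z up. Body 60 (x) by 36 (y) by 48 mm high, weighted foot with rounded edges; on top a middle fin to grip, 12 mm thick (x), 30 wide (y), 30 high. 0.11 to 0.23 kg. Fits a pocket with its x along the rack's, either way round, 2 mm play a side; seated, its foot is on the pocket floor.
- cassette2_mid (a point): Centre of a black slide cassette (3 or 4 alike; None if absent), standing on the bench, 39 mm above its foot; z up. Body 60 (x) by 36 (y) by 48 mm high, weighted foot with rounded edges; on top a middle fin to grip, 12 mm thick (x), 30 wide (y), 30 high. 0.11 to 0.23 kg. Fits a pocket with its x along the rack's, either way round, 2 mm play a side; seated, its foot is on the pocket floor.
- cassette3_mid (a point): Centre of a black slide cassette (3 or 4 alike; None if absent), standing on the bench, 39 mm above its foot; z up. Body 60 (x) by 36 (y) by 48 mm high, weighted foot with rounded edges; on top a middle fin to grip, 12 mm thick (x), 30 wide (y), 30 high. 0.11 to 0.23 kg. Fits a pocket with its x along the rack's, either way round, 2 mm play a side; seated, its foot is on the pocket floor.
- oil_bottle: Amber glass bottle, 44 mm in diameter, 85 mm high; bystander. Origin at its foot.
- dish: Low glass dish, 90 mm across, 22 mm high; bystander. Origin at its foot.
- cover_box: Small white plastic box, 70 x 50 x 30 mm; bystander. Origin at its foot.

How it is judged (in metres and radians):
On the way:
1. the rack hangs on both screws, slid down and let go, with all cassettes still on the bench (distance between seat_left and screw_left below 0.008 m and distance between seat_right and screw_right below 0.008 m and contact force between the fingers and rack below 0.1 N and height (world z) of each of cassette0_mid, cassette1_mid, cassette2_mid, cassette3_mid below 0.055 m), for 0.3 s.
At the end, for the whole second after the job is handed in: The rack hangs with both slot-top points within 8 mm of their screw points; every cassette present stands in a pocket, within 6 mm of its seated height and of the pockets' middle line, upright within 0.15 rad, all at rest (distance between seat_left and screw_left below 0.008 m and distance between seat_right and screw_right below 0.008 m and linear speed of each of rack, cassette0, cassette1, cassette2, cassette3 below 0.02 m/s and z of cassette0_mid in the frame of rack between 0.038 and 0.05 m and x of cassette0_mid in the frame of rack between 0.034 and 0.046 m and y of cassette0_mid in the frame of rack between -0.085 and 0.085 m and angle between each of cassette0_mid, cassette1_mid, cassette2_mid, cassette3_mid's own z axis and vertical below 0.15 rad and z of cassette1_mid in the frame of rack between 0.038 and 0.05 m and x of cassette1_mid in the frame of rack between 0.034 and 0.046 m and y of cassette1_mid in the frame of rack between -0.085 and 0.085 m and z of cassette2_mid in the frame of rack between 0.038 and 0.05 m and x of cassette2_mid in the frame of rack between 0.034 and 0.046 m and y of cassette2_mid in the frame of rack between -0.085 and 0.085 m and z of cassette3_mid in the frame of rack between 0.038 and 0.05 m and x of cassette3_mid in the frame of rack between 0.034 and 0.046 m and y of cassette3_mid in the frame of rack between -0.085 and 0.085 m); the robot touches nothing.
It fails at once if the bottle is pushed more than 30 mm away (distance of oil_bottle from where it was at the start of the episode above 0.03 m).
It fails at once if the glass dish is pushed more than 30 mm away (distance of dish from where it was at the start of the episode above 0.03 m).
It fails at once if the small white box is pushed more than 30 mm away (distance of cover_box from where it was at the start of the episode above 0.03 m).
Of cassette0, cassette1, cassette2, cassette3 only 3 to 4 are there at a start; the rules pass over those that are not, and their reading is None.
At some moment in a run one of cassette0, cassette1, cassette2, cassette3 may be knocked a few centimetres aside while the robot is not near it.
It also fails if it takes over 210 s, if anything falls off the work surface, if the arm or the gripper's body presses on something with over 40 N, if the wrist force passes 120 N, or if a joint passes its speed limit or range.

## Working session

There is one attempt and no reset: what is moved stays moved. The work goes in short steps, Python scripts to look and compute and a tool call to move; the robot and the scene stay as the last step left them, time stands still between calls to the robot, and variables do not carry over. Pictures are saved under pics/ and viewed, and the job is handed in when it is done.

Besides the shell and the picture viewer there is one more tool, called after "Request:" in YAML: its name, and indented under it one key for each argument. arm_command: Moves the arm, as the interface text tells. Its arguments: {"type":"object","properties":{"motion":{"type":"array"},"newtons":{"type":"number"}},"required":["motion"]}

```bash
mkdir -p pics; cat > h.py <<'E'
import numpy as np, cv2
from cell import sensors, camera, camera_params, arm
def snap(n,f):
    p=camera_params(n); im=camera(n); cv2.imwrite('pics/'+f,cv2.cvtColor(im,cv2.COLOR_RGB2BGR)); np.save('pics/'+f+'.npy',p,allow_pickle=True); return im,p
E
python3 - <<'E'
from h import *
s=sensors.sense(); print({k:np.round(v,3).tolist() for k,v in s.items()})
for n in ['scene','top','wrist']:
    im,p=snap(n,n+'0.png'); print(n,p['vfov'],p['cx'],p['cy'],np.round(p['extrinsics'],3).tolist())
E
```

```text
{'t': 0.0, 'joints': [-1.211, 0.522, -0.036, 1.6, 0.021, 1.021, -0.113], 'qd': [0.0, 0.001, 0.002, 0.0, -0.001, -0.001, -0.001], 'tau': [-0.0, -92.711, 1.98, -36.995, 0.018, 0.008, 0.0], 'ee_pos': [260.334, 567.848, 230.752], 'eef_rot': [[-0.0, -0.909, 0.417], [-0.001, 0.417, 0.909], [-1.0, -0.0, -0.001]], 'force': [-0.343, 0.057, 0.016], 'moment': [0.006, -0.041, -0.008], 'grip_width': 85.148}
scene 46.80338615838376 317.57089978142375 241.8017596426311 [[-0.745, 0.575, -0.339, 938.083], [0.667, 0.638, -0.383, 504.467], [-0.004, -0.512, -0.859, 1183.38], [0.0, 0.0, 0.0, 1.0]]
top 57.821872597490184 321.5798993350777 232.22393537603472 [[-0.009, -0.994, 0.113, 411.064], [-1.0, 0.011, 0.021, 32.588], [-0.022, -0.113, -0.993, 1217.469], [0.0, 0.0, 0.0, 1.0]]
wrist 65.70646984690485 325.116360223709 239.46316710661964 [[0.417, 0.874, 0.251, 196.444], [0.909, -0.4, -0.116, 597.002], [-0.001, 0.276, -0.961, 374.537], [0.0, 0.0, 0.0, 1.0]]
```

View pics/scene0.png

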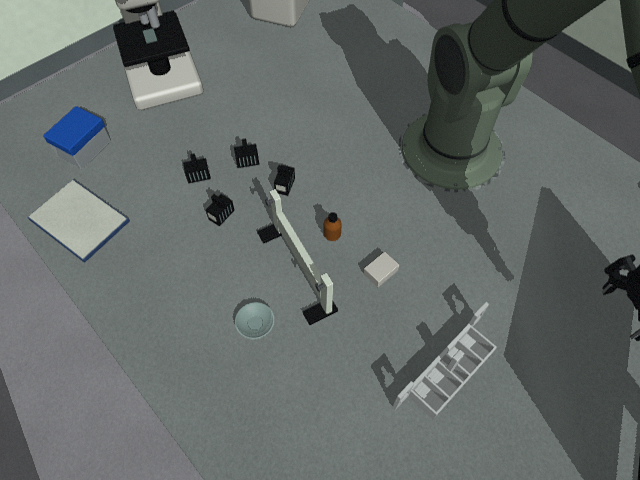

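View pics/top0.png

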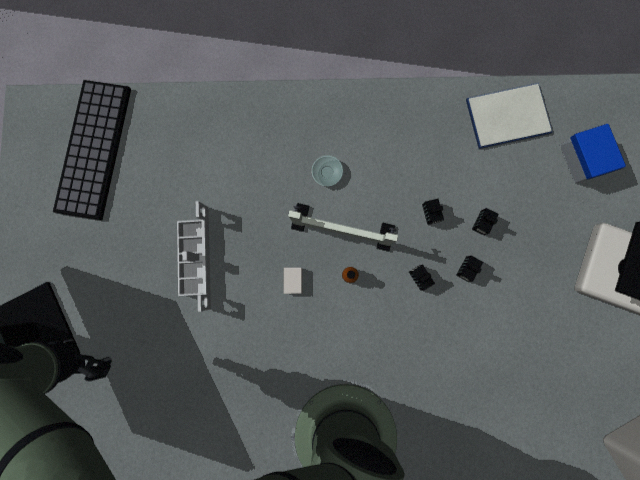

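View pics/wrist0.png

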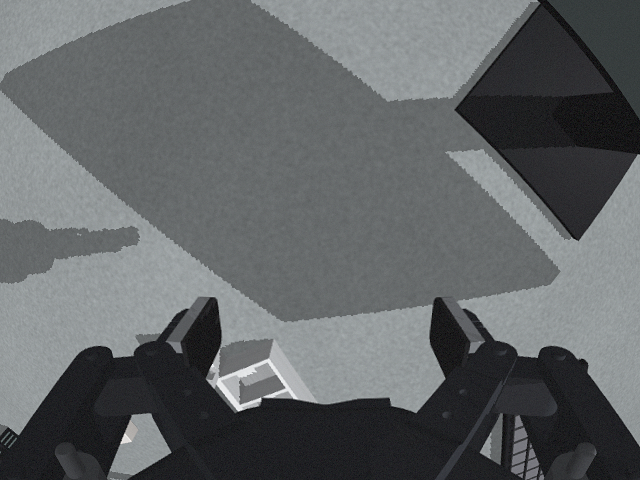

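```bash
python3 - <<'E'
import cv2,numpy as np
def crop(f,x0,y0,x1,y1,s,o):
    im=cv2.imread(f)[y0:y1,x0:x1]; cv2.imwrite(o,cv2.resize(im,None,fx=s,fy=s,interpolation=cv2.INTER_CUBIC))
crop('pics/top0.png',165,190,265,320,4.5,'pics/c1.png')
crop('pics/top0.png',275,190,475,300,4,'pics/c2.png')
crop('pics/scene0.png',360,270,510,420,4,'pics/c3.png')
crop('pics/scene0.png',170,130,350,330,3,'pics/c4.png')
E
```

```text
(no output)
```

View pics/c1.png

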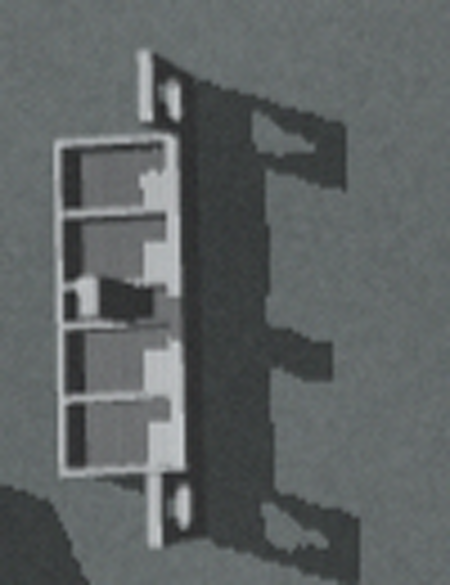

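View pics/c2.png

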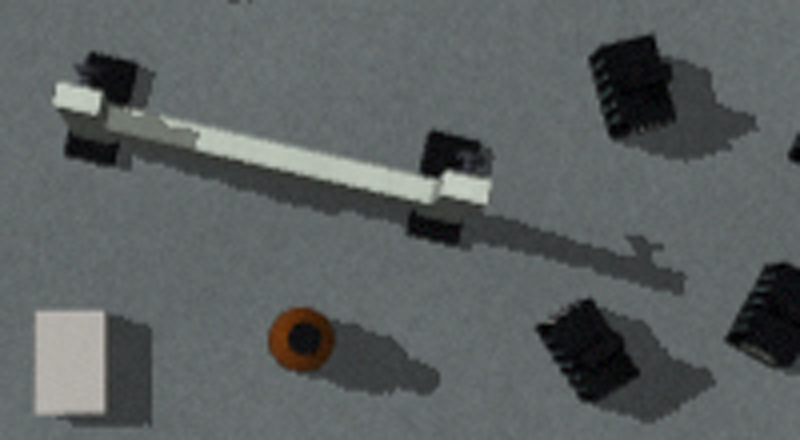

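View pics/c3.png

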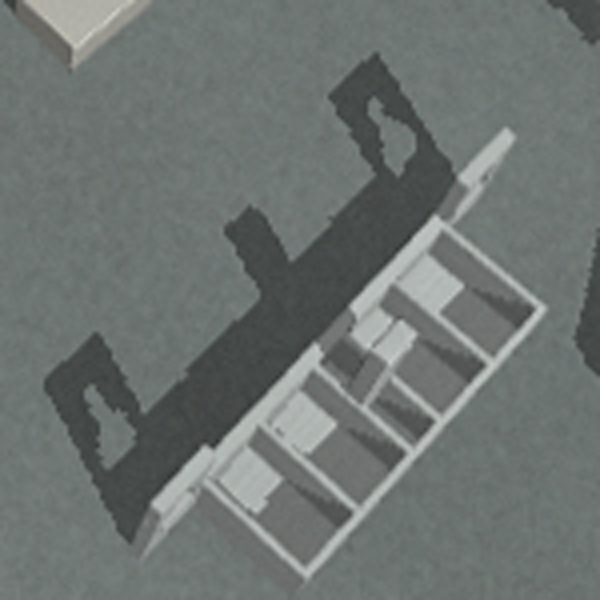

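View pics/c4.png

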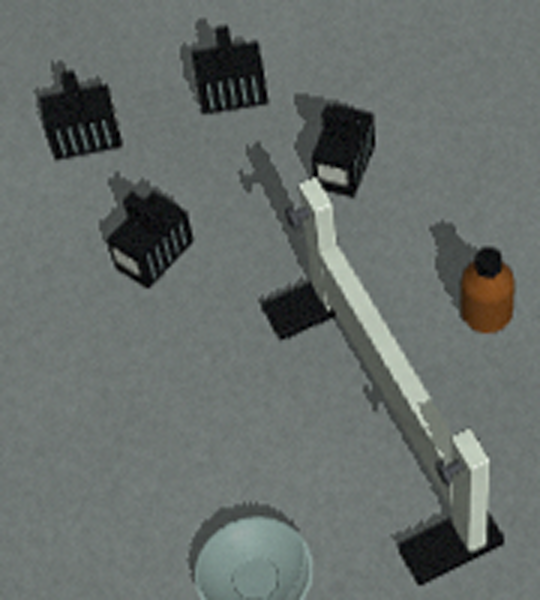

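```bash
cat >> h.py <<'E'
from scipy.optimize import least_squares
def proj(p,P,fish=False):
    P=np.atleast_2d(P).astype(float); E=p['extrinsics']; q=(P-E[:3,3])@E[:3,:3]
    f=240/np.tan(np.radians(p['vfov'])/2)
    if fish:
        r=np.hypot(q[:,0],q[:,1]); th=np.arctan2(r,q[:,2]); k=f*th/np.maximum(r,1e-9)
    else: k=f/q[:,2]
    return np.c_[p['cx']+k*q[:,0],p['cy']+k*q[:,1]]
def ray(p,uv,fish=False):
    E=p['extrinsics']; f=240/np.tan(np.radians(p['vfov'])/2)
    d=(np.array(uv,float)-[p['cx'],p['cy']])/f
    if fish:
        th=np.hypot(*d); v=np.r_[d/th*np.sin(th),np.cos(th)]
    else: v=np.r_[d,1]
    return E[:3,3],E[:3,:3]@v
def atz(p,uv,z,fish=False):
    o,d=ray(p,uv,fish); return o+d*(z-o[2])/d[2]
def pose(v,P):
    c,s=np.cos(v[2]),np.sin(v[2]); P=np.array(P,float)
    return np.c_[v[0]+c*P[:,0]-s*P[:,1], v[1]+s*P[:,0]+c*P[:,1], P[:,2]]
def ldp(f): return np.load('pics/'+f+'.npy',allow_pickle=True).item()
def unc(a,s,x0,y0):
    a=np.array(a,float); return (a+.5)/s-.5+[x0,y0]
def fit(obs,v0,verbose=True):
    # obs list of (params,fish,model pts,uv)
    def r(v): return np.concatenate([(proj(p,pose(v,P),fi)-uv).ravel() for p,fi,P,uv in obs])
    o=least_squares(r,v0,x_scale=[10,10,.1],loss='soft_l1')
    if verbose: print('fit',np.round(o.x,3)); [print(np.round(proj(p,pose(o.x,P),fi)-uv,1).tolist()) for p,fi,P,uv in obs]
    return o.x
E
python3 - <<'E'
from h import *
T=ldp('top0.png');S=ldp('scene0.png')
P1=[(76,-102,42),(76,102,42),(8,-144,92),(0,-144,92),(8,144,92),(0,144,92)]
u1=unc([(54,138),(60,477),(137,50),(150,49),(150,548),(161,546)],4.5,165,190)
P2=[(76,-102,42),(76,102,42),(4,144,92)]
u2=unc([(307,580),(547,305),(510,129)],4,360,270)
v0=[500,330,1.57]
fit([(T,0,P1,u1)],v0);fit([(S,0,P2,u2)],v0);fit([(T,0,P1,u1),(S,0,P2,u2)],v0)
Q=[(0,138,153),(0,108,153),(-16,108,153),(-16,138,153),(0,-108,153),(0,-138,153),(-16,-138,153),(-16,-108,153)]
u1=unc([(57,83),(102,90),(98,114),(52,105),(445,172),(491,180),(487,204),(440,198)],4,275,190)
Q2=[(0,108,153),(-16,108,153),(-16,138,153),(0,138,153),(0,-138,153),(-16,-138,153),(-16,-108,153),(0,-108,153)]
u2=unc([(453,437),(478,430),(488,463),(462,470),(300,186),(320,179),(332,212),(312,222)],3,170,130)
v0=[600,0,0]
print('stand');fit([(T,0,Q,u1)],v0);fit([(S,0,Q2,u2)],v0);fit([(T,0,Q,u1),(S,0,Q2,u2)],v0)
E
```

```text
fit [482.901 375.523   1.618]
[[-0.1, 0.4], [-0.1, -0.2], [0.0, 0.1], [0.1, 0.2], [-0.3, -0.3], [0.3, -0.1]]
fit [481.227 376.48    1.623]
[[0.2, -0.4], [0.1, 0.2], [-0.3, 0.2]]
fit [482.219 375.907   1.62 ]
[[-0.3, 0.7], [-0.1, 0.1], [-0.2, 0.4], [-0.1, 0.4], [-0.4, -0.1], [0.3, 0.2]]
[[-0.6, -0.3], [-0.4, 0.5], [-0.6, 0.5]]
stand
fit [ 5.56264e+02  1.91400e+00 -2.42000e-01]
[[-0.1, -0.7], [0.4, 0.3], [-0.1, 0.5], [-0.4, 0.0], [-0.1, -0.5], [0.4, 0.3], [0.0, 0.6], [-0.2, -0.7]]
fit [ 5.57552e+02  4.92100e+00 -2.37000e-01]
[[-0.7, 0.8], [-2.3, -0.1], [1.3, 0.2], [3.2, 1.2], [-0.9, 0.2], [-1.3, -0.2], [0.5, -1.8], [0.9, -2.3]]
fit [ 5.56901e+02  2.96500e+00 -2.42000e-01]
[[-0.5, -0.9], [-0.0, 0.0], [-0.5, 0.2], [-0.8, -0.2], [-0.5, -0.7], [-0.0, 0.0], [-0.4, 0.4], [-0.6, -0.9]]
[[-1.3, 0.1], [-2.9, -0.8], [0.7, -0.4], [2.5, 0.5], [-1.0, -0.6], [-1.3, -0.9], [0.4, -2.5], [0.7, -3.1]]
```

```bash
cat >> h.py <<'E'
def cur():
    s=sensors.sense(); R=np.array(s['eef_rot']); return np.array(s['ee_pos']),np.arctan2(R[1,2],R[0,2]),R,s
def plan(x,y,z,yaw,n,start=None):
    p,a,R,s=cur()
    print('t',round(s['t'],2),'now',np.round(p,1),round(a,3),'tilt',np.round(R[2],4),'F',np.round(s['force'],1),'w',round(s['grip_width'],1))
    if start: p,a=np.array(start[:3]),start[3]
    d=(np.array([x,y,z])-p)/n; da=(yaw-a)/n
    print('per-row mm',round(np.linalg.norm(d),1),'deg',round(np.degrees(da),2))
    for i in range(n):
        b=a+i*da
        print(dict(dx=round(-d[2]/200,4),dy=round((-np.sin(b)*d[0]+np.cos(b)*d[1])/200,4),dz=round((np.cos(b)*d[0]+np.sin(b)*d[1])/200,4),ax=round(-da/(np.pi/2),4)))
E
python3 - <<'E'
from h import *
plan(480.5,409.8,200,1.62,10)
T=ldp('top0.png')
print(atz(T,(327,171),10),atz(T,(350,272),80),atz(T,(292,280),30))
E
```

```text
t 0.15 now [260.4 567.9 230.9] 1.141 tilt [-1.e+00 -1.e-04 -8.e-04] F [-0.2 -0.1 -1.5] w 85.2
per-row mm 27.3 deg 2.74
{'dx': np.float64(0.0154), 'dy': np.float64(-0.133), 'dz': np.float64(-0.026), 'ax': np.float64(-0.0305)}
{'dx': np.float64(0.0154), 'dy': np.float64(-0.1316), 'dz': np.float64(-0.0323), 'ax': np.float64(-0.0305)}
{'dx': np.float64(0.0154), 'dy': np.float64(-0.1299), 'dz': np.float64(-0.0386), 'ax': np.float64(-0.0305)}
{'dx': np.float64(0.0154), 'dy': np.float64(-0.1279), 'dz': np.float64(-0.0448), 'ax': np.float64(-0.0305)}
{'dx': np.float64(0.0154), 'dy': np.float64(-0.1256), 'dz': np.float64(-0.0509), 'ax': np.float64(-0.0305)}
{'dx': np.float64(0.0154), 'dy': np.float64(-0.123), 'dz': np.float64(-0.0568), 'ax': np.float64(-0.0305)}
{'dx': np.float64(0.0154), 'dy': np.float64(-0.1202), 'dz': np.float64(-0.0626), 'ax': np.float64(-0.0305)}
{'dx': np.float64(0.0154), 'dy': np.float64(-0.117), 'dz': np.float64(-0.0683), 'ax': np.float64(-0.0305)}
{'dx': np.float64(0.0154), 'dy': np.float64(-0.1136), 'dz': np.float64(-0.0739), 'ax': np.float64(-0.0305)}
{'dx': np.float64(0.0154), 'dy': np.float64(-0.11), 'dz': np.float64(-0.0792), 'ax': np.float64(-0.0305)}
[723.18961766  41.0088154   10.        ] [435.23800785 -16.59689155  80.        ] [416.09754865 139.2121048   30.        ]
```

Request:
arm_command:
  motion:
    - {"gripper":0,"dx":0.015,"dy":-0.133,"dz":-0.026,"ax":-0.03}
    - {"gripper":0,"dx":0.015,"dy":-0.132,"dz":-0.032,"ax":-0.03}
    - {"gripper":0,"dx":0.015,"dy":-0.13,"dz":-0.039,"ax":-0.03}
    - {"gripper":0,"dx":0.015,"dy":-0.128,"dz":-0.045,"ax":-0.03}
    - {"gripper":0,"dx":0.015,"dy":-0.126,"dz":-0.051,"ax":-0.03}
  newtons: 60

```text
schema error: expected keys gripper, dx, dy, dz, ax, ay, az
```

Request:
arm_command:
  motion:
    - {"gripper":0,"dx":0.015,"dy":-0.123,"dz":-0.057,"ax":-0.03}
    - {"gripper":0,"dx":0.015,"dy":-0.12,"dz":-0.063,"ax":-0.03}
    - {"gripper":0,"dx":0.015,"dy":-0.117,"dz":-0.068,"ax":-0.03}
    - {"gripper":0,"dx":0.015,"dy":-0.114,"dz":-0.074,"ax":-0.03}
    - {"gripper":0,"dx":0.015,"dy":-0.11,"dz":-0.079,"ax":-0.03}

```text
schema error: expected keys gripper, dx, dy, dz, ax, ay, az
```

```bash
python3 - <<'E'
from h import *
p,a,R,s=cur();print(p,a)
snap('wrist','w1.png')
plan(480.5,409.8,200,1.62,1)
E
```

```text
[260.37025129 567.92838482 230.87673786] 1.1409342494326626
t 0.2 now [260.4 568.  230.9] 1.141 tilt [-1.e+00 -0.e+00 -6.e-04] F [-0.1  0.4  0.4] w 85.2
per-row mm 272.8 deg 27.45
{'dx': np.float64(0.1547), 'dy': np.float64(-1.33), 'dz': np.float64(-0.2603), 'ax': np.float64(-0.305)}
```

View pics/w1.png

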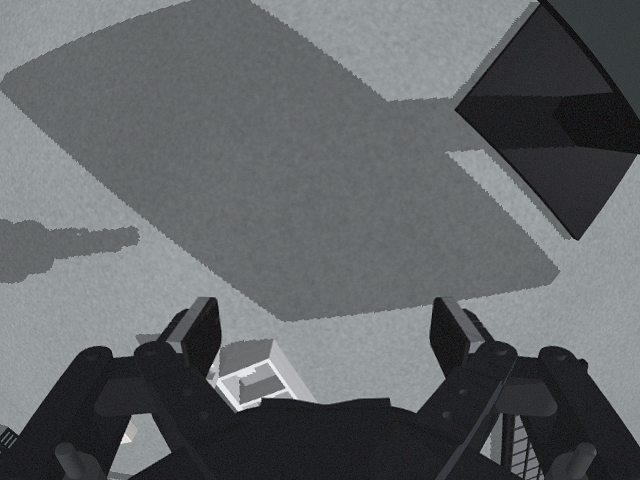

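The schema needs every key in each row, so I'm resending the move with all of them filled in.

Request:
arm_command:
  motion:
    - {"gripper":0,"dx":0.015,"dy":-0.133,"dz":-0.026,"ax":-0.03,"ay":0,"az":0}
    - {"gripper":0,"dx":0.015,"dy":-0.132,"dz":-0.032,"ax":-0.03,"ay":0,"az":0}
    - {"gripper":0,"dx":0.015,"dy":-0.13,"dz":-0.039,"ax":-0.03,"ay":0,"az":0}
    - {"gripper":0,"dx":0.015,"dy":-0.128,"dz":-0.045,"ax":-0.03,"ay":0,"az":0}
    - {"gripper":0,"dx":0.015,"dy":-0.126,"dz":-0.051,"ax":-0.03,"ay":0,"az":0}
  newtons: 60

```text
t: 0.82
ee_pos: [371.2, 488.1, 216.1]
eef_rot: [[-0.0, -0.982, 0.191], [-0.0, 0.191, 0.982], [-1.0, 0.0, -0.0]]
force: [-0.2, -0.0, -0.7]
grip_width: 85.5
```

Request:
arm_command:
  motion:
    - {"gripper":0,"dx":0.015,"dy":-0.123,"dz":-0.057,"ax":-0.03,"ay":0,"az":0}
    - {"gripper":0,"dx":0.015,"dy":-0.12,"dz":-0.063,"ax":-0.03,"ay":0,"az":0}
    - {"gripper":0,"dx":0.015,"dy":-0.117,"dz":-0.068,"ax":-0.03,"ay":0,"az":0}
    - {"gripper":0,"dx":0.015,"dy":-0.114,"dz":-0.074,"ax":-0.03,"ay":0,"az":0}
    - {"gripper":0,"dx":0.015,"dy":-0.11,"dz":-0.079,"ax":-0.03,"ay":0,"az":0}

```text
t: 1.45
ee_pos: [480.8, 408.4, 201.0]
eef_rot: [[-0.0, -0.999, -0.043], [-0.0, -0.043, 0.999], [-1.0, 0.0, -0.0]]
force: [0.4, -0.1, -0.5]
grip_width: 85.1
```

```bash
python3 - <<'E'
from h import *
p,a,R,s=cur();print(p,a)
snap('wrist','w1b.png')
plan(480.5,409.8,200,1.62,1)
E
```

```text
[480.84589485 408.42995019 201.04691538] 1.6137560746900368
t 1.5 now [484.  405.3 200.6] 1.613 tilt [-1.0e+00 -9.0e-04 -2.2e-03] F [ 3.  -5.  -0.9] w 85.5
per-row mm 5.7 deg 0.42
{'dx': np.float64(0.0028), 'dy': np.float64(0.0164), 'dz': np.float64(0.0232), 'ax': np.float64(-0.0047)}
```

View pics/w1b.png

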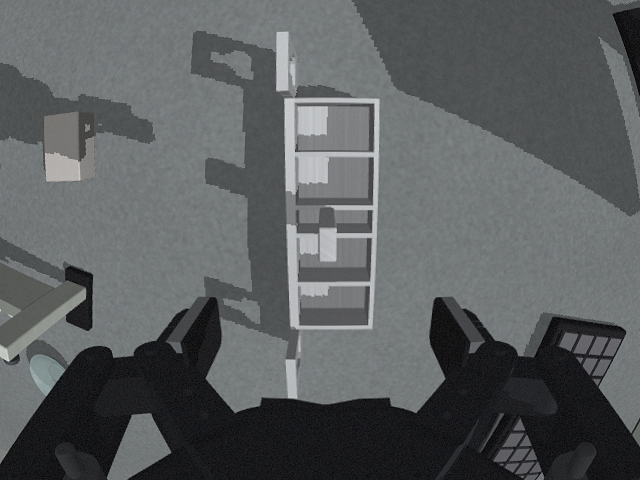

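Request:
arm_command:
  motion:
    - {"gripper":0,"dx":0,"dy":0,"dz":0,"ax":0,"ay":0,"az":0}
    - {"gripper":0,"dx":0,"dy":0,"dz":0,"ax":0,"ay":0,"az":0}
    - {"gripper":0,"dx":0,"dy":0,"dz":0,"ax":0,"ay":0,"az":0}
    - {"gripper":0,"dx":0,"dy":0,"dz":0,"ax":0,"ay":0,"az":0}
    - {"gripper":0,"dx":0,"dy":0,"dz":0,"ax":0,"ay":0,"az":0}

```text
t: 2.12
ee_pos: [480.0, 409.2, 201.3]
eef_rot: [[-0.0, -0.999, -0.042], [0.0, -0.042, 0.999], [-1.0, 0.0, 0.0]]
force: [-0.4, 0.2, -0.2]
grip_width: 85.8
```

```bash
python3 - <<'E'
from h import *
im,p=snap('wrist','w2.png')
plan(480.5,409.8,200,1.62,1)
c=im[20:420,180:480,::-1]; cv2.imwrite('pics/w2c.png',cv2.resize(c,None,fx=2,fy=2,interpolation=cv2.INTER_CUBIC)[:600])
cv2.imwrite('pics/w2d.png',cv2.resize(c[180:],None,fx=2.5,fy=2.5,interpolation=cv2.INTER_CUBIC))
E
```

```text
t 2.17 now [480.1 409.2 201.3] 1.612 tilt [-1. -0.  0.] F [ 0.2 -0.1  0.7] w 85.5
per-row mm 1.5 deg 0.43
{'dx': np.float64(0.0067), 'dy': np.float64(-0.0023), 'dz': np.float64(0.0029), 'ax': np.float64(-0.0048)}
```

View pics/w2c.png

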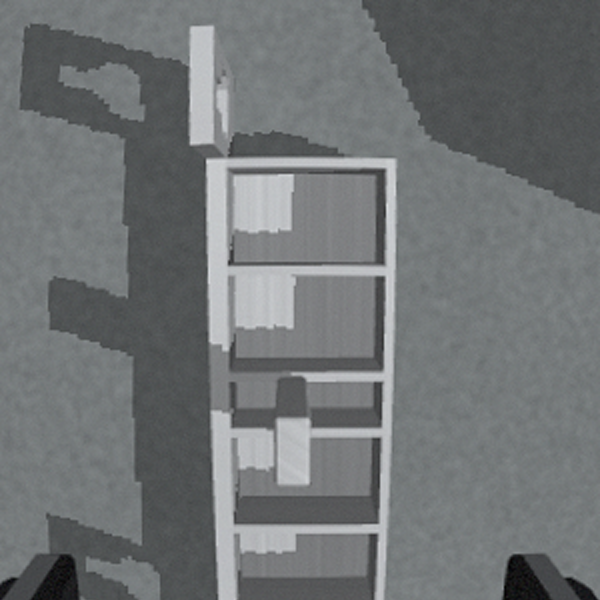

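View pics/w2d.png

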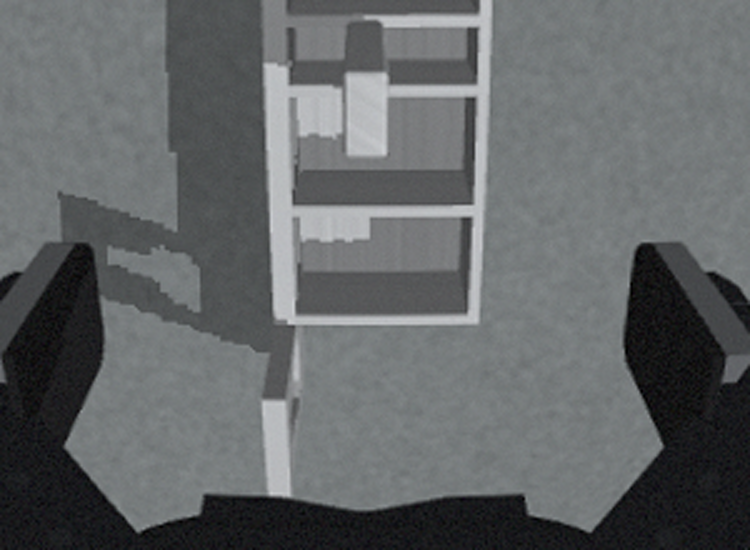

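```bash
python3 - <<'E'
from h import *
W=ldp('w2.png')
A=[(76,102,42),(0,144,92),(8,144,92),(8,102,92),(0,102,92)]
ua=unc([(397,157),(189,27),(214,26),(215,148),(190,150)],2,180,20)
B=[(76,-102,42),(0,-102,92),(8,-102,92),(28,12,110),(40,12,110),(28,-12,110),(40,-12,110)]
ub=unc([(480,323),(263,400),(288,400),(345,72),(386,72),(346,156),(387,156)],2.5,180,200)
v=fit([(W,1,A,ua),(W,1,B,ub)],[482,376,1.62])
g=pose(v,[(34,0,95)])[0]; print(g)
plan(g[0],g[1],201,v[2],1)
E
```

```text
fit [483.282 375.875   1.618]
[[-0.6, 1.2], [0.5, 0.7], [-0.2, 0.6], [-0.6, -1.4], [0.1, -2.0]]
[[-0.1, -0.4], [0.3, -0.7], [0.0, -0.5], [-0.6, -0.1], [1.3, -0.2], [-0.6, 0.9], [0.9, 0.9]]
[481.67368512 409.83643052  95.        ]
t 2.17 now [480.1 409.2 201.3] 1.612 tilt [-1. -0.  0.] F [ 0.2 -0.1  0.7] w 85.5
per-row mm 1.8 deg 0.33
{'dx': np.float64(0.0017), 'dy': np.float64(-0.0081), 'dz': np.float64(0.0028), 'ax': np.float64(-0.0036)}
```

Request:
arm_command:
  motion:
    - {"gripper":0,"dx":0.1,"dy":-0.008,"dz":0.003,"ax":-0.0036,"ay":0,"az":0}
    - {"gripper":0,"dx":0.15,"dy":0,"dz":0,"ax":0,"ay":0,"az":0}
    - {"gripper":0,"dx":0.15,"dy":0,"dz":0,"ax":0,"ay":0,"az":0}
    - {"gripper":0,"dx":0.15,"dy":0,"dz":0,"ax":0,"ay":0,"az":0}
    - {"gripper":0,"dx":0.075,"dy":0,"dz":0,"ax":0,"ay":0,"az":0}

```text
t: 2.8
ee_pos: [481.0, 409.0, 73.8]
eef_rot: [[-0.002, -0.999, -0.047], [-0.002, -0.047, 0.999], [-1.0, 0.002, -0.002]]
force: [0.3, 1.2, 0.5]
grip_width: 85.4
```

Request:
arm_command:
  motion:
    - {"gripper":0,"dx":0,"dy":0,"dz":0,"ax":0,"ay":0,"az":0}
    - {"gripper":0,"dx":0,"dy":0,"dz":0,"ax":0,"ay":0,"az":0}
    - {"gripper":1,"dx":0,"dy":0,"dz":0,"ax":0,"ay":0,"az":0}
    - {"gripper":1,"dx":0,"dy":0,"dz":0,"ax":0,"ay":0,"az":0}
    - {"gripper":1,"dx":0,"dy":0,"dz":0,"ax":0,"ay":0,"az":0}
  newtons: 80

```text
t: 3.42
ee_pos: [481.9, 409.8, 76.6]
eef_rot: [[0.0, -0.999, -0.047], [0.0, -0.047, 0.999], [-1.0, -0.0, 0.0]]
force: [-0.6, -0.2, 0.2]
grip_width: 31.9
```

Request:
arm_command:
  motion:
    - {"gripper":1,"dx":0,"dy":0,"dz":0,"ax":0,"ay":0,"az":0}
    - {"gripper":1,"dx":0,"dy":0,"dz":0,"ax":0,"ay":0,"az":0}
    - {"gripper":1,"dx":0,"dy":0,"dz":0,"ax":0,"ay":0,"az":0}
    - {"gripper":1,"dx":0,"dy":0,"dz":0,"ax":0,"ay":0,"az":0}
    - {"gripper":1,"dx":0,"dy":0,"dz":0,"ax":0,"ay":0,"az":0}
  newtons: 80

```text
t: 4.05
ee_pos: [481.9, 409.9, 76.6]
eef_rot: [[0.0, -0.999, -0.047], [0.0, -0.047, 0.999], [-1.0, -0.0, 0.0]]
force: [-0.8, -0.4, 5.6]
grip_width: 10.9
```

```bash
python3 - <<'E'
from h import *
im,p=snap('wrist','w3.png')
plan(480.5,409.8,246,1.62,1)
E
```

```text
t 4.1 now [481.9 409.9  76.6] 1.618 tilt [-1.e+00 -3.e-04  3.e-04] F [-0.3  0.4  5.7] w 10.9
per-row mm 169.4 deg 0.12
{'dx': np.float64(-0.8471), 'dy': np.float64(0.0069), 'dz': np.float64(-0.0002), 'ax': np.float64(-0.0014)}
```

View pics/w3.png

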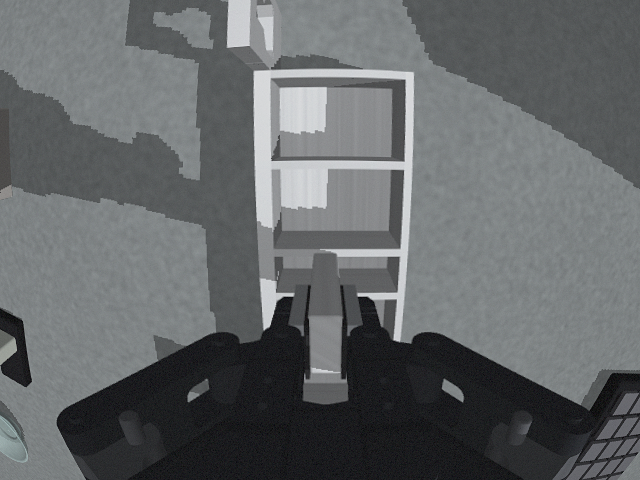

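```bash
python3 - <<'E'
from h import *
plan(648,-20,250,-0.242,15,(482,410,250,1.618))
E
```

```text
t 4.1 now [481.9 409.9  76.6] 1.618 tilt [-1.e+00 -3.e-04  3.e-04] F [-0.3  0.4  5.7] w 10.9
per-row mm 30.7 deg -7.1
{'dx': np.float64(-0.0), 'dy': np.float64(-0.0485), 'dz': np.float64(-0.1458), 'ax': 0.0789}
{'dx': np.float64(-0.0), 'dy': np.float64(-0.0662), 'dz': np.float64(-0.1387), 'ax': 0.0789}
{'dx': np.float64(-0.0), 'dy': np.float64(-0.0828), 'dz': np.float64(-0.1294), 'ax': 0.0789}
{'dx': np.float64(-0.0), 'dy': np.float64(-0.0982), 'dz': np.float64(-0.1182), 'ax': 0.0789}
{'dx': np.float64(-0.0), 'dy': np.float64(-0.112), 'dz': np.float64(-0.1051), 'ax': 0.0789}
{'dx': np.float64(-0.0), 'dy': np.float64(-0.1242), 'dz': np.float64(-0.0905), 'ax': 0.0789}
{'dx': np.float64(-0.0), 'dy': np.float64(-0.1344), 'dz': np.float64(-0.0744), 'ax': 0.0789}
{'dx': np.float64(-0.0), 'dy': np.float64(-0.1426), 'dz': np.float64(-0.0572), 'ax': 0.0789}
{'dx': np.float64(-0.0), 'dy': np.float64(-0.1486), 'dz': np.float64(-0.0391), 'ax': 0.0789}
{'dx': np.float64(-0.0), 'dy': np.float64(-0.1523), 'dz': np.float64(-0.0205), 'ax': 0.0789}
{'dx': np.float64(-0.0), 'dy': np.float64(-0.1536), 'dz': np.float64(-0.0015), 'ax': 0.0789}
{'dx': np.float64(-0.0), 'dy': np.float64(-0.1526), 'dz': np.float64(0.0175), 'ax': 0.0789}
{'dx': np.float64(-0.0), 'dy': np.float64(-0.1493), 'dz': np.float64(0.0363), 'ax': 0.0789}
{'dx': np.float64(-0.0), 'dy': np.float64(-0.1437), 'dz': np.float64(0.0545), 'ax': 0.0789}
{'dx': np.float64(-0.0), 'dy': np.float64(-0.1358), 'dz': np.float64(0.0718), 'ax': 0.0789}
```

Request:
arm_command:
  motion:
    - {"gripper":1,"dx":-0.1,"dy":0,"dz":0,"ax":0,"ay":0,"az":0}
    - {"gripper":1,"dx":-0.2,"dy":0,"dz":0,"ax":0,"ay":0,"az":0}
    - {"gripper":1,"dx":-0.25,"dy":0,"dz":0,"ax":0,"ay":0,"az":0}
    - {"gripper":1,"dx":-0.2,"dy":0,"dz":0,"ax":0,"ay":0,"az":0}
    - {"gripper":1,"dx":-0.12,"dy":0,"dz":0,"ax":0,"ay":0,"az":0}

```text
t: 4.72
ee_pos: [482.0, 409.8, 253.6]
eef_rot: [[0.002, -0.999, -0.047], [0.002, -0.047, 0.999], [-1.0, -0.002, 0.002]]
force: [-0.1, -0.8, -4.4]
grip_width: 11.0
```

Request:
arm_command:
  motion:
    - {"gripper":1,"dx":0,"dy":-0.048,"dz":-0.146,"ax":0.079,"ay":0,"az":0}
    - {"gripper":1,"dx":0,"dy":-0.066,"dz":-0.139,"ax":0.079,"ay":0,"az":0}
    - {"gripper":1,"dx":0,"dy":-0.083,"dz":-0.129,"ax":0.079,"ay":0,"az":0}
    - {"gripper":1,"dx":0,"dy":-0.098,"dz":-0.118,"ax":0.079,"ay":0,"az":0}
    - {"gripper":1,"dx":0,"dy":-0.112,"dz":-0.105,"ax":0.079,"ay":0,"az":0}

```text
t: 5.35
ee_pos: [537.0, 265.3, 251.3]
eef_rot: [[0.0, -0.838, 0.546], [0.0, 0.546, 0.838], [-1.0, 0.0, 0.0]]
force: [0.8, -1.2, -4.2]
grip_width: 10.9
```

Request:
arm_command:
  motion:
    - {"gripper":1,"dx":0,"dy":-0.124,"dz":-0.09,"ax":0.079,"ay":0,"az":0}
    - {"gripper":1,"dx":0,"dy":-0.134,"dz":-0.074,"ax":0.079,"ay":0,"az":0}
    - {"gripper":1,"dx":0,"dy":-0.143,"dz":-0.057,"ax":0.079,"ay":0,"az":0}
    - {"gripper":1,"dx":0,"dy":-0.149,"dz":-0.039,"ax":0.079,"ay":0,"az":0}
    - {"gripper":1,"dx":0,"dy":-0.152,"dz":-0.02,"ax":0.079,"ay":0,"az":0}

```text
t: 5.98
ee_pos: [592.4, 122.4, 251.3]
eef_rot: [[0.0, -0.364, 0.931], [0.001, 0.931, 0.364], [-1.0, 0.001, 0.0]]
force: [-0.3, -0.6, -3.4]
grip_width: 11.0
```

Request:
arm_command:
  motion:
    - {"gripper":1,"dx":0,"dy":-0.154,"dz":-0.002,"ax":0.079,"ay":0,"az":0}
    - {"gripper":1,"dx":0,"dy":-0.153,"dz":0.017,"ax":0.079,"ay":0,"az":0}
    - {"gripper":1,"dx":0,"dy":-0.149,"dz":0.036,"ax":0.079,"ay":0,"az":0}
    - {"gripper":1,"dx":0,"dy":-0.144,"dz":0.054,"ax":0.079,"ay":0,"az":0}
    - {"gripper":1,"dx":0,"dy":-0.136,"dz":0.072,"ax":0.079,"ay":0,"az":0}

```text
t: 6.6
ee_pos: [647.3, -21.1, 251.3]
eef_rot: [[0.0, 0.245, 0.97], [0.001, 0.97, -0.245], [-1.0, 0.001, 0.0]]
force: [0.4, -0.2, -3.8]
grip_width: 11.0
```

Request:
arm_command:
  motion:
    - {"gripper":1,"dx":0,"dy":0,"dz":0,"ax":0,"ay":0,"az":0}
    - {"gripper":1,"dx":0,"dy":0,"dz":0,"ax":0,"ay":0,"az":0}
    - {"gripper":1,"dx":0,"dy":0,"dz":0,"ax":0,"ay":0,"az":0}
    - {"gripper":1,"dx":0,"dy":0,"dz":0,"ax":0,"ay":0,"az":0}
    - {"gripper":1,"dx":0,"dy":0,"dz":0,"ax":0,"ay":0,"az":0}

```text
t: 7.22
ee_pos: [647.2, -20.1, 250.4]
eef_rot: [[0.0, 0.241, 0.971], [0.0, 0.971, -0.241], [-1.0, 0.0, -0.0]]
force: [-0.8, 0.4, -3.3]
grip_width: 10.9
```

```bash
python3 - <<'E'
from h import *
for n in ['wrist','top','scene']: snap(n,n+'4.png')
plan(648,-20,250,-0.242,1)
def crop(f,x0,y0,x1,y1,s,o):
    im=cv2.imread(f)[y0:y1,x0:x1]; cv2.imwrite(o,cv2.resize(im,None,fx=s,fy=s,interpolation=cv2.INTER_CUBIC))
crop('pics/scene4.png',180,150,400,350,3,'pics/s4c.png')
E
```

```text
t 7.38 now [647.3 -20.3 250.3] -0.243 tilt [-1.  0. -0.] F [ 0.9  0.8 -3.8] w 10.8
per-row mm 0.8 deg 0.08
{'dx': np.float64(0.0016), 'dy': np.float64(0.0021), 'dz': np.float64(0.0032), 'ax': np.float64(-0.0008)}
```

View pics/wrist4.png

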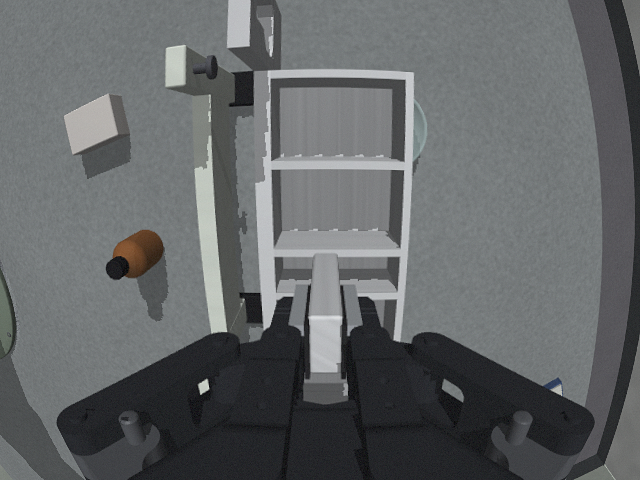

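View pics/s4c.png

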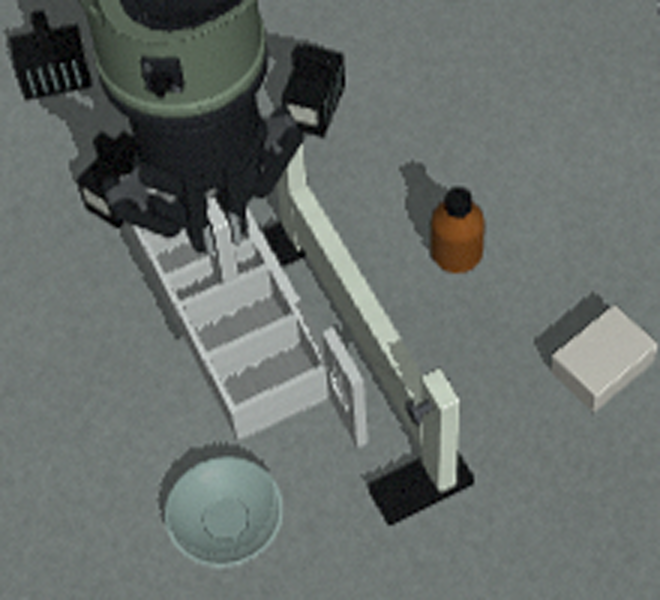

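View pics/top4.png

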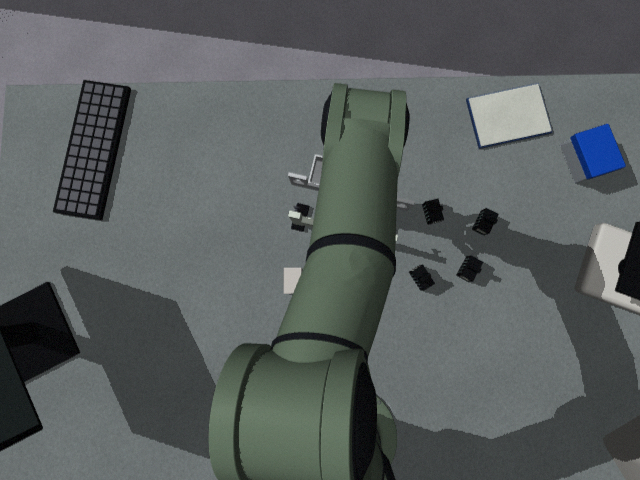

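```bash
python3 - <<'E'
import cv2
im=cv2.imread('pics/wrist4.png')[20:120,150:290]; cv2.imwrite('pics/w4c.png',cv2.resize(im,None,fx=5,fy=5,interpolation=cv2.INTER_CUBIC))
im=cv2.imread('pics/wrist4.png')[280:400,180:300]; cv2.imwrite('pics/w4d.png',cv2.resize(im,None,fx=5,fy=5,interpolation=cv2.INTER_CUBIC))
E
```

```text
(no output)
```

View pics/w4c.png

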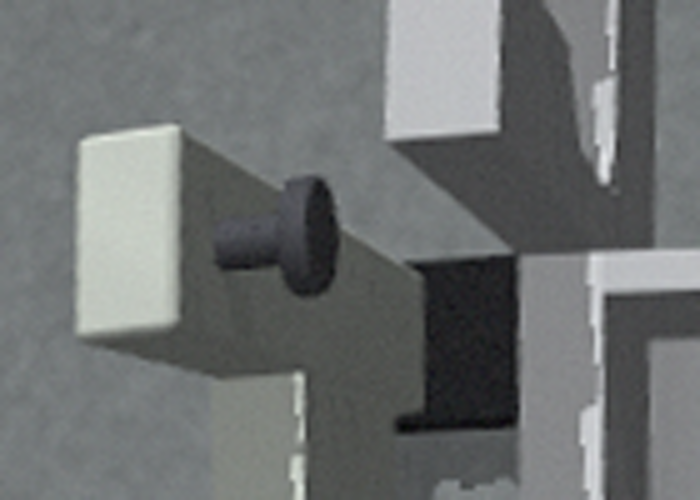

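View pics/w4d.png

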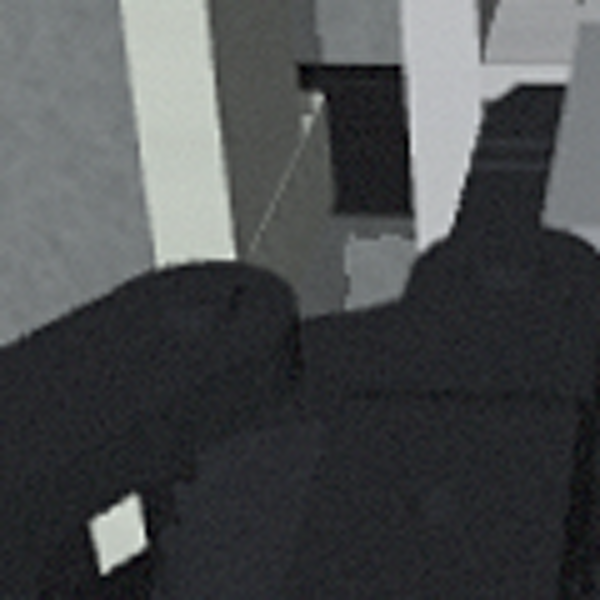

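```bash
python3 - <<'E'
from h import *
W=ldp('wrist4.png')
A=[(0,138,153),(-16,138,153),(-16,108,153),(0,108,153),(0,108,96),(-16,108,96),(15.5,123,135)]
ua=unc([(180,126),(80,140),(77,335),(180,325),(305,372),(215,380),(320,236)],5,150,20)
ul=unc([(208,0),(235,262),(122,0),(155,265)],5,180,280); xl=[0,0,-16,-16]
def r(v):
    e=[(proj(W,pose(v,A),1)-ua).ravel()]
    L=[(x,y,96) for x,y in zip(xl,v[3:])]
    e.append((proj(W,pose(v,L),1)-ul).ravel())
    return np.concatenate(e)
o=least_squares(r,[557,2,-.24,-20,-100,-20,-100],loss='soft_l1',x_scale=[1,1,.01,1,1,1,1]); print(np.round(o.x,3)); print(np.round(r(o.x).reshape(-1,2),1).tolist())
st=o.x[:3]
B=[(0,102,92),(8,102,92)]; ub=unc([(385,140),(500,133)],5,150,20)
B+=[(76,102,42)]; ub=np.r_[ub,[(413,72.5)]]
p,a,R,s=cur()
v=[p[0]-34*np.cos(a),p[1]-34*np.sin(a),a]; Bz=np.array(B,float); 
for foot in [p[2]-76.6]:
    P=pose(v,Bz); P[:,2]+=foot; print('rack held resid',np.round(proj(W,P,1)-ub,1).tolist(), v)
np.save('stand.npy',st)
E
```

```text
[ 5.56675e+02  1.28100e+00 -2.42000e-01 -5.19710e+01 -1.05622e+02
 -5.22880e+01 -1.07091e+02]
[[0.7, -1.3], [-0.7, -1.0], [-0.7, 1.8], [0.1, 1.3], [-0.1, -0.0], [-0.3, 0.0], [1.5, -0.2], [-0.5, 0.0], [0.2, -0.0], [-0.1, 0.0], [0.4, -0.1]]
rack held resid [[1.9, 0.8], [1.3, 0.5], [0.4, -0.1]] [np.float64(614.2752918127842), np.float64(-12.068260101434754), np.float64(-0.24332919408715947)]
```

Request:
arm_command:
  motion:
    - {"gripper":1,"dx":0.08,"dy":-0.002,"dz":0,"ax":0,"ay":0,"az":0}
    - {"gripper":1,"dx":0.12,"dy":0,"dz":0,"ax":0,"ay":0,"az":0}
    - {"gripper":1,"dx":0.12,"dy":0,"dz":0,"ax":0,"ay":0,"az":0}
    - {"gripper":1,"dx":0.08,"dy":0,"dz":0,"ax":0,"ay":0,"az":0}
    - {"gripper":1,"dx":0.034,"dy":0,"dz":0,"ax":0,"ay":0,"az":0}

```text
t: 8.0
ee_pos: [646.8, -20.8, 162.3]
eef_rot: [[-0.001, 0.241, 0.97], [-0.0, 0.97, -0.241], [-1.0, -0.0, -0.001]]
force: [0.2, 0.0, -2.9]
grip_width: 11.1
```

Request:
arm_command:
  motion:
    - {"gripper":1,"dx":0,"dy":0,"dz":-0.05,"ax":0,"ay":0,"az":0}
    - {"gripper":1,"dx":0,"dy":0,"dz":-0.05,"ax":0,"ay":0,"az":0}
    - {"gripper":1,"dx":0,"dy":0,"dz":-0.02,"ax":0,"ay":0,"az":0}
    - {"gripper":1,"dx":0,"dy":0,"dz":0,"ax":0,"ay":0,"az":0}
    - {"gripper":1,"dx":0,"dy":0,"dz":0,"ax":0,"ay":0,"az":0}

```text
t: 8.62
ee_pos: [624.1, -15.0, 163.7]
eef_rot: [[0.001, 0.241, 0.97], [-0.0, 0.97, -0.241], [-1.0, 0.0, 0.0]]
force: [-0.3, 0.0, -3.9]
grip_width: 10.5
```

```bash
cat >>h.py <<'E'
ST=np.array([556.7,1.7,-0.242])
def instand(p):
    c,s=np.cos(ST[2]),np.sin(ST[2]); d=np.array(p[:2])-ST[:2]; return np.round([c*d[0]+s*d[1],-s*d[0]+c*d[1],p[2]],1)
def crop(f,x0,y0,x1,y1,s,o):
    im=cv2.imread(f)[y0:y1,x0:x1]; cv2.imwrite(o,cv2.resize(im,None,fx=s,fy=s,interpolation=cv2.INTER_CUBIC))
E
python3 - <<'E'
from h import *
for n in ['wrist','scene']: snap(n,n+'5.png')
p,a,R,s=cur(); print(p,a,instand(p),s['force'],R[2])
crop('pics/scene5.png',230,170,400,340,3.5,'pics/s5c.png')
crop('pics/wrist5.png',140,0,300,120,5,'pics/w5c.png')
E
```

```text
[624.06553784 -15.04933293 163.53464437] -0.24360207267532452 [ 6.940e+01 -1.000e-01  1.635e+02] [ 0.02593042 -0.11860313 -3.52849909] [-9.99999985e-01 -1.85293770e-05  1.70407558e-04]
```

View pics/s5c.png

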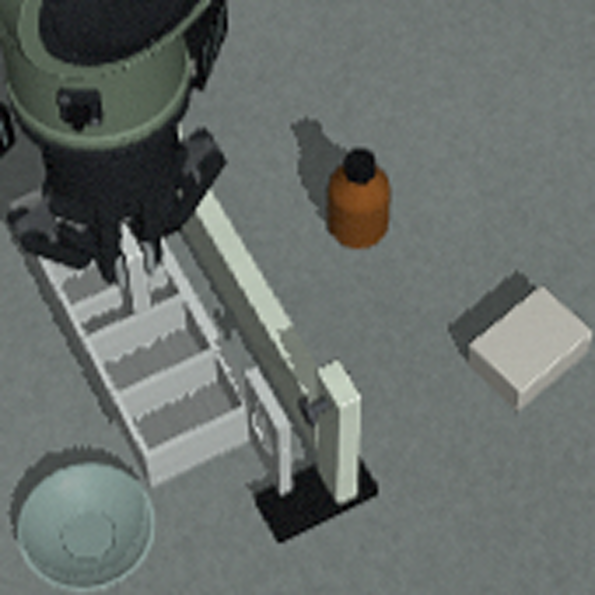

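View pics/w5c.png

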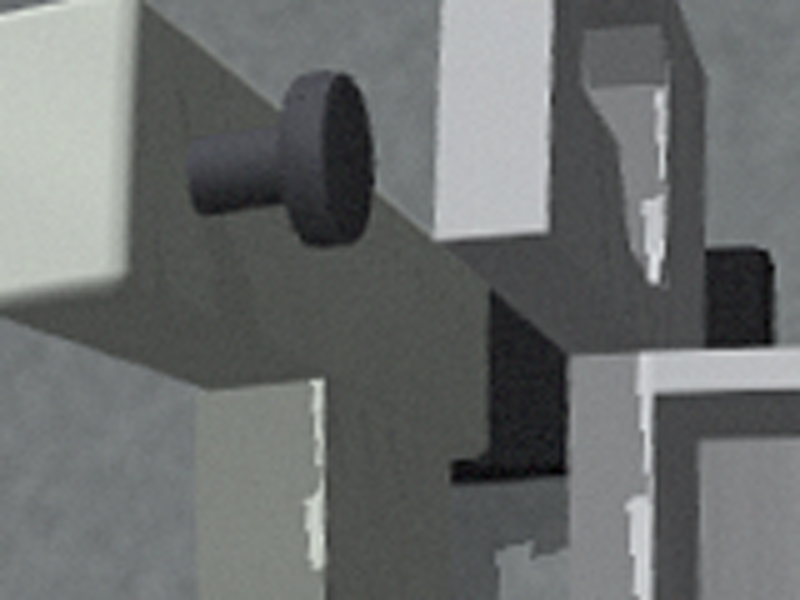

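Request:
arm_command:
  motion:
    - {"gripper":1,"dx":0,"dy":0,"dz":-0.05,"ax":0,"ay":0,"az":0}
    - {"gripper":1,"dx":0,"dy":0,"dz":-0.05,"ax":0,"ay":0,"az":0}
    - {"gripper":1,"dx":0,"dy":0,"dz":-0.05,"ax":0,"ay":0,"az":0}
    - {"gripper":1,"dx":0,"dy":0,"dz":-0.02,"ax":0,"ay":0,"az":0}
    - {"gripper":1,"dx":0,"dy":0,"dz":0,"ax":0,"ay":0,"az":0}

```text
t: 9.35
ee_pos: [590.9, -6.7, 163.7]
eef_rot: [[0.0, 0.241, 0.971], [0.0, 0.971, -0.241], [-1.0, 0.0, 0.0]]
force: [0.7, 0.2, -3.2]
grip_width: 10.6
```

```bash
python3 - <<'E'
from h import *
for n in ['wrist','scene']: snap(n,n+'6.png')
p,a,R,s=cur(); print(p,a,instand(p),s['force'],s['moment'],R[2])
crop('pics/scene6.png',230,170,400,340,3.5,'pics/s6c.png')
crop('pics/wrist6.png',140,0,300,120,5,'pics/w6c.png')
E
```

```text
[591.09702463  -6.77856513 163.56481277] -0.24351275787241788 [ 35.4   0.  163.6] [-0.89803641 -0.44274832 -4.33988466] [ 0.00085731 -0.05304976  0.0633177 ] [-9.99999973e-01  4.28095385e-05  2.30044381e-04]
```

View pics/s6c.png

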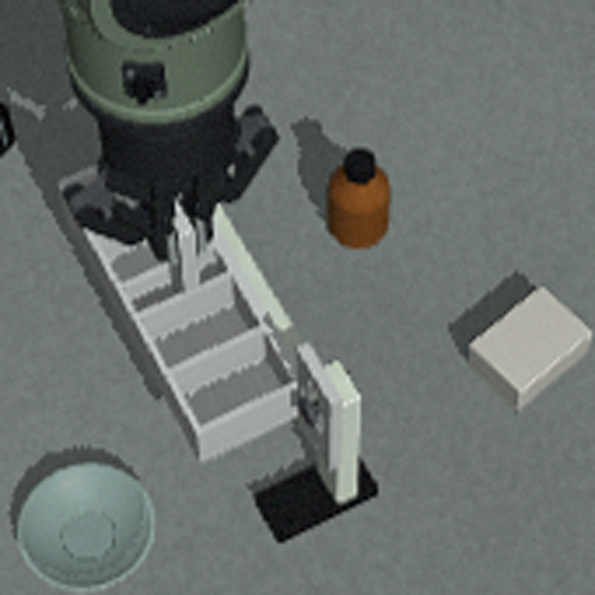

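View pics/w6c.png

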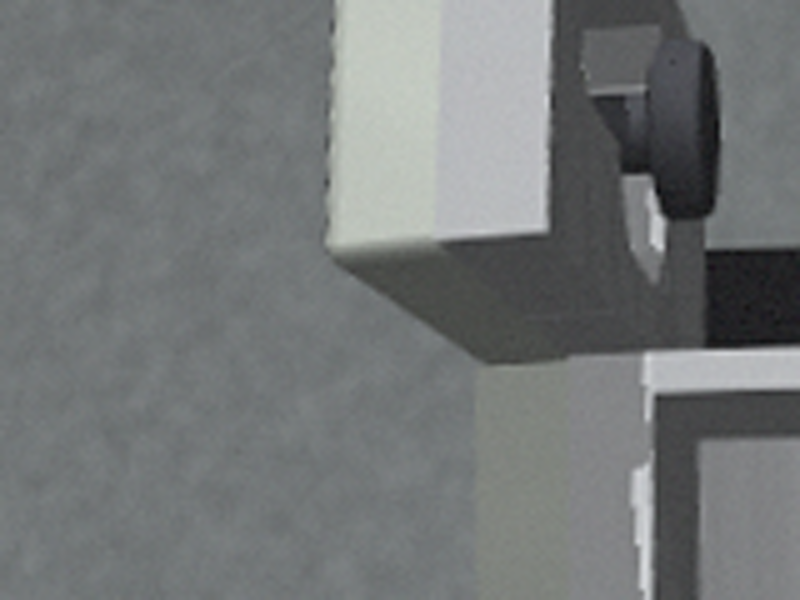

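Request:
arm_command:
  motion:
    - {"gripper":1,"dx":0.03,"dy":0,"dz":-0.002,"ax":0,"ay":0,"az":0}
    - {"gripper":1,"dx":0.03,"dy":0,"dz":-0.002,"ax":0,"ay":0,"az":0}
    - {"gripper":1,"dx":0.03,"dy":0,"dz":0,"ax":0,"ay":0,"az":0}
    - {"gripper":1,"dx":0.03,"dy":0,"dz":0,"ax":0,"ay":0,"az":0}
    - {"gripper":1,"dx":0,"dy":0,"dz":0,"ax":0,"ay":0,"az":0}

```text
t: 10.07
ee_pos: [590.1, -6.7, 139.0]
eef_rot: [[-0.0, 0.241, 0.97], [-0.0, 0.97, -0.241], [-1.0, -0.0, -0.0]]
force: [1.2, -0.8, -5.6]
grip_width: 11.0
```

```bash
python3 - <<'E'
from h import *
for n in ['wrist','scene']: snap(n,n+'7.png')
p,a,R,s=cur(); print(p,a,instand(p),s['force'],s['moment'],R[2])
crop('pics/wrist7.png',140,0,300,120,5,'pics/w7c.png')
E
```

```text
[590.12371355  -6.58050549 139.46798468] -0.24352227169135454 [ 34.4  -0.  139.5] [ 1.36416743 -0.46843297 -4.97080711] [-0.02067719 -0.36187784  0.21388863] [-9.99999995e-01 -2.99234168e-05 -9.47030931e-05]
```

View pics/w7c.png

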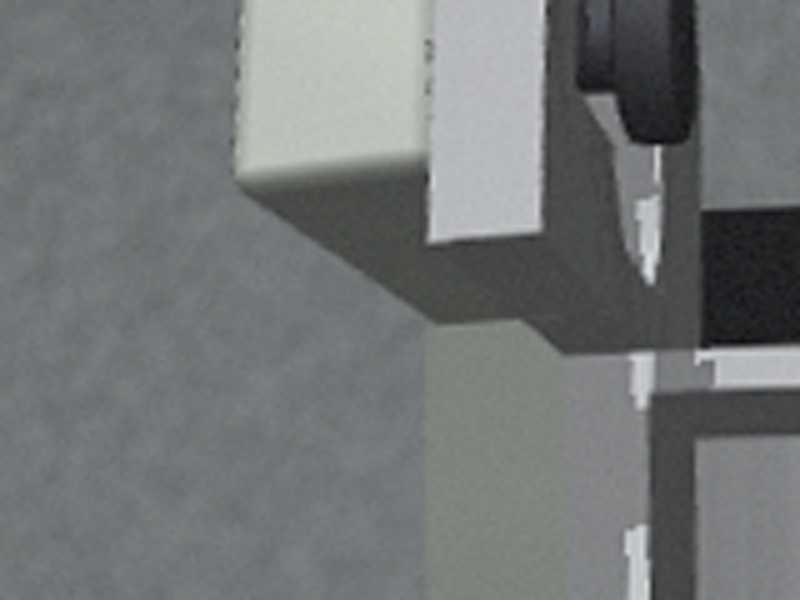

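Request:
arm_command:
  motion:
    - {"gripper":1,"dx":0.01,"dy":0,"dz":0,"ax":0,"ay":0,"az":0}
    - {"gripper":1,"dx":0.01,"dy":0,"dz":0,"ax":0,"ay":0,"az":0}
    - {"gripper":1,"dx":0.003,"dy":0,"dz":0,"ax":0,"ay":0,"az":0}
    - {"gripper":1,"dx":0,"dy":0,"dz":0,"ax":0,"ay":0,"az":0}
    - {"gripper":1,"dx":0,"dy":0,"dz":0,"ax":0,"ay":0,"az":0}

```text
t: 10.8
ee_pos: [590.3, -6.6, 135.3]
eef_rot: [[0.0, 0.241, 0.97], [0.0, 0.97, -0.241], [-1.0, 0.0, 0.0]]
force: [-1.6, -0.7, 6.3]
grip_width: 10.8
```

```bash
python3 - <<'E'
from h import *
p,a,R,s=cur(); print(p,a,instand(p),s['force'],s['moment'],R[2])
E
```

```text
[590.27083071  -6.61349126 135.28872295] -0.24356364754191784 [ 34.6  -0.  135.3] [-1.64858671 -0.70132146  6.25986191] [-0.09714422  0.2795466   0.27276218] [-9.99999888e-01  2.23590996e-04  4.17775644e-04]
```

Request:
arm_command:
  motion:
    - {"gripper":0,"dx":0,"dy":0,"dz":0,"ax":0,"ay":0,"az":0}
    - {"gripper":0,"dx":0,"dy":0,"dz":0,"ax":0,"ay":0,"az":0}
    - {"gripper":0,"dx":0,"dy":0,"dz":0,"ax":0,"ay":0,"az":0}
    - {"gripper":0,"dx":0,"dy":0,"dz":0,"ax":0,"ay":0,"az":0}
    - {"gripper":0,"dx":0,"dy":0,"dz":0,"ax":0,"ay":0,"az":0}

```text
t: 11.42
ee_pos: [590.1, -6.6, 134.9]
eef_rot: [[-0.0, 0.241, 0.97], [-0.0, 0.97, -0.241], [-1.0, -0.0, -0.0]]
force: [-0.1, -0.2, -0.3]
grip_width: 85.2
```

Request:
arm_command:
  motion:
    - {"gripper":0,"dx":-0.1,"dy":0,"dz":0,"ax":0,"ay":0,"az":0}
    - {"gripper":0,"dx":-0.2,"dy":0,"dz":0,"ax":0,"ay":0,"az":0}
    - {"gripper":0,"dx":-0.25,"dy":0,"dz":0,"ax":0,"ay":0,"az":0}
    - {"gripper":0,"dx":-0.25,"dy":0,"dz":0,"ax":0,"ay":0,"az":0}
    - {"gripper":0,"dx":-0.2,"dy":0,"dz":0,"ax":0,"ay":0,"az":0}

```text
t: 12.05
ee_pos: [590.1, -6.7, 337.1]
eef_rot: [[0.001, 0.241, 0.97], [0.0, 0.97, -0.241], [-1.0, 0.0, 0.001]]
force: [0.2, -0.4, 0.4]
grip_width: 85.1
```

Request:
arm_command:
  motion:
    - {"gripper":0,"dx":0,"dy":0,"dz":0,"ax":0,"ay":0,"az":0}
    - {"gripper":0,"dx":0,"dy":0,"dz":0,"ax":0,"ay":0,"az":0}
    - {"gripper":0,"dx":0,"dy":0,"dz":0,"ax":0,"ay":0,"az":0}
    - {"gripper":0,"dx":0,"dy":0,"dz":0,"ax":0,"ay":0,"az":0}
    - {"gripper":0,"dx":0,"dy":0,"dz":0,"ax":0,"ay":0,"az":0}

```text
t: 12.68
ee_pos: [590.0, -6.6, 334.5]
eef_rot: [[-0.001, 0.241, 0.97], [-0.0, 0.97, -0.241], [-1.0, -0.0, -0.001]]
force: [-0.5, 0.4, -0.0]
grip_width: 85.6
```

```bash
python3 - <<'E'
from h import *
for n in ['wrist','scene','top']: snap(n,n+'8.png')
p,a,R,s=cur(); print(p,a,instand(p),s['force'],s['moment'],R[2])
crop('pics/scene8.png',170,130,370,330,3,'pics/s8c.png')
E
```

```text
[590.08927172  -6.59850997 334.77351261] -0.24355576243720684 [ 3.440e+01 -1.000e-01  3.348e+02] [ 0.22355349 -0.34644091 -0.30789986] [-0.03801334 -0.01059145 -0.01771162] [-9.99999982e-01 -8.37630919e-05 -1.67870239e-04]
```

View pics/wrist8.png

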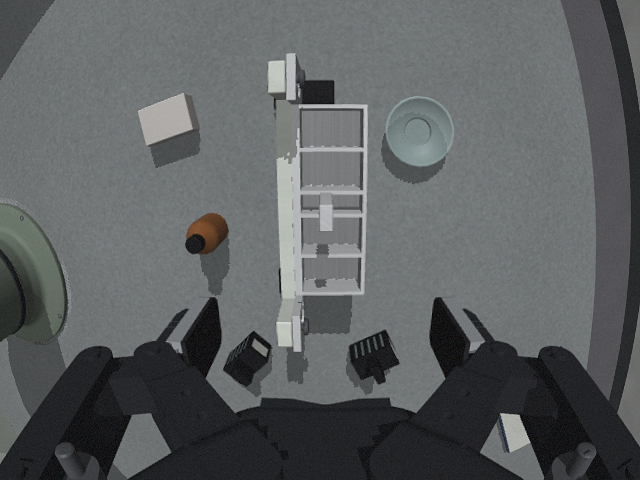

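View pics/s8c.png

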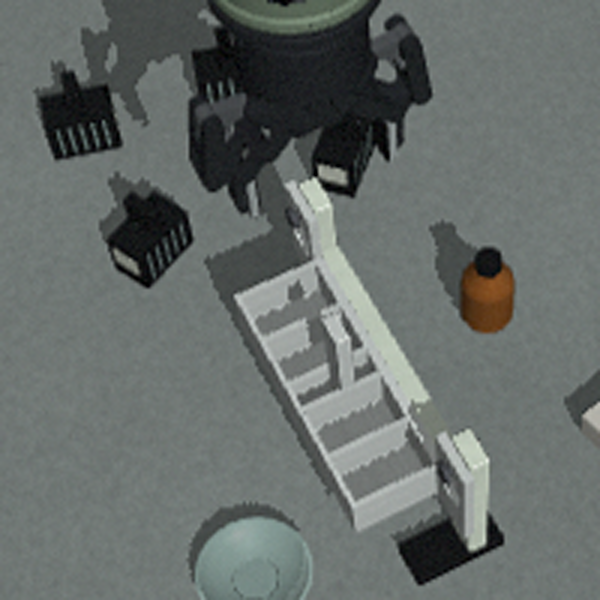

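View pics/top8.png

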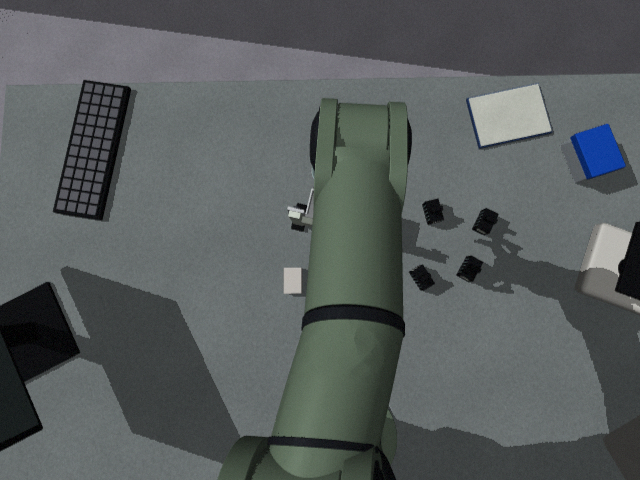

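```bash
python3 - <<'E'
from h import *
T=ldp('top0.png');S=ldp('scene0.png')
for uv in [(432,211),(485,221),(421,278),(469,269)]: print(np.round(atz(T,uv,45),0))
W=ldp('wrist8.png')
f=lambda P:proj(W,pose([ST[0],ST[1],ST[2]],np.array(P)+[0,0,59]),1)
print(np.round(f([(76,102,42),(76,-102,42),(28,12,110),(40,12,110),(28,-12,110),(40,-12,110),(0,144,92),(8,144,92),(8,-102,92),(0,-102,92)]),1).tolist())
crop('pics/wrist8.png',260,40,400,360,2.5,'pics/w8c.png')
im=cv2.imread('pics/wrist8.png')
crop('pics/wrist8.png',260,40,400,200,5,'pics/w8a.png')
im=cv2.imread('pics/wrist8.png')
crop('pics/wrist8.png',260,180,400,360,4.4,'pics/w8b.png')
plan(565,-345,330,-0.24,10)
E
```

```text
[ 599. -243.   45.]
[ 570. -385.   45.]
[ 418. -207.   45.]
[ 441. -336.   45.]
[[366.7, 104.1], [362.8, 293.9], [317.8, 203.9], [332.0, 203.9], [318.0, 231.3], [331.9, 231.3], [285.5, 53.1], [294.7, 52.8], [298.8, 314.9], [290.8, 314.8]]
t 12.82 now [590.1  -6.6 334.8] -0.244 tilt [-1.e+00 -1.e-04 -2.e-04] F [ 0.2 -0.3 -0.3] w 85.8
per-row mm 33.9 deg 0.02
{'dx': np.float64(0.0024), 'dy': np.float64(-0.1672), 'dz': np.float64(0.0286), 'ax': np.float64(-0.0002)}
{'dx': np.float64(0.0024), 'dy': np.float64(-0.1672), 'dz': np.float64(0.0286), 'ax': np.float64(-0.0002)}
{'dx': np.float64(0.0024), 'dy': np.float64(-0.1673), 'dz': np.float64(0.0285), 'ax': np.float64(-0.0002)}
{'dx': np.float64(0.0024), 'dy': np.float64(-0.1673), 'dz': np.float64(0.0285), 'ax': np.float64(-0.0002)}
{'dx': np.float64(0.0024), 'dy': np.float64(-0.1673), 'dz': np.float64(0.0284), 'ax': np.float64(-0.0002)}
{'dx': np.float64(0.0024), 'dy': np.float64(-0.1673), 'dz': np.float64(0.0283), 'ax': np.float64(-0.0002)}
{'dx': np.float64(0.0024), 'dy': np.float64(-0.1673), 'dz': np.float64(0.0283), 'ax': np.float64(-0.0002)}
{'dx': np.float64(0.0024), 'dy': np.float64(-0.1673), 'dz': np.float64(0.0282), 'ax': np.float64(-0.0002)}
{'dx': np.float64(0.0024), 'dy': np.float64(-0.1673), 'dz': np.float64(0.0282), 'ax': np.float64(-0.0002)}
{'dx': np.float64(0.0024), 'dy': np.float64(-0.1673), 'dz': np.float64(0.0281), 'ax': np.float64(-0.0002)}
```

View pics/w8b.png

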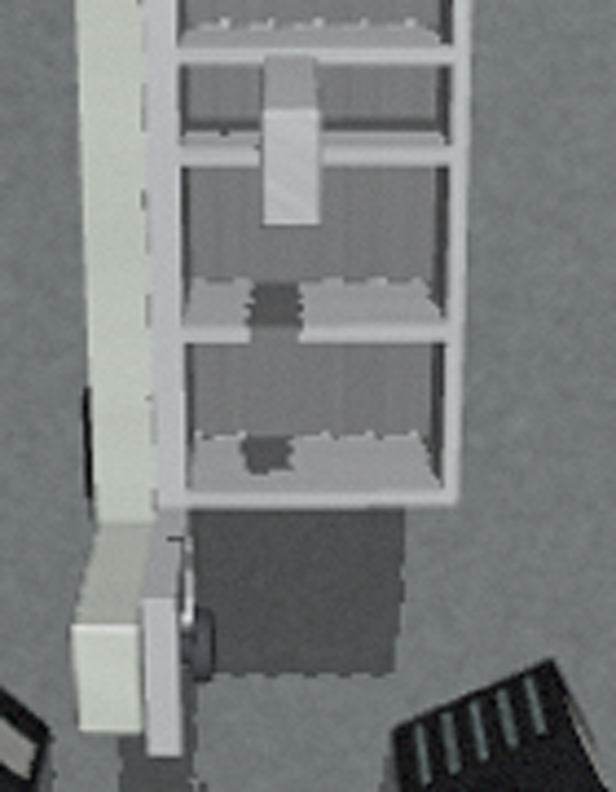

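View pics/w8a.png

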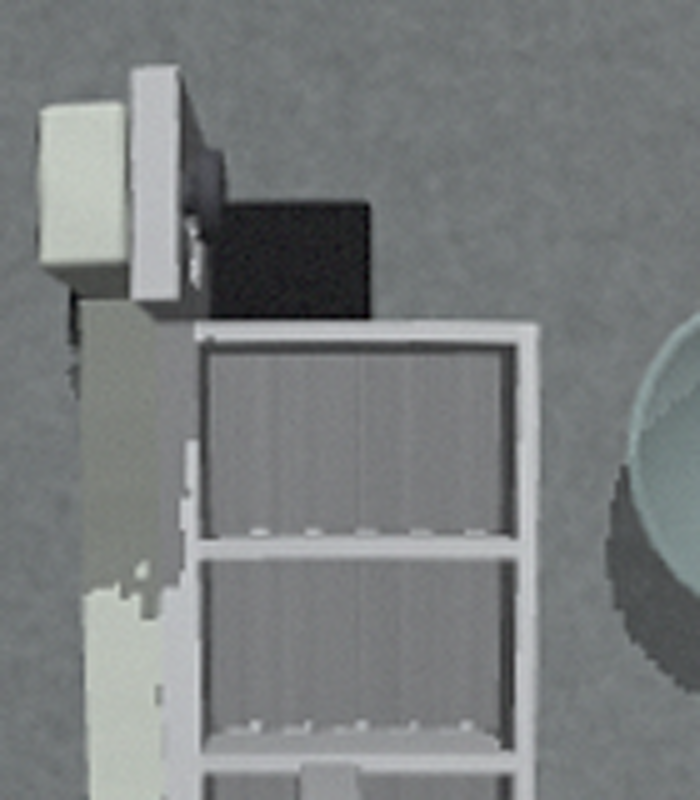

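Request:
arm_command:
  motion:
    - {"gripper":0,"dx":0.002,"dy":-0.167,"dz":0.028,"ax":0,"ay":0,"az":0}
    - {"gripper":0,"dx":0.002,"dy":-0.167,"dz":0.028,"ax":0,"ay":0,"az":0}
    - {"gripper":0,"dx":0.002,"dy":-0.167,"dz":0.028,"ax":0,"ay":0,"az":0}
    - {"gripper":0,"dx":0.002,"dy":-0.167,"dz":0.028,"ax":0,"ay":0,"az":0}
    - {"gripper":0,"dx":0.002,"dy":-0.167,"dz":0.028,"ax":0,"ay":0,"az":0}

```text
t: 13.45
ee_pos: [576.9, -176.4, 332.9]
eef_rot: [[0.0, 0.241, 0.971], [0.0, 0.971, -0.241], [-1.0, 0.0, 0.0]]
force: [0.3, 0.1, 0.6]
grip_width: 85.4
```

Request:
arm_command:
  motion:
    - {"gripper":0,"dx":0.002,"dy":-0.167,"dz":0.028,"ax":0,"ay":0,"az":0}
    - {"gripper":0,"dx":0.002,"dy":-0.167,"dz":0.028,"ax":0,"ay":0,"az":0}
    - {"gripper":0,"dx":0.002,"dy":-0.167,"dz":0.028,"ax":0,"ay":0,"az":0}
    - {"gripper":0,"dx":0.002,"dy":-0.167,"dz":0.028,"ax":0,"ay":0,"az":0}
    - {"gripper":0,"dx":0.002,"dy":-0.167,"dz":0.028,"ax":0,"ay":0,"az":0}

```text
t: 14.08
ee_pos: [563.8, -345.3, 330.8]
eef_rot: [[-0.0, 0.241, 0.971], [0.0, 0.971, -0.241], [-1.0, 0.0, -0.0]]
force: [-0.4, 0.9, -0.3]
grip_width: 85.5
```

Request:
arm_command:
  motion:
    - {"gripper":0,"dx":0,"dy":0,"dz":0,"ax":0,"ay":0,"az":0}
    - {"gripper":0,"dx":0,"dy":0,"dz":0,"ax":0,"ay":0,"az":0}
    - {"gripper":0,"dx":0,"dy":0,"dz":0,"ax":0,"ay":0,"az":0}
    - {"gripper":0,"dx":0,"dy":0,"dz":0,"ax":0,"ay":0,"az":0}
    - {"gripper":0,"dx":0,"dy":0,"dz":0,"ax":0,"ay":0,"az":0}

```text
t: 14.7
ee_pos: [564.1, -343.9, 331.0]
eef_rot: [[0.0, 0.241, 0.971], [-0.0, 0.971, -0.241], [-1.0, 0.0, 0.0]]
force: [-0.2, -0.5, -0.4]
grip_width: 85.6
```

```bash
python3 - <<'E'
from h import *
for n in ['wrist','scene','top']: snap(n,n+'9.png')
p,a,R,s=cur(); print(p,a,s['force'],R[2])
E
```

```text
[ 563.97719149 -344.11570518  330.94595344] -0.24335332362260736 [ 0.24588844  0.71690007 -0.37980569] [-9.99999996e-01  4.01842262e-05  7.79382170e-05]
```

View pics/wrist9.png

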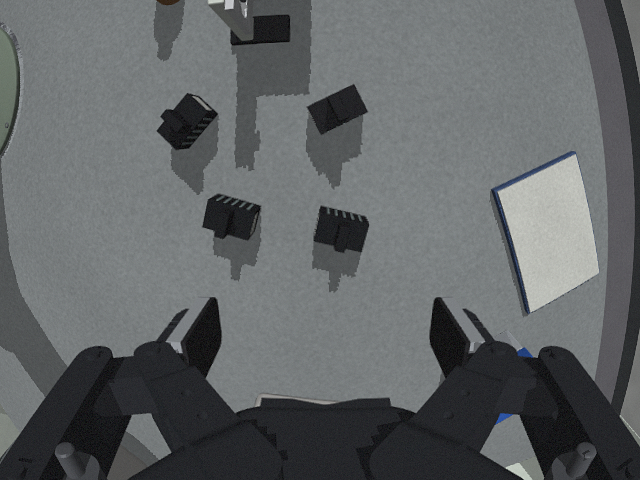

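```bash
cat >>h.py <<'E'
def gcrop(f,x0,y0,w,h,s,g=0.45):
    im=cv2.imread(f)[y0:y0+h,x0:x0+w]; im=(255*(im/255.)**g).astype(np.uint8)
    return cv2.resize(im,None,fx=s,fy=s,interpolation=cv2.INTER_CUBIC)
E
python3 - <<'E'
from h import *
f='pics/wrist9.png'
# A (307,85) B(157,92) C(200,190) D(312,203)
t=[gcrop(f,x,y,66,66,6)[:396,:396] for x,y in [(150,88),(302,80),(198,186),(308,196)]]
cv2.imwrite('pics/q.png',np.vstack([np.hstack(t[:2]),np.hstack(t[2:])]))
E
```

```text
(no output)
```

View pics/q.png

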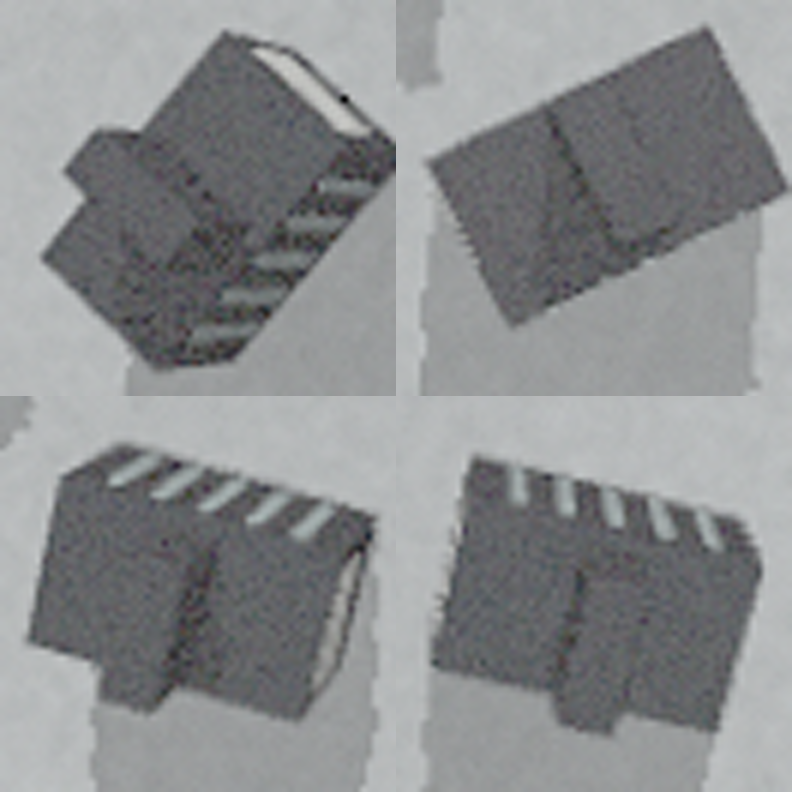

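```bash
python3 - <<'E'
from h import *
W=ldp('wrist9.png');T=ldp('top9.png')
C=[(-30,18,48),(30,18,48),(30,-18,48),(-30,-18,48)]
D={'A':([(45,257),(228,30),(335,145),(155,370)],(150,88),[430,-220,.65]),
'B':([(34,160),(312,28),(391,185),(117,325)],(302,80),[600,-243,.2]),
'C':([(61,84),(335,157),(300,322),(28,244)],(198,186),[440,-336,-.5]),
'D':([(72,96),(364,171),(322,334),(38,269)],(308,196),[570,-385,-.5])}
im=cv2.imread('pics/wrist9.png'); tm=cv2.imread('pics/top9.png'); 
im=cv2.resize(im,None,fx=3,fy=3)
for k,(uv,o,v0) in D.items():
    v=fit([(W,1,C,unc(uv,6,*o))],v0); print(k,np.round(v,3))
    F=[(a,b,c) for c in (48,0) for a,b in [(-30,18),(30,18),(30,-18),(-30,-18)]]+[(a,b,78) for a,b in [(-6,15),(6,15),(6,-15),(-6,-15)]]
    q=((proj(W,pose(v,F),1)+.5)*3-.5).astype(int)
    for s in (0,8): cv2.polylines(im,[q[s:s+4]],True,(0,0,255),1)
    cv2.polylines(im,[q[4:8]],True,(0,255,0),1)
im=(255*(im/255.)**.5).astype(np.uint8)
cv2.imwrite('pics/o9.png',im[240:800,430:1130])
E
```

```text
fit [ 420.627 -211.947    0.543]
[[-1.0, -0.1], [-0.5, -0.1], [2.0, 0.0], [0.1, 0.3]]
A [ 420.627 -211.947    0.543]
fit [ 6.01783e+02 -2.49060e+02  2.29000e-01]
[[-0.9, 0.0], [0.1, -1.2], [1.3, 0.5], [-0.2, 0.3]]
B [ 6.01783e+02 -2.49060e+02  2.29000e-01]
fit [ 443.259 -342.221   -0.52 ]
[[-0.5, -0.8], [0.9, -0.2], [0.2, 0.4], [-0.5, 0.5]]
C [ 443.259 -342.221   -0.52 ]
fit [ 5.71788e+02 -3.90681e+02 -4.78000e-01]
[[0.2, 0.2], [0.8, -0.7], [-0.0, 0.3], [-1.1, 0.1]]
D [ 5.71788e+02 -3.90681e+02 -4.78000e-01]
```

View pics/o9.png

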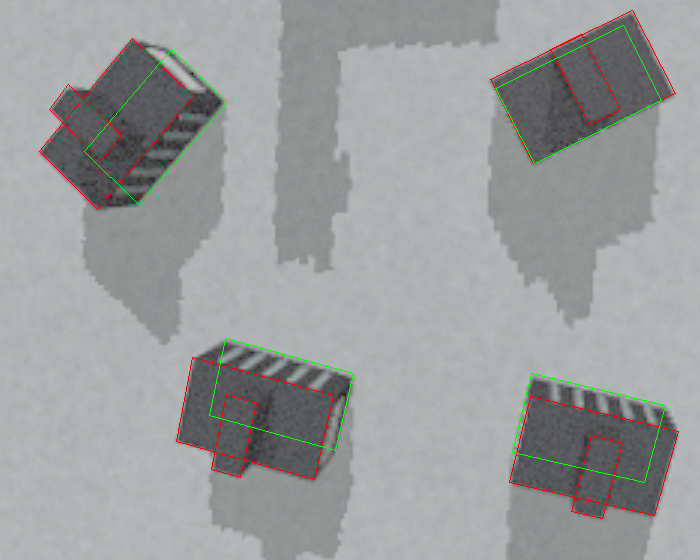

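```bash
python3 - <<'E'
from h import *
plan(571.8,-390.7,170,-.478,5)
E
```

```text
t 14.85 now [ 564.  -344.1  330.9] -0.243 tilt [-1.e+00  0.e+00  1.e-04] F [ 0.2  0.7 -0.4] w 85.2
per-row mm 33.5 deg -2.69
{'dx': np.float64(0.1609), 'dy': np.float64(-0.0433), 'dz': np.float64(0.0188), 'ax': np.float64(0.0299)}
{'dx': np.float64(0.1609), 'dy': np.float64(-0.0424), 'dz': np.float64(0.0208), 'ax': np.float64(0.0299)}
{'dx': np.float64(0.1609), 'dy': np.float64(-0.0414), 'dz': np.float64(0.0228), 'ax': np.float64(0.0299)}
{'dx': np.float64(0.1609), 'dy': np.float64(-0.0403), 'dz': np.float64(0.0247), 'ax': np.float64(0.0299)}
{'dx': np.float64(0.1609), 'dy': np.float64(-0.0391), 'dz': np.float64(0.0266), 'ax': np.float64(0.0299)}
```

Request:
arm_command:
  motion:
    - {"gripper":0,"dx":0.161,"dy":-0.043,"dz":0.019,"ax":0.03,"ay":0,"az":0}
    - {"gripper":0,"dx":0.161,"dy":-0.042,"dz":0.021,"ax":0.03,"ay":0,"az":0}
    - {"gripper":0,"dx":0.161,"dy":-0.041,"dz":0.023,"ax":0.03,"ay":0,"az":0}
    - {"gripper":0,"dx":0.161,"dy":-0.04,"dz":0.025,"ax":0.03,"ay":0,"az":0}
    - {"gripper":0,"dx":0.161,"dy":-0.039,"dz":0.027,"ax":0.03,"ay":0,"az":0}

```text
t: 15.48
ee_pos: [572.1, -390.9, 168.9]
eef_rot: [[0.0, 0.462, 0.887], [-0.0, 0.887, -0.462], [-1.0, -0.0, 0.0]]
force: [-0.2, 0.1, -0.7]
grip_width: 85.4
```

Request:
arm_command:
  motion:
    - {"gripper":0,"dx":0,"dy":0,"dz":0,"ax":0,"ay":0,"az":0}
    - {"gripper":0,"dx":0,"dy":0,"dz":0,"ax":0,"ay":0,"az":0}
    - {"gripper":0,"dx":0,"dy":0,"dz":0,"ax":0,"ay":0,"az":0}
    - {"gripper":0,"dx":0,"dy":0,"dz":0,"ax":0,"ay":0,"az":0}
    - {"gripper":0,"dx":0,"dy":0,"dz":0,"ax":0,"ay":0,"az":0}

```text
t: 16.1
ee_pos: [572.2, -390.6, 170.4]
eef_rot: [[0.001, 0.461, 0.888], [-0.0, 0.888, -0.461], [-1.0, 0.0, 0.001]]
force: [0.1, 0.4, -0.0]
grip_width: 85.3
```

```bash
python3 - <<'E'
from h import *
snap('wrist','w10.png')
plan(571.8,-390.7,170,-.478,1)
cv2.imwrite('pics/q10.png',gcrop('pics/w10.png',230,180,200,150,4))
E
```

```text
t 16.15 now [ 572.2 -390.6  170.3] -0.479 tilt [-1.e+00  1.e-04  5.e-04] F [ 0.3  0.2 -0.2] w 85.4
per-row mm 0.5 deg 0.06
{'dx': np.float64(0.0014), 'dy': np.float64(-0.0012), 'dz': np.float64(-0.0014), 'ax': np.float64(-0.0006)}
```

View pics/q10.png

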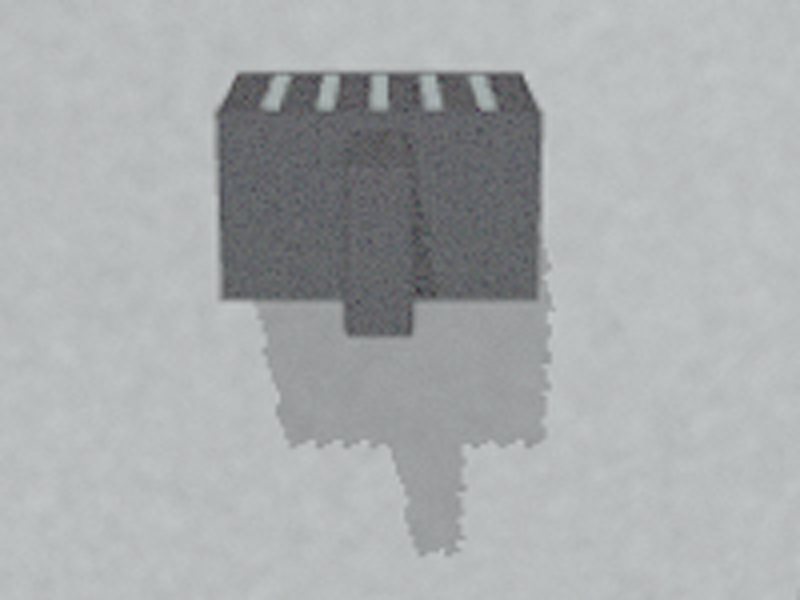

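```bash
cat >>h.py <<'E'
CASS=[(-30,18,48),(30,18,48),(30,-18,48),(-30,-18,48),(-6,-15,78),(6,-15,78)]
E
python3 - <<'E'
from h import *
W=ldp('w10.png')
v=fit([(W,1,CASS,unc([(217,112),(541,112),(539,299),(222,299),(344,335),(413,335)],4,230,180))],[571.8,-390.7,-.478])
plan(v[0],v[1],51,v[2],1)
E
```

```text
fit [ 5.71631e+02 -3.90665e+02 -4.78000e-01]
[[-0.4, -0.2], [0.6, -0.3], [-0.3, -0.3], [-0.3, -0.2], [-0.0, 0.5], [0.5, 0.5]]
t 16.15 now [ 572.2 -390.6  170.3] -0.479 tilt [-1.e+00  1.e-04  5.e-04] F [ 0.3  0.2 -0.2] w 85.4
per-row mm 119.3 deg 0.03
{'dx': np.float64(0.5964), 'dy': np.float64(-0.0014), 'dz': np.float64(-0.0022), 'ax': np.float64(-0.0004)}
```

Request:
arm_command:
  motion:
    - {"gripper":0,"dx":0.1,"dy":-0.001,"dz":-0.002,"ax":0,"ay":0,"az":0}
    - {"gripper":0,"dx":0.17,"dy":0,"dz":0,"ax":0,"ay":0,"az":0}
    - {"gripper":0,"dx":0.17,"dy":0,"dz":0,"ax":0,"ay":0,"az":0}
    - {"gripper":0,"dx":0.11,"dy":0,"dz":0,"ax":0,"ay":0,"az":0}
    - {"gripper":0,"dx":0.044,"dy":0,"dz":0,"ax":0,"ay":0,"az":0}

```text
t: 16.77
ee_pos: [571.0, -390.4, 49.5]
eef_rot: [[-0.002, 0.461, 0.887], [0.001, 0.887, -0.461], [-1.0, -0.0, -0.002]]
force: [0.2, 0.8, 0.6]
grip_width: 85.2
```

Request:
arm_command:
  motion:
    - {"gripper":0,"dx":0,"dy":0,"dz":0,"ax":0,"ay":0,"az":0}
    - {"gripper":1,"dx":0,"dy":0,"dz":0,"ax":0,"ay":0,"az":0}
    - {"gripper":1,"dx":0,"dy":0,"dz":0,"ax":0,"ay":0,"az":0}
    - {"gripper":1,"dx":0,"dy":0,"dz":0,"ax":0,"ay":0,"az":0}
    - {"gripper":1,"dx":0,"dy":0,"dz":0,"ax":0,"ay":0,"az":0}
  newtons: 60

```text
t: 17.4
ee_pos: [571.7, -390.7, 51.3]
eef_rot: [[0.0, 0.461, 0.887], [-0.0, 0.887, -0.461], [-1.0, 0.0, 0.0]]
force: [-0.3, 0.1, 0.5]
grip_width: 12.4
```

Request:
arm_command:
  motion:
    - {"gripper":1,"dx":0,"dy":0,"dz":0,"ax":0,"ay":0,"az":0}
    - {"gripper":1,"dx":0,"dy":0,"dz":0,"ax":0,"ay":0,"az":0}
    - {"gripper":1,"dx":0,"dy":0,"dz":0,"ax":0,"ay":0,"az":0}
    - {"gripper":1,"dx":0,"dy":0,"dz":0,"ax":0,"ay":0,"az":0}
    - {"gripper":1,"dx":0,"dy":0,"dz":0,"ax":0,"ay":0,"az":0}
  newtons: 60

```text
t: 18.02
ee_pos: [571.7, -390.7, 51.5]
eef_rot: [[0.0, 0.461, 0.887], [-0.0, 0.887, -0.461], [-1.0, 0.0, 0.0]]
force: [-1.1, 1.1, 6.0]
grip_width: 11.2
```

```bash
cat >>h.py <<'E'
def P(y,x=41): return pose(ST,[(x,y,0)])[0][:2]
E
python3 - <<'E'
from h import *
snap('wrist','w11.png'); p,a,R,s=cur(); print(p,a)
cv2.imwrite('pics/q11.png',gcrop('pics/w11.png',190,170,270,220,2.9))
for y in (78,34,-34,-78): print(y,P(y))
t=P(78); plan(t[0],t[1],245,ST[2]-.001,15,(571.8,-390.7,245,-.478))
E
```

```text
[ 571.72221726 -390.74092583   51.46220442] -0.47917289757963755
78 [615.19758212  67.60169107]
34 [604.65320979  24.88382347]
-34 [588.35736164 -41.13469918]
-78 [577.81298931 -83.85256678]
t 18.07 now [ 571.7 -390.7   51.5] -0.479 tilt [-1.e+00  0.e+00  4.e-04] F [-1.8  0.3  5.9] w 11.1
per-row mm 30.7 deg 0.9
{'dx': np.float64(-0.0), 'dy': np.float64(0.1423), 'dz': np.float64(-0.0574), 'ax': np.float64(-0.01)}
{'dx': np.float64(-0.0), 'dy': np.float64(0.1432), 'dz': np.float64(-0.0552), 'ax': np.float64(-0.01)}
{'dx': np.float64(-0.0), 'dy': np.float64(0.144), 'dz': np.float64(-0.0529), 'ax': np.float64(-0.01)}
{'dx': np.float64(-0.0), 'dy': np.float64(0.1448), 'dz': np.float64(-0.0507), 'ax': np.float64(-0.01)}
{'dx': np.float64(-0.0), 'dy': np.float64(0.1456), 'dz': np.float64(-0.0484), 'ax': np.float64(-0.01)}
{'dx': np.float64(-0.0), 'dy': np.float64(0.1464), 'dz': np.float64(-0.0461), 'ax': np.float64(-0.01)}
{'dx': np.float64(-0.0), 'dy': np.float64(0.1471), 'dz': np.float64(-0.0438), 'ax': np.float64(-0.01)}
{'dx': np.float64(-0.0), 'dy': np.float64(0.1477), 'dz': np.float64(-0.0415), 'ax': np.float64(-0.01)}
{'dx': np.float64(-0.0), 'dy': np.float64(0.1484), 'dz': np.float64(-0.0392), 'ax': np.float64(-0.01)}
{'dx': np.float64(-0.0), 'dy': np.float64(0.149), 'dz': np.float64(-0.0369), 'ax': np.float64(-0.01)}
{'dx': np.float64(-0.0), 'dy': np.float64(0.1495), 'dz': np.float64(-0.0345), 'ax': np.float64(-0.01)}
{'dx': np.float64(-0.0), 'dy': np.float64(0.15), 'dz': np.float64(-0.0322), 'ax': np.float64(-0.01)}
{'dx': np.float64(-0.0), 'dy': np.float64(0.1505), 'dz': np.float64(-0.0298), 'ax': np.float64(-0.01)}
{'dx': np.float64(-0.0), 'dy': np.float64(0.151), 'dz': np.float64(-0.0275), 'ax': np.float64(-0.01)}
{'dx': np.float64(-0.0), 'dy': np.float64(0.1514), 'dz': np.float64(-0.0251), 'ax': np.float64(-0.01)}
```

View pics/q11.png

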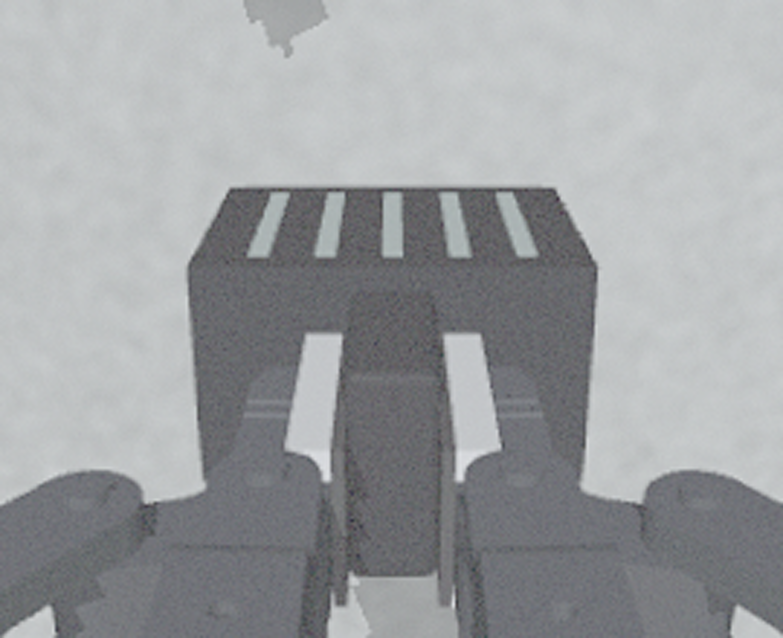

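Request:
arm_command:
  motion:
    - {"gripper":1,"dx":-0.1,"dy":0,"dz":0,"ax":0,"ay":0,"az":0}
    - {"gripper":1,"dx":-0.22,"dy":0,"dz":0,"ax":0,"ay":0,"az":0}
    - {"gripper":1,"dx":-0.27,"dy":0,"dz":0,"ax":0,"ay":0,"az":0}
    - {"gripper":1,"dx":-0.25,"dy":0,"dz":0,"ax":0,"ay":0,"az":0}
    - {"gripper":1,"dx":-0.13,"dy":0,"dz":0,"ax":0,"ay":0,"az":0}

```text
t: 18.7
ee_pos: [571.8, -391.2, 249.4]
eef_rot: [[0.003, 0.461, 0.887], [-0.002, 0.887, -0.461], [-1.0, -0.0, 0.004]]
force: [0.4, 0.7, -3.0]
grip_width: 11.0
```

Request:
arm_command:
  motion:
    - {"gripper":1,"dx":0,"dy":0.213,"dz":-0.085,"ax":-0.015,"ay":0,"az":0}
    - {"gripper":1,"dx":0,"dy":0.215,"dz":-0.08,"ax":-0.015,"ay":0,"az":0}
    - {"gripper":1,"dx":0,"dy":0.217,"dz":-0.075,"ax":-0.015,"ay":0,"az":0}
    - {"gripper":1,"dx":0,"dy":0.219,"dz":-0.07,"ax":-0.015,"ay":0,"az":0}
    - {"gripper":1,"dx":0,"dy":0.221,"dz":-0.065,"ax":-0.015,"ay":0,"az":0}

```text
t: 19.32
ee_pos: [594.3, -160.7, 246.3]
eef_rot: [[0.001, 0.353, 0.936], [-0.0, 0.936, -0.353], [-1.0, 0.0, 0.001]]
force: [0.8, 0.3, -2.0]
grip_width: 11.1
```

Request:
arm_command:
  motion:
    - {"gripper":1,"dx":0,"dy":0.222,"dz":-0.06,"ax":-0.015,"ay":0,"az":0}
    - {"gripper":1,"dx":0,"dy":0.224,"dz":-0.055,"ax":-0.015,"ay":0,"az":0}
    - {"gripper":1,"dx":0,"dy":0.225,"dz":-0.05,"ax":-0.015,"ay":0,"az":0}
    - {"gripper":1,"dx":0,"dy":0.226,"dz":-0.045,"ax":-0.015,"ay":0,"az":0}
    - {"gripper":1,"dx":0,"dy":0.227,"dz":-0.039,"ax":-0.015,"ay":0,"az":0}

```text
t: 19.95
ee_pos: [616.4, 68.6, 246.3]
eef_rot: [[0.001, 0.241, 0.971], [0.0, 0.971, -0.241], [-1.0, 0.0, 0.001]]
force: [0.8, 0.5, -1.3]
grip_width: 11.1
```

Request:
arm_command:
  motion:
    - {"gripper":1,"dx":0,"dy":0,"dz":0,"ax":0,"ay":0,"az":0}
    - {"gripper":1,"dx":0,"dy":0,"dz":0,"ax":0,"ay":0,"az":0}
    - {"gripper":1,"dx":0,"dy":0,"dz":0,"ax":0,"ay":0,"az":0}
    - {"gripper":1,"dx":0,"dy":0,"dz":0,"ax":0,"ay":0,"az":0}
    - {"gripper":1,"dx":0,"dy":0,"dz":0,"ax":0,"ay":0,"az":0}

```text
t: 20.58
ee_pos: [616.5, 66.8, 245.2]
eef_rot: [[0.0, 0.242, 0.97], [-0.0, 0.97, -0.242], [-1.0, -0.0, 0.0]]
force: [-0.4, 0.2, -2.3]
grip_width: 10.9
```

```bash
python3 - <<'E'
from h import *
snap('wrist','w12.png'); snap('scene','s12.png'); p,a,R,s=cur(); print(instand(p))
t=P(78); plan(t[0],t[1],165,ST[2]-.001,1)
E
```

```text
[ 42.4  77.7 245.1]
t 20.68 now [616.5  67.  245.1] -0.244 tilt [-1. -0. -0.] F [ 0.1 -0.3 -1.8] w 11.0
per-row mm 80.1 deg 0.05
{'dx': np.float64(0.4006), 'dy': np.float64(0.0014), 'dz': np.float64(-0.0068), 'ax': np.float64(-0.0006)}
```

View pics/w12.png

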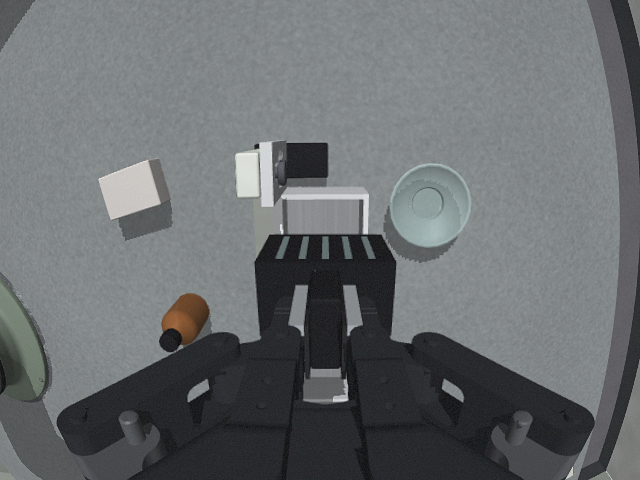

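Request:
arm_command:
  motion:
    - {"gripper":1,"dx":0.08,"dy":0.001,"dz":-0.007,"ax":0,"ay":0,"az":0}
    - {"gripper":1,"dx":0.14,"dy":0,"dz":0,"ax":0,"ay":0,"az":0}
    - {"gripper":1,"dx":0.13,"dy":0,"dz":0,"ax":0,"ay":0,"az":0}
    - {"gripper":1,"dx":0.07,"dy":0,"dz":0,"ax":0,"ay":0,"az":0}
    - {"gripper":1,"dx":0.025,"dy":0,"dz":0,"ax":0,"ay":0,"az":0}

```text
t: 21.3
ee_pos: [614.8, 67.7, 155.2]
eef_rot: [[-0.001, 0.241, 0.97], [-0.0, 0.97, -0.241], [-1.0, -0.001, -0.001]]
force: [-0.4, -1.0, -2.0]
grip_width: 11.0
```

Request:
arm_command:
  motion:
    - {"gripper":1,"dx":0,"dy":0,"dz":0,"ax":0,"ay":0,"az":0}
    - {"gripper":1,"dx":0,"dy":0,"dz":0,"ax":0,"ay":0,"az":0}
    - {"gripper":1,"dx":0,"dy":0,"dz":0,"ax":0,"ay":0,"az":0}
    - {"gripper":1,"dx":0,"dy":0,"dz":0,"ax":0,"ay":0,"az":0}
    - {"gripper":1,"dx":0,"dy":0,"dz":0,"ax":0,"ay":0,"az":0}

```text
t: 21.92
ee_pos: [615.2, 67.8, 156.2]
eef_rot: [[0.0, 0.241, 0.97], [0.0, 0.97, -0.241], [-1.0, 0.0, 0.0]]
force: [0.7, -0.4, -1.9]
grip_width: 10.8
```

```bash
python3 - <<'E'
from h import *
snap('wrist','w13.png'); snap('scene','s13.png'); p,a,R,s=cur(); print(instand(p))
t=P(78); plan(t[0],t[1],115.5,ST[2]-.001,1)
cv2.imwrite('pics/q13.png',gcrop('pics/w13.png',200,140,240,180,3.3,.6))
cv2.imwrite('pics/q13s.png',gcrop('pics/s13.png',230,200,130,130,4.5,.6))
E
```

```text
[ 40.9  78.2 156.1]
t 22.02 now [615.2  67.8 156.1] -0.244 tilt [-1. -0. -0.] F [-0.6 -0.3 -0.8] w 11.0
per-row mm 40.6 deg 0.03
{'dx': np.float64(0.2032), 'dy': np.float64(-0.0009), 'dz': np.float64(0.0004), 'ax': np.float64(-0.0004)}
```

View pics/q13.png

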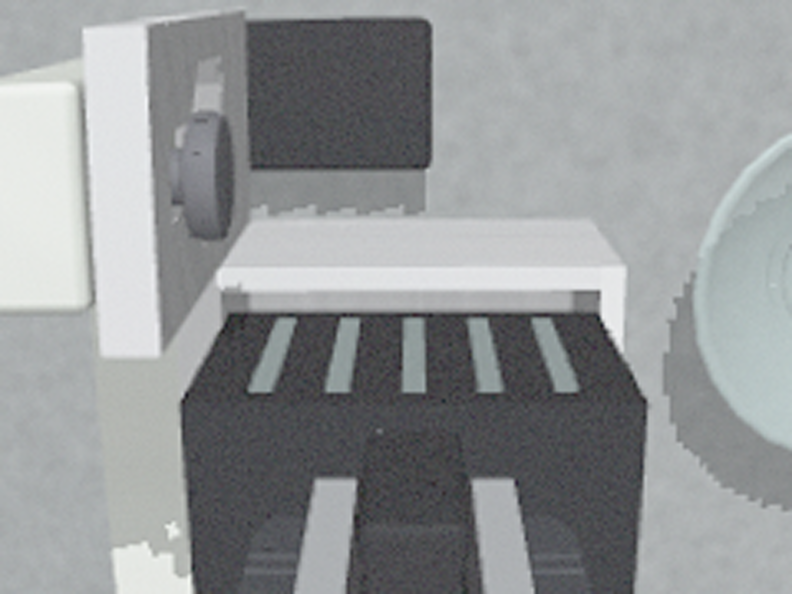

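View pics/q13s.png

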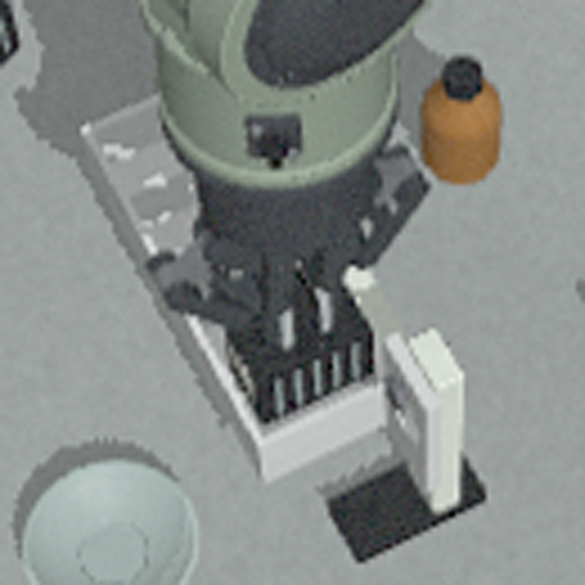

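Request:
arm_command:
  motion:
    - {"gripper":1,"dx":0.02,"dy":-0.001,"dz":-0.003,"ax":0,"ay":0,"az":0}
    - {"gripper":1,"dx":0.03,"dy":0,"dz":0,"ax":0,"ay":0,"az":0}
    - {"gripper":1,"dx":0.03,"dy":0,"dz":0,"ax":0,"ay":0,"az":0}
    - {"gripper":1,"dx":0.02,"dy":0,"dz":0,"ax":0,"ay":0,"az":0}
    - {"gripper":1,"dx":0,"dy":0,"dz":0,"ax":0,"ay":0,"az":0}

```text
t: 22.65
ee_pos: [614.4, 67.7, 135.7]
eef_rot: [[-0.001, 0.241, 0.97], [-0.0, 0.97, -0.241], [-1.0, -0.0, -0.001]]
force: [0.2, 0.7, -1.4]
grip_width: 11.0
```

```bash
python3 - <<'E'
from h import *
snap('wrist','w14.png'); p,a,R,s=cur(); print(instand(p),s['force'],s['moment'])
cv2.imwrite('pics/q14.png',gcrop('pics/w14.png',200,140,240,180,3.3,.6))
E
```

```text
[ 40.3  77.9 136. ] [ 0.03012495  0.31522628 -1.87034943] [-0.00752408 -0.06399907 -0.00611483]
```

View pics/q14.png

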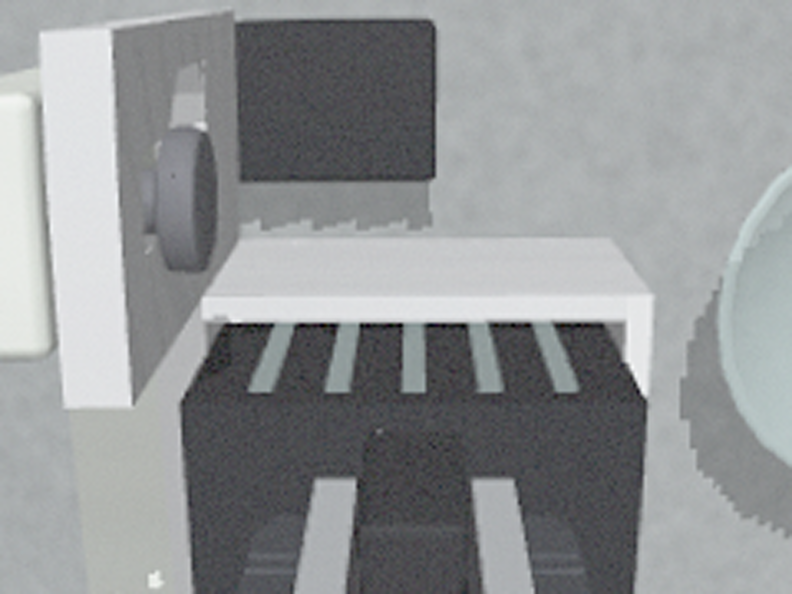

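Request:
arm_command:
  motion:
    - {"gripper":1,"dx":0.03,"dy":0,"dz":0,"ax":0,"ay":0,"az":0}
    - {"gripper":1,"dx":0.04,"dy":0,"dz":0,"ax":0,"ay":0,"az":0}
    - {"gripper":1,"dx":0.026,"dy":0,"dz":0,"ax":0,"ay":0,"az":0}
    - {"gripper":1,"dx":0,"dy":0,"dz":0,"ax":0,"ay":0,"az":0}
    - {"gripper":1,"dx":0,"dy":0,"dz":0,"ax":0,"ay":0,"az":0}

```text
t: 23.32
ee_pos: [614.6, 67.7, 117.0]
eef_rot: [[0.0, 0.241, 0.97], [-0.0, 0.97, -0.241], [-1.0, 0.0, 0.0]]
force: [0.9, 0.1, -2.2]
grip_width: 11.1
```

```bash
python3 - <<'E'
from h import *
p,a,R,s=cur(); print(instand(p),s['force'],s['moment'])
E
```

```text
[ 40.4  78.  117. ] [ 0.91007815  0.07051015 -2.18195611] [ 0.00688343  0.01203922 -0.04694654]
```

Request:
arm_command:
  motion:
    - {"gripper":1,"dx":0.006,"dy":0,"dz":0,"ax":0,"ay":0,"az":0}
    - {"gripper":1,"dx":0,"dy":0,"dz":0,"ax":0,"ay":0,"az":0}
    - {"gripper":0,"dx":0,"dy":0,"dz":0,"ax":0,"ay":0,"az":0}
    - {"gripper":0,"dx":0,"dy":0,"dz":0,"ax":0,"ay":0,"az":0}
    - {"gripper":0,"dx":0,"dy":0,"dz":0,"ax":0,"ay":0,"az":0}

```text
t: 23.95
ee_pos: [614.6, 67.7, 115.8]
eef_rot: [[0.0, 0.241, 0.97], [0.0, 0.97, -0.241], [-1.0, 0.0, 0.0]]
force: [-0.3, -0.2, 0.1]
grip_width: 64.8
```

Request:
arm_command:
  motion:
    - {"gripper":0,"dx":0,"dy":0,"dz":0,"ax":0,"ay":0,"az":0}
    - {"gripper":0,"dx":-0.1,"dy":0,"dz":0,"ax":0,"ay":0,"az":0}
    - {"gripper":0,"dx":-0.2,"dy":0,"dz":0,"ax":0,"ay":0,"az":0}
    - {"gripper":0,"dx":-0.25,"dy":0,"dz":0,"ax":0,"ay":0,"az":0}
    - {"gripper":0,"dx":-0.15,"dy":0,"dz":0,"ax":0,"ay":0,"az":0}

```text
t: 24.58
ee_pos: [615.1, 67.5, 259.6]
eef_rot: [[0.003, 0.242, 0.97], [0.001, 0.97, -0.242], [-1.0, 0.001, 0.003]]
force: [-0.7, -0.3, -0.1]
grip_width: 85.7
```

```bash
python3 - <<'E'
from h import *
snap('scene','s15.png'); snap('wrist','w15.png'); snap('top','t15.png')
plan(443.3,-342.2,200,-.52,10)
a=gcrop('pics/s15.png',170,130,190,190,2.1,.6); b=gcrop('pics/t15.png',280,150,230,160,1.7,.6)
c=np.zeros((400,800,3),np.uint8); c[:399,:399]=a; c[:272,405:405+391]=b; cv2.imwrite('pics/q15.png',c)
E
```

```text
t 24.73 now [615.2  67.7 258.3] -0.244 tilt [-1.      0.0017  0.0031] F [-1.1 -0.1 -0.1] w 85.7
per-row mm 44.8 deg -1.58
{'dx': np.float64(0.0292), 'dy': np.float64(-0.2196), 'dz': np.float64(-0.034), 'ax': np.float64(0.0176)}
{'dx': np.float64(0.0292), 'dy': np.float64(-0.2205), 'dz': np.float64(-0.0279), 'ax': np.float64(0.0176)}
{'dx': np.float64(0.0292), 'dy': np.float64(-0.2212), 'dz': np.float64(-0.0218), 'ax': np.float64(0.0176)}
{'dx': np.float64(0.0292), 'dy': np.float64(-0.2217), 'dz': np.float64(-0.0157), 'ax': np.float64(0.0176)}
{'dx': np.float64(0.0292), 'dy': np.float64(-0.222), 'dz': np.float64(-0.0095), 'ax': np.float64(0.0176)}
{'dx': np.float64(0.0292), 'dy': np.float64(-0.2222), 'dz': np.float64(-0.0034), 'ax': np.float64(0.0176)}
{'dx': np.float64(0.0292), 'dy': np.float64(-0.2222), 'dz': np.float64(0.0028), 'ax': np.float64(0.0176)}
{'dx': np.float64(0.0292), 'dy': np.float64(-0.2221), 'dz': np.float64(0.0089), 'ax': np.float64(0.0176)}
{'dx': np.float64(0.0292), 'dy': np.float64(-0.2217), 'dz': np.float64(0.015), 'ax': np.float64(0.0176)}
{'dx': np.float64(0.0292), 'dy': np.float64(-0.2212), 'dz': np.float64(0.0211), 'ax': np.float64(0.0176)}
```

View pics/q15.png

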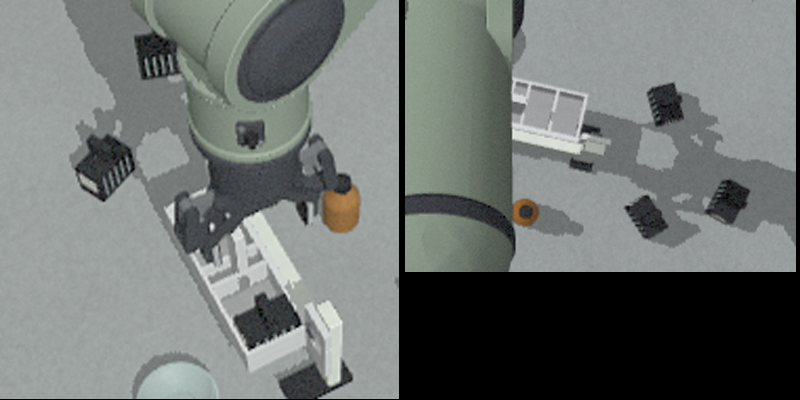

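Request:
arm_command:
  motion:
    - {"gripper":0,"dx":0.029,"dy":-0.22,"dz":-0.034,"ax":0.0176,"ay":0,"az":0}
    - {"gripper":0,"dx":0.029,"dy":-0.22,"dz":-0.028,"ax":0.0176,"ay":0,"az":0}
    - {"gripper":0,"dx":0.029,"dy":-0.221,"dz":-0.022,"ax":0.0176,"ay":0,"az":0}
    - {"gripper":0,"dx":0.029,"dy":-0.222,"dz":-0.016,"ax":0.0176,"ay":0,"az":0}
    - {"gripper":0,"dx":0.029,"dy":-0.222,"dz":-0.01,"ax":0.0176,"ay":0,"az":0}

```text
t: 25.35
ee_pos: [527.3, -138.3, 226.4]
eef_rot: [[-0.001, 0.373, 0.928], [0.0, 0.928, -0.373], [-1.0, -0.0, -0.001]]
force: [1.7, 0.6, -0.2]
grip_width: 85.2
```

Request:
arm_command:
  motion:
    - {"gripper":0,"dx":0.029,"dy":-0.222,"dz":-0.003,"ax":0.0176,"ay":0,"az":0}
    - {"gripper":0,"dx":0.029,"dy":-0.222,"dz":0.003,"ax":0.0176,"ay":0,"az":0}
    - {"gripper":0,"dx":0.029,"dy":-0.222,"dz":0.009,"ax":0.0176,"ay":0,"az":0}
    - {"gripper":0,"dx":0.029,"dy":-0.222,"dz":0.015,"ax":0.0176,"ay":0,"az":0}
    - {"gripper":0,"dx":0.029,"dy":-0.221,"dz":0.021,"ax":0.0176,"ay":0,"az":0}

```text
t: 25.98
ee_pos: [441.6, -343.1, 197.3]
eef_rot: [[-0.001, 0.498, 0.867], [0.0, 0.867, -0.498], [-1.0, 0.0, -0.001]]
force: [0.7, 0.0, 1.0]
grip_width: 85.4
```

Request:
arm_command:
  motion:
    - {"gripper":0,"dx":0,"dy":0,"dz":0,"ax":0,"ay":0,"az":0}
    - {"gripper":0,"dx":0,"dy":0,"dz":0,"ax":0,"ay":0,"az":0}
    - {"gripper":0,"dx":0,"dy":0,"dz":0,"ax":0,"ay":0,"az":0}
    - {"gripper":0,"dx":0,"dy":0,"dz":0,"ax":0,"ay":0,"az":0}
    - {"gripper":0,"dx":0,"dy":0,"dz":0,"ax":0,"ay":0,"az":0}

```text
t: 26.6
ee_pos: [442.9, -341.6, 197.8]
eef_rot: [[0.0, 0.496, 0.868], [0.0, 0.868, -0.496], [-1.0, 0.0, 0.0]]
force: [0.4, -0.6, 0.1]
grip_width: 85.4
```

```bash
python3 - <<'E'
from h import *
snap('wrist','w16.png')
plan(443.3,-342.2,170,-.52,1)
cv2.imwrite('pics/q16.png',gcrop('pics/w16.png',230,150,200,150,4))
E
```

```text
t 26.65 now [ 442.8 -341.8  197.8] -0.519 tilt [-1.e+00  0.e+00  1.e-04] F [-0.8  0.7 -1. ] w 85.2
per-row mm 27.8 deg -0.03
{'dx': np.float64(0.1388), 'dy': np.float64(-0.0006), 'dz': np.float64(0.0032), 'ax': np.float64(0.0004)}
```

View pics/q16.png

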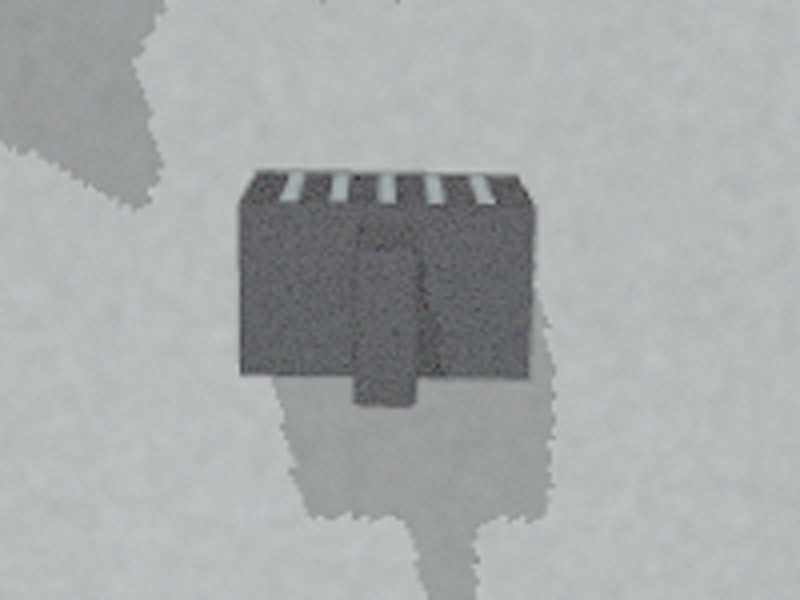

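```bash
python3 - <<'E'
from h import *
W=ldp('w16.png')
v=fit([(W,1,CASS,unc([(239,206),(536,207),(529,378),(241,375),(353,405),(416,406)],4,230,150))],[443,-342.7,-.52])
plan(v[0],v[1],51,v[2],1)
t=P(34); plan(t[0],t[1],245,ST[2]-.001,10,(v[0],v[1],245,v[2]))
E
```

```text
fit [ 443.387 -342.287   -0.53 ]
[[-0.4, -0.7], [0.0, -0.2], [0.2, -0.0], [-0.4, -0.0], [0.1, 0.5], [0.4, 0.4]]
t 26.65 now [ 442.8 -341.8  197.8] -0.519 tilt [-1.e+00  0.e+00  1.e-04] F [-0.8  0.7 -1. ] w 85.2
per-row mm 146.8 deg -0.63
{'dx': np.float64(0.7338), 'dy': np.float64(-0.0007), 'dz': np.float64(0.0038), 'ax': np.float64(0.007)}
t 26.65 now [ 442.8 -341.8  197.8] -0.519 tilt [-1.e+00  0.e+00  1.e-04] F [-0.8  0.7 -1. ] w 85.2
per-row mm 40.1 deg 1.65
{'dx': np.float64(-0.0), 'dy': np.float64(0.1992), 'dz': np.float64(-0.0233), 'ax': np.float64(-0.0183)}
{'dx': np.float64(-0.0), 'dy': np.float64(0.1997), 'dz': np.float64(-0.0176), 'ax': np.float64(-0.0183)}
{'dx': np.float64(-0.0), 'dy': np.float64(0.2002), 'dz': np.float64(-0.0118), 'ax': np.float64(-0.0183)}
{'dx': np.float64(-0.0), 'dy': np.float64(0.2004), 'dz': np.float64(-0.0061), 'ax': np.float64(-0.0183)}
{'dx': np.float64(-0.0), 'dy': np.float64(0.2005), 'dz': np.float64(-0.0003), 'ax': np.float64(-0.0183)}
{'dx': np.float64(-0.0), 'dy': np.float64(0.2004), 'dz': np.float64(0.0054), 'ax': np.float64(-0.0183)}
{'dx': np.float64(-0.0), 'dy': np.float64(0.2002), 'dz': np.float64(0.0112), 'ax': np.float64(-0.0183)}
{'dx': np.float64(-0.0), 'dy': np.float64(0.1998), 'dz': np.float64(0.017), 'ax': np.float64(-0.0183)}
{'dx': np.float64(-0.0), 'dy': np.float64(0.1992), 'dz': np.float64(0.0227), 'ax': np.float64(-0.0183)}
{'dx': np.float64(-0.0), 'dy': np.float64(0.1985), 'dz': np.float64(0.0284), 'ax': np.float64(-0.0183)}
```

Request:
arm_command:
  motion:
    - {"gripper":0,"dx":0.12,"dy":-0.001,"dz":0.004,"ax":0.004,"ay":0,"az":0}
    - {"gripper":0,"dx":0.2,"dy":0,"dz":0,"ax":0,"ay":0,"az":0}
    - {"gripper":0,"dx":0.2,"dy":0,"dz":0,"ax":0,"ay":0,"az":0}
    - {"gripper":0,"dx":0.15,"dy":0,"dz":0,"ax":0,"ay":0,"az":0}
    - {"gripper":0,"dx":0.063,"dy":0,"dz":0,"ax":0,"ay":0,"az":0}

```text
t: 27.28
ee_pos: [442.7, -342.3, 49.8]
eef_rot: [[-0.002, 0.502, 0.865], [0.001, 0.865, -0.502], [-1.0, -0.0, -0.002]]
force: [0.3, -0.3, 0.8]
grip_width: 85.1
```

Request:
arm_command:
  motion:
    - {"gripper":0,"dx":0,"dy":0,"dz":0,"ax":0,"ay":0,"az":0}
    - {"gripper":1,"dx":0,"dy":0,"dz":0,"ax":0,"ay":0,"az":0}
    - {"gripper":1,"dx":0,"dy":0,"dz":0,"ax":0,"ay":0,"az":0}
    - {"gripper":1,"dx":0,"dy":0,"dz":0,"ax":0,"ay":0,"az":0}
    - {"gripper":1,"dx":0,"dy":0,"dz":0,"ax":0,"ay":0,"az":0}
  newtons: 60

```text
t: 27.9
ee_pos: [443.3, -342.7, 51.4]
eef_rot: [[0.0, 0.502, 0.865], [-0.0, 0.865, -0.502], [-1.0, -0.0, 0.0]]
force: [-0.1, -0.6, -0.4]
grip_width: 12.6
```

Request:
arm_command:
  motion:
    - {"gripper":1,"dx":0,"dy":0,"dz":0,"ax":0,"ay":0,"az":0}
    - {"gripper":1,"dx":0,"dy":0,"dz":0,"ax":0,"ay":0,"az":0}
    - {"gripper":1,"dx":0,"dy":0,"dz":0,"ax":0,"ay":0,"az":0}
    - {"gripper":1,"dx":0,"dy":0,"dz":0,"ax":0,"ay":0,"az":0}
    - {"gripper":1,"dx":0,"dy":0,"dz":0,"ax":0,"ay":0,"az":0}
  newtons: 60

```text
t: 28.52
ee_pos: [443.3, -342.7, 51.5]
eef_rot: [[0.0, 0.502, 0.865], [-0.0, 0.865, -0.502], [-1.0, 0.0, 0.0]]
force: [-1.5, 2.1, 7.3]
grip_width: 10.8
```

Request:
arm_command:
  motion:
    - {"gripper":1,"dx":-0.1,"dy":0,"dz":0,"ax":0,"ay":0,"az":0}
    - {"gripper":1,"dx":-0.22,"dy":0,"dz":0,"ax":0,"ay":0,"az":0}
    - {"gripper":1,"dx":-0.27,"dy":0,"dz":0,"ax":0,"ay":0,"az":0}
    - {"gripper":1,"dx":-0.25,"dy":0,"dz":0,"ax":0,"ay":0,"az":0}
    - {"gripper":1,"dx":-0.14,"dy":0,"dz":0,"ax":0,"ay":0,"az":0}

```text
t: 29.15
ee_pos: [443.4, -342.9, 249.5]
eef_rot: [[0.002, 0.502, 0.865], [-0.001, 0.865, -0.502], [-1.0, 0.0, 0.002]]
force: [-0.2, -0.0, -3.3]
grip_width: 10.7
```

Request:
arm_command:
  motion:
    - {"gripper":1,"dx":0,"dy":0.199,"dz":-0.023,"ax":-0.0183,"ay":0,"az":0}
    - {"gripper":1,"dx":0,"dy":0.2,"dz":-0.018,"ax":-0.0183,"ay":0,"az":0}
    - {"gripper":1,"dx":0,"dy":0.2,"dz":-0.012,"ax":-0.0183,"ay":0,"az":0}
    - {"gripper":1,"dx":0,"dy":0.2,"dz":-0.006,"ax":-0.0183,"ay":0,"az":0}
    - {"gripper":1,"dx":0,"dy":0.2,"dz":0,"ax":-0.0183,"ay":0,"az":0}

```text
t: 29.78
ee_pos: [523.2, -157.6, 247.1]
eef_rot: [[-0.0, 0.372, 0.928], [0.0, 0.928, -0.372], [-1.0, -0.0, -0.0]]
force: [0.6, 0.5, -1.1]
grip_width: 11.3
```

Request:
arm_command:
  motion:
    - {"gripper":1,"dx":0,"dy":0.2,"dz":0.005,"ax":-0.0183,"ay":0,"az":0}
    - {"gripper":1,"dx":0,"dy":0.2,"dz":0.011,"ax":-0.0183,"ay":0,"az":0}
    - {"gripper":1,"dx":0,"dy":0.2,"dz":0.017,"ax":-0.0183,"ay":0,"az":0}
    - {"gripper":1,"dx":0,"dy":0.199,"dz":0.023,"ax":-0.0183,"ay":0,"az":0}
    - {"gripper":1,"dx":0,"dy":0.199,"dz":0.028,"ax":-0.0183,"ay":0,"az":0}

```text
t: 30.4
ee_pos: [602.9, 26.3, 247.0]
eef_rot: [[-0.0, 0.236, 0.972], [-0.0, 0.972, -0.236], [-1.0, -0.0, -0.0]]
force: [0.8, -0.9, -1.7]
grip_width: 11.0
```

Request:
arm_command:
  motion:
    - {"gripper":1,"dx":0,"dy":0,"dz":0,"ax":0,"ay":0,"az":0}
    - {"gripper":1,"dx":0,"dy":0,"dz":0,"ax":0,"ay":0,"az":0}
    - {"gripper":1,"dx":0,"dy":0,"dz":0,"ax":0,"ay":0,"az":0}
    - {"gripper":1,"dx":0,"dy":0,"dz":0,"ax":0,"ay":0,"az":0}
    - {"gripper":1,"dx":0,"dy":0,"dz":0,"ax":0,"ay":0,"az":0}

```text
t: 31.02
ee_pos: [602.7, 24.7, 247.2]
eef_rot: [[0.0, 0.237, 0.971], [0.0, 0.971, -0.237], [-1.0, 0.0, 0.0]]
force: [-0.2, -0.6, -1.8]
grip_width: 11.3
```

```bash
python3 - <<'E'
from h import *
snap('wrist','w17.png'); p,a,R,s=cur(); print(instand(p))
t=P(34,40.5); plan(t[0],t[1],156,ST[2]-.001,1)
E
```

```text
[ 39.1  33.4 247.2]
t 31.07 now [602.7  24.8 247.2] -0.239 tilt [-1.e+00  0.e+00  1.e-04] F [ 0.4  0.2 -0.9] w 10.9
per-row mm 91.2 deg -0.22
{'dx': np.float64(0.4559), 'dy': np.float64(0.0029), 'dz': np.float64(0.007), 'ax': np.float64(0.0024)}
```

View pics/w17.png

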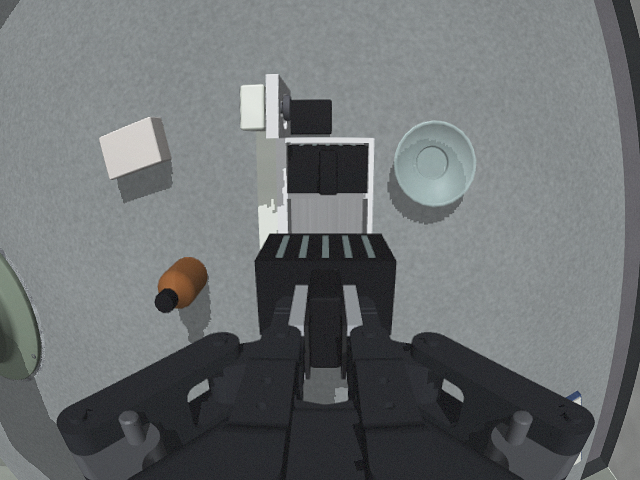

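Request:
arm_command:
  motion:
    - {"gripper":1,"dx":0.08,"dy":0.002,"dz":0.007,"ax":0.0024,"ay":0,"az":0}
    - {"gripper":1,"dx":0.14,"dy":0,"dz":0,"ax":0,"ay":0,"az":0}
    - {"gripper":1,"dx":0.14,"dy":0,"dz":0,"ax":0,"ay":0,"az":0}
    - {"gripper":1,"dx":0.07,"dy":0,"dz":0,"ax":0,"ay":0,"az":0}
    - {"gripper":1,"dx":0.025,"dy":0,"dz":0,"ax":0,"ay":0,"az":0}

```text
t: 31.7
ee_pos: [603.9, 25.0, 155.2]
eef_rot: [[-0.001, 0.24, 0.971], [-0.0, 0.971, -0.24], [-1.0, -0.001, -0.001]]
force: [-0.4, -0.1, -1.9]
grip_width: 11.1
```

Request:
arm_command:
  motion:
    - {"gripper":1,"dx":0,"dy":0,"dz":0,"ax":0,"ay":0,"az":0}
    - {"gripper":1,"dx":0,"dy":0,"dz":0,"ax":0,"ay":0,"az":0}
    - {"gripper":1,"dx":0,"dy":0,"dz":0,"ax":0,"ay":0,"az":0}
    - {"gripper":1,"dx":0,"dy":0,"dz":0,"ax":0,"ay":0,"az":0}
    - {"gripper":1,"dx":0,"dy":0,"dz":0,"ax":0,"ay":0,"az":0}

```text
t: 32.33
ee_pos: [604.2, 25.1, 156.2]
eef_rot: [[0.0, 0.24, 0.971], [0.0, 0.971, -0.24], [-1.0, 0.0, 0.0]]
force: [-0.7, 0.6, -2.7]
grip_width: 10.9
```

```bash
python3 - <<'E'
from h import *
snap('wrist','w18.png'); p,a,R,s=cur(); print(instand(p),s['force'])
t=P(33.8,40.5); plan(t[0],t[1],115.8,ST[2]-.001,1)
cv2.imwrite('pics/q18.png',gcrop('pics/w18.png',200,140,240,180,3.3,.6))
E
```

```text
[ 40.5  34.1 156.2] [-0.21612808 -0.11864406 -1.71463294]
t 32.38 now [604.2  25.1 156.2] -0.243 tilt [-1.e+00  0.e+00  1.e-04] F [-0.2 -0.1 -1.7] w 11.2
per-row mm 40.4 deg -0.03
{'dx': np.float64(0.2018), 'dy': np.float64(-0.0016), 'dz': np.float64(0.0001), 'ax': np.float64(0.0003)}
```

View pics/q18.png

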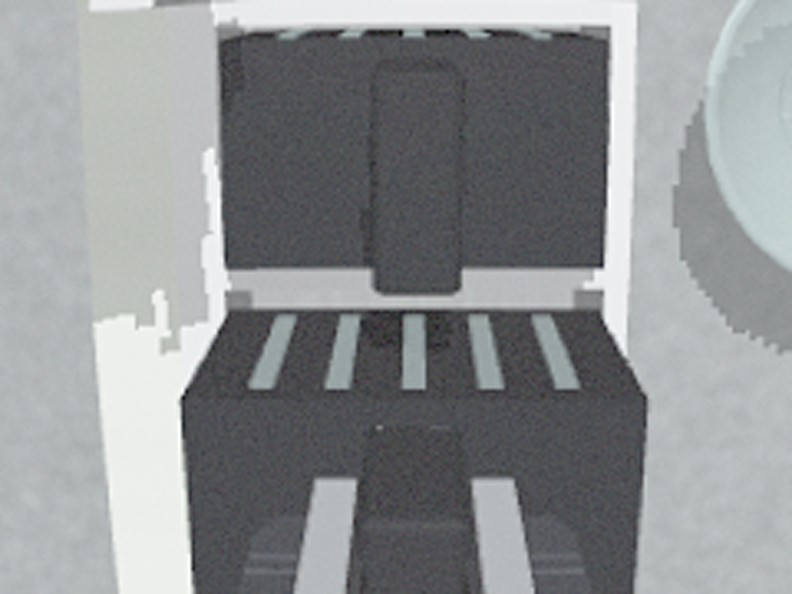

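Request:
arm_command:
  motion:
    - {"gripper":1,"dx":0.02,"dy":-0.001,"dz":0,"ax":0,"ay":0,"az":0}
    - {"gripper":1,"dx":0.03,"dy":0,"dz":0,"ax":0,"ay":0,"az":0}
    - {"gripper":1,"dx":0.03,"dy":0,"dz":0,"ax":0,"ay":0,"az":0}
    - {"gripper":1,"dx":0.02,"dy":0,"dz":0,"ax":0,"ay":0,"az":0}
    - {"gripper":1,"dx":0,"dy":0,"dz":0,"ax":0,"ay":0,"az":0}

```text
t: 33.0
ee_pos: [604.0, 24.8, 135.7]
eef_rot: [[-0.001, 0.24, 0.971], [-0.0, 0.971, -0.24], [-1.0, -0.0, -0.0]]
force: [-0.7, 0.5, -1.6]
grip_width: 11.2
```

```bash
python3 - <<'E'
from h import *
p,a,R,s=cur(); print(instand(p),s['force'],s['moment'])
E
```

```text
[ 40.4  33.8 135.7] [-0.65784919  0.52212005 -1.57252063] [-0.04070971 -0.02013572  0.05430179]
```

Request:
arm_command:
  motion:
    - {"gripper":1,"dx":0.03,"dy":0,"dz":0,"ax":0,"ay":0,"az":0}
    - {"gripper":1,"dx":0.04,"dy":0,"dz":0,"ax":0,"ay":0,"az":0}
    - {"gripper":1,"dx":0.025,"dy":0,"dz":0,"ax":0,"ay":0,"az":0}
    - {"gripper":1,"dx":0.007,"dy":0,"dz":0,"ax":0,"ay":0,"az":0}
    - {"gripper":1,"dx":0,"dy":0,"dz":0,"ax":0,"ay":0,"az":0}

```text
t: 33.62
ee_pos: [604.2, 24.9, 115.7]
eef_rot: [[-0.0, 0.24, 0.971], [-0.0, 0.971, -0.24], [-1.0, -0.0, -0.0]]
force: [-0.4, -0.4, -2.1]
grip_width: 11.2
```

Request:
arm_command:
  motion:
    - {"gripper":1,"dx":0,"dy":0,"dz":0,"ax":0,"ay":0,"az":0}
    - {"gripper":0,"dx":0,"dy":0,"dz":0,"ax":0,"ay":0,"az":0}
    - {"gripper":0,"dx":0,"dy":0,"dz":0,"ax":0,"ay":0,"az":0}
    - {"gripper":0,"dx":0,"dy":0,"dz":0,"ax":0,"ay":0,"az":0}
    - {"gripper":0,"dx":0,"dy":0,"dz":0,"ax":0,"ay":0,"az":0}

```text
t: 34.25
ee_pos: [604.2, 24.9, 115.7]
eef_rot: [[0.0, 0.24, 0.971], [0.0, 0.971, -0.24], [-1.0, 0.0, 0.0]]
force: [-0.5, 0.5, -0.1]
grip_width: 81.9
```

Request:
arm_command:
  motion:
    - {"gripper":0,"dx":0,"dy":0,"dz":0,"ax":0,"ay":0,"az":0}
    - {"gripper":0,"dx":-0.1,"dy":0,"dz":0,"ax":0,"ay":0,"az":0}
    - {"gripper":0,"dx":-0.2,"dy":0,"dz":0,"ax":0,"ay":0,"az":0}
    - {"gripper":0,"dx":-0.25,"dy":0,"dz":0,"ax":0,"ay":0,"az":0}
    - {"gripper":0,"dx":-0.15,"dy":0,"dz":0,"ax":0,"ay":0,"az":0}

```text
t: 34.88
ee_pos: [604.5, 24.8, 258.1]
eef_rot: [[0.002, 0.24, 0.971], [0.0, 0.971, -0.24], [-1.0, 0.001, 0.002]]
force: [-0.3, -0.2, 0.1]
grip_width: 85.0
```

```bash
python3 - <<'E'
from h import *
snap('scene','s19.png'); snap('top','t19.png')
plan(601.8,-249.1,200,.229,10)
a=gcrop('pics/s19.png',170,130,190,190,2.1,.6); b=gcrop('pics/t19.png',280,150,230,160,1.7,.6)
c=np.zeros((400,800,3),np.uint8); c[:399,:399]=a; c[:272,405:405+391]=b; cv2.imwrite('pics/q19.png',c)
E
```

```text
t 34.98 now [605.4  24.8 259. ] -0.243 tilt [-1.      0.002   0.0044] F [ 0.1 -0.6 -0.1] w 85.3
per-row mm 28.0 deg 2.7
{'dx': np.float64(0.0295), 'dy': np.float64(-0.1334), 'dz': np.float64(0.0312), 'ax': np.float64(-0.03)}
{'dx': np.float64(0.0295), 'dy': np.float64(-0.1347), 'dz': np.float64(0.0249), 'ax': np.float64(-0.03)}
{'dx': np.float64(0.0295), 'dy': np.float64(-0.1357), 'dz': np.float64(0.0185), 'ax': np.float64(-0.03)}
{'dx': np.float64(0.0295), 'dy': np.float64(-0.1364), 'dz': np.float64(0.0121), 'ax': np.float64(-0.03)}
{'dx': np.float64(0.0295), 'dy': np.float64(-0.1368), 'dz': np.float64(0.0056), 'ax': np.float64(-0.03)}
{'dx': np.float64(0.0295), 'dy': np.float64(-0.137), 'dz': np.float64(-0.0009), 'ax': np.float64(-0.03)}
{'dx': np.float64(0.0295), 'dy': np.float64(-0.1368), 'dz': np.float64(-0.0073), 'ax': np.float64(-0.03)}
{'dx': np.float64(0.0295), 'dy': np.float64(-0.1363), 'dz': np.float64(-0.0138), 'ax': np.float64(-0.03)}
{'dx': np.float64(0.0295), 'dy': np.float64(-0.1355), 'dz': np.float64(-0.0202), 'ax': np.float64(-0.03)}
{'dx': np.float64(0.0295), 'dy': np.float64(-0.1344), 'dz': np.float64(-0.0265), 'ax': np.float64(-0.03)}
```

View pics/q19.png

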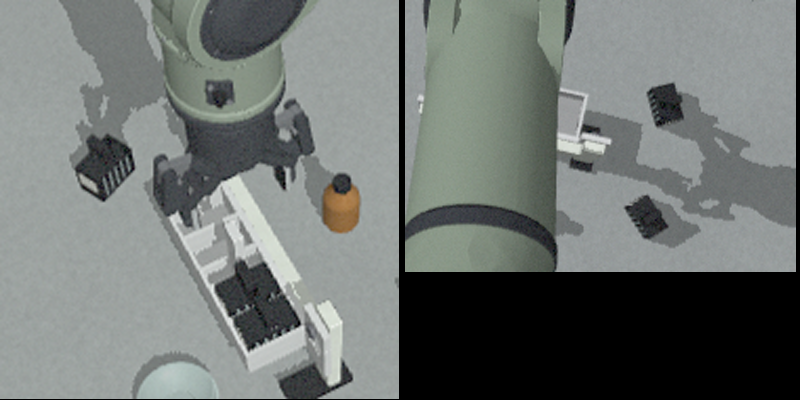

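Request:
arm_command:
  motion:
    - {"gripper":0,"dx":0.029,"dy":-0.133,"dz":0.029,"ax":-0.03,"ay":0,"az":0}
    - {"gripper":0,"dx":0.029,"dy":-0.135,"dz":0.025,"ax":-0.03,"ay":0,"az":0}
    - {"gripper":0,"dx":0.029,"dy":-0.136,"dz":0.018,"ax":-0.03,"ay":0,"az":0}
    - {"gripper":0,"dx":0.029,"dy":-0.136,"dz":0.012,"ax":-0.03,"ay":0,"az":0}
    - {"gripper":0,"dx":0.029,"dy":-0.137,"dz":0.006,"ax":-0.03,"ay":0,"az":0}

```text
t: 35.6
ee_pos: [601.5, -112.7, 225.7]
eef_rot: [[-0.001, 0.005, 1.0], [0.0, 1.0, -0.005], [-1.0, 0.0, -0.001]]
force: [-0.4, -0.2, -0.1]
grip_width: 85.2
```

Request:
arm_command:
  motion:
    - {"gripper":0,"dx":0.029,"dy":-0.137,"dz":-0.001,"ax":-0.03,"ay":0,"az":0}
    - {"gripper":0,"dx":0.029,"dy":-0.137,"dz":-0.007,"ax":-0.03,"ay":0,"az":0}
    - {"gripper":0,"dx":0.029,"dy":-0.136,"dz":-0.014,"ax":-0.03,"ay":0,"az":0}
    - {"gripper":0,"dx":0.029,"dy":-0.136,"dz":-0.02,"ax":-0.03,"ay":0,"az":0}
    - {"gripper":0,"dx":0.029,"dy":-0.134,"dz":-0.026,"ax":-0.03,"ay":0,"az":0}

```text
t: 36.22
ee_pos: [599.9, -249.7, 196.7]
eef_rot: [[-0.001, -0.228, 0.974], [0.0, 0.974, 0.228], [-1.0, 0.001, -0.001]]
force: [-0.8, 0.1, -0.2]
grip_width: 85.3
```

Request:
arm_command:
  motion:
    - {"gripper":0,"dx":0,"dy":0,"dz":0,"ax":0,"ay":0,"az":0}
    - {"gripper":0,"dx":0,"dy":0,"dz":0,"ax":0,"ay":0,"az":0}
    - {"gripper":0,"dx":0,"dy":0,"dz":0,"ax":0,"ay":0,"az":0}
    - {"gripper":0,"dx":0,"dy":0,"dz":0,"ax":0,"ay":0,"az":0}
    - {"gripper":0,"dx":0,"dy":0,"dz":0,"ax":0,"ay":0,"az":0}

```text
t: 36.85
ee_pos: [600.4, -248.5, 197.8]
eef_rot: [[0.0, -0.227, 0.974], [0.0, 0.974, 0.227], [-1.0, -0.0, 0.0]]
force: [0.0, -0.1, 0.4]
grip_width: 85.3
```

```bash
python3 - <<'E'
from h import *
snap('wrist','w20.png')
plan(601.8,-249.1,170,.229,1)
cv2.imwrite('pics/q20.png',gcrop('pics/w20.png',230,150,200,150,4))
E
```

```text
t 36.9 now [ 600.3 -248.6  197.8] 0.229 tilt [-1.e+00 -0.e+00  1.e-04] F [-0.1 -0.6  0. ] w 85.0
per-row mm 27.8 deg 0.0
{'dx': np.float64(0.1389), 'dy': np.float64(-0.004), 'dz': np.float64(0.0067), 'ax': np.float64(-0.0)}
```

View pics/q20.png

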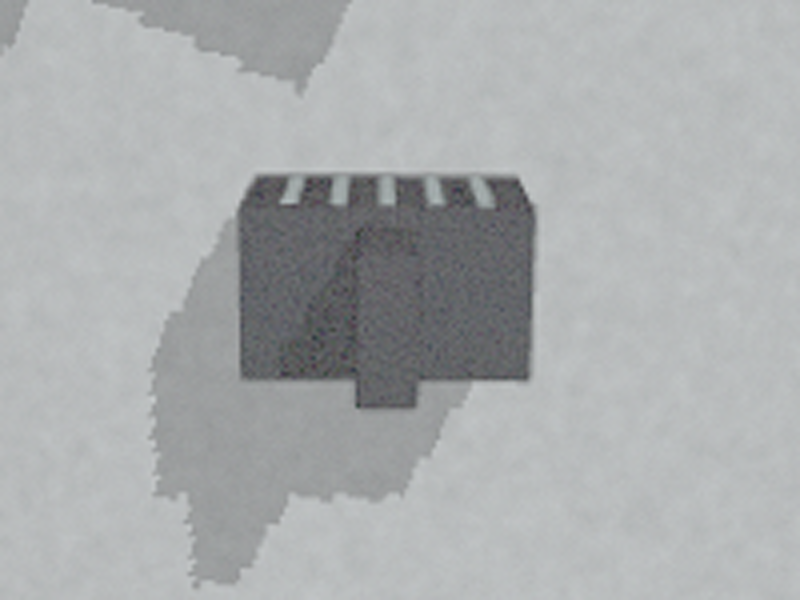

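```bash
python3 - <<'E'
from h import *
W=ldp('w20.png')
v=fit([(W,1,CASS,unc([(239,207),(534,207),(529,380),(241,379),(356,407),(416,407)],4,230,150))],[601,-249,.229])
plan(v[0],v[1],51,v[2],1)
t=P(-34,40.5); plan(t[0],t[1],245,ST[2]-.001,10,(v[0],v[1],245,v[2]))
E
```

```text
fit [ 6.00970e+02 -2.48959e+02  2.26000e-01]
[[-0.6, -0.3], [0.3, -0.0], [0.3, -0.4], [-0.2, -0.3], [-0.6, 0.5], [0.5, 0.6]]
t 36.9 now [ 600.3 -248.6  197.8] 0.229 tilt [-1.e+00 -0.e+00  1.e-04] F [-0.1 -0.6  0. ] w 85.0
per-row mm 146.8 deg -0.19
{'dx': np.float64(0.7339), 'dy': np.float64(-0.0023), 'dz': np.float64(0.0028), 'ax': np.float64(0.0021)}
t 36.9 now [ 600.3 -248.6  197.8] 0.229 tilt [-1.e+00 -0.e+00  1.e-04] F [-0.1 -0.6  0. ] w 85.0
per-row mm 20.8 deg -2.69
{'dx': np.float64(-0.0), 'dy': np.float64(0.1028), 'dz': np.float64(0.0169), 'ax': np.float64(0.0298)}
{'dx': np.float64(-0.0), 'dy': np.float64(0.1035), 'dz': np.float64(0.012), 'ax': np.float64(0.0298)}
{'dx': np.float64(-0.0), 'dy': np.float64(0.1039), 'dz': np.float64(0.0072), 'ax': np.float64(0.0298)}
{'dx': np.float64(-0.0), 'dy': np.float64(0.1042), 'dz': np.float64(0.0023), 'ax': np.float64(0.0298)}
{'dx': np.float64(-0.0), 'dy': np.float64(0.1041), 'dz': np.float64(-0.0026), 'ax': np.float64(0.0298)}
{'dx': np.float64(-0.0), 'dy': np.float64(0.1039), 'dz': np.float64(-0.0075), 'ax': np.float64(0.0298)}
{'dx': np.float64(-0.0), 'dy': np.float64(0.1034), 'dz': np.float64(-0.0123), 'ax': np.float64(0.0298)}
{'dx': np.float64(-0.0), 'dy': np.float64(0.1028), 'dz': np.float64(-0.0171), 'ax': np.float64(0.0298)}
{'dx': np.float64(-0.0), 'dy': np.float64(0.1018), 'dz': np.float64(-0.0219), 'ax': np.float64(0.0298)}
{'dx': np.float64(-0.0), 'dy': np.float64(0.1007), 'dz': np.float64(-0.0267), 'ax': np.float64(0.0298)}
```

Request:
arm_command:
  motion:
    - {"gripper":0,"dx":0.12,"dy":-0.002,"dz":0.003,"ax":0.002,"ay":0,"az":0}
    - {"gripper":0,"dx":0.2,"dy":0,"dz":0,"ax":0,"ay":0,"az":0}
    - {"gripper":0,"dx":0.2,"dy":0,"dz":0,"ax":0,"ay":0,"az":0}
    - {"gripper":0,"dx":0.15,"dy":0,"dz":0,"ax":0,"ay":0,"az":0}
    - {"gripper":0,"dx":0.062,"dy":0,"dz":0,"ax":0,"ay":0,"az":0}

```text
t: 37.52
ee_pos: [600.2, -248.8, 49.8]
eef_rot: [[-0.002, -0.224, 0.975], [0.001, 0.975, 0.224], [-1.0, 0.001, -0.002]]
force: [-0.7, -0.2, -0.2]
grip_width: 85.0
```

Request:
arm_command:
  motion:
    - {"gripper":0,"dx":0,"dy":0,"dz":0,"ax":0,"ay":0,"az":0}
    - {"gripper":1,"dx":0,"dy":0,"dz":0,"ax":0,"ay":0,"az":0}
    - {"gripper":1,"dx":0,"dy":0,"dz":0,"ax":0,"ay":0,"az":0}
    - {"gripper":1,"dx":0,"dy":0,"dz":0,"ax":0,"ay":0,"az":0}
    - {"gripper":1,"dx":0,"dy":0,"dz":0,"ax":0,"ay":0,"az":0}
  newtons: 60

```text
t: 38.15
ee_pos: [601.0, -249.2, 51.6]
eef_rot: [[0.0, -0.224, 0.975], [-0.0, 0.975, 0.224], [-1.0, -0.0, 0.0]]
force: [2.5, 0.2, 1.6]
grip_width: 12.5
```

Request:
arm_command:
  motion:
    - {"gripper":1,"dx":0,"dy":0,"dz":0,"ax":0,"ay":0,"az":0}
    - {"gripper":1,"dx":0,"dy":0,"dz":0,"ax":0,"ay":0,"az":0}
    - {"gripper":1,"dx":0,"dy":0,"dz":0,"ax":0,"ay":0,"az":0}
    - {"gripper":1,"dx":0,"dy":0,"dz":0,"ax":0,"ay":0,"az":0}
    - {"gripper":1,"dx":0,"dy":0,"dz":0,"ax":0,"ay":0,"az":0}
  newtons: 60

```text
t: 38.78
ee_pos: [601.2, -249.1, 51.6]
eef_rot: [[0.001, -0.224, 0.975], [-0.0, 0.975, 0.224], [-1.0, -0.0, 0.001]]
force: [0.1, 0.7, 6.2]
grip_width: 10.5
```

Request:
arm_command:
  motion:
    - {"gripper":1,"dx":-0.1,"dy":0,"dz":0,"ax":0,"ay":0,"az":0}
    - {"gripper":1,"dx":-0.22,"dy":0,"dz":0,"ax":0,"ay":0,"az":0}
    - {"gripper":1,"dx":-0.27,"dy":0,"dz":0,"ax":0,"ay":0,"az":0}
    - {"gripper":1,"dx":-0.25,"dy":0,"dz":0,"ax":0,"ay":0,"az":0}
    - {"gripper":1,"dx":-0.14,"dy":0,"dz":0,"ax":0,"ay":0,"az":0}

```text
t: 39.4
ee_pos: [601.1, -249.6, 251.3]
eef_rot: [[0.003, -0.223, 0.975], [-0.001, 0.975, 0.223], [-1.0, -0.002, 0.003]]
force: [-0.1, 0.1, -2.3]
grip_width: 10.8
```

Request:
arm_command:
  motion:
    - {"gripper":1,"dx":0,"dy":0.103,"dz":0.017,"ax":0.03,"ay":0,"az":0}
    - {"gripper":1,"dx":0,"dy":0.103,"dz":0.012,"ax":0.03,"ay":0,"az":0}
    - {"gripper":1,"dx":0,"dy":0.104,"dz":0.007,"ax":0.03,"ay":0,"az":0}
    - {"gripper":1,"dx":0,"dy":0.104,"dz":0.002,"ax":0.03,"ay":0,"az":0}
    - {"gripper":1,"dx":0,"dy":0.104,"dz":-0.003,"ax":0.03,"ay":0,"az":0}

```text
t: 40.02
ee_pos: [593.9, -144.7, 248.4]
eef_rot: [[0.0, 0.012, 1.0], [0.0, 1.0, -0.012], [-1.0, 0.0, 0.0]]
force: [-0.7, 0.1, -2.3]
grip_width: 10.7
```

Request:
arm_command:
  motion:
    - {"gripper":1,"dx":0,"dy":0.104,"dz":-0.007,"ax":0.03,"ay":0,"az":0}
    - {"gripper":1,"dx":0,"dy":0.103,"dz":-0.012,"ax":0.03,"ay":0,"az":0}
    - {"gripper":1,"dx":0,"dy":0.103,"dz":-0.017,"ax":0.03,"ay":0,"az":0}
    - {"gripper":1,"dx":0,"dy":0.102,"dz":-0.022,"ax":0.03,"ay":0,"az":0}
    - {"gripper":1,"dx":0,"dy":0.101,"dz":-0.027,"ax":0.029,"ay":0,"az":0}

```text
t: 40.65
ee_pos: [587.7, -40.7, 248.3]
eef_rot: [[0.0, 0.244, 0.97], [0.0, 0.97, -0.244], [-1.0, 0.0, 0.0]]
force: [-0.3, -0.2, -1.1]
grip_width: 11.1
```

Request:
arm_command:
  motion:
    - {"gripper":1,"dx":0,"dy":0,"dz":0,"ax":0,"ay":0,"az":0}
    - {"gripper":1,"dx":0,"dy":0,"dz":0,"ax":0,"ay":0,"az":0}
    - {"gripper":1,"dx":0,"dy":0,"dz":0,"ax":0,"ay":0,"az":0}
    - {"gripper":1,"dx":0,"dy":0,"dz":0,"ax":0,"ay":0,"az":0}
    - {"gripper":1,"dx":0,"dy":0,"dz":0,"ax":0,"ay":0,"az":0}

```text
t: 41.28
ee_pos: [588.0, -41.6, 247.3]
eef_rot: [[-0.0, 0.242, 0.97], [-0.0, 0.97, -0.242], [-1.0, -0.0, -0.0]]
force: [-0.1, -0.5, -1.8]
grip_width: 10.9
```

```bash
python3 - <<'E'
from h import *
snap('wrist','w21.png'); p,a,R,s=cur(); print(instand(p))
t=P(-34,40.5); plan(t[0],t[1],156,ST[2]-.001,1)
E
```

```text
[ 40.7 -34.3 247.3]
t 41.33 now [588.  -41.4 247.3] -0.244 tilt [-1.e+00 -0.e+00 -1.e-04] F [-0.4  0.8 -1.4] w 10.9
per-row mm 91.3 deg 0.08
{'dx': np.float64(0.4564), 'dy': np.float64(0.0017), 'dz': np.float64(-0.0011), 'ax': np.float64(-0.0009)}
```

View pics/w21.png

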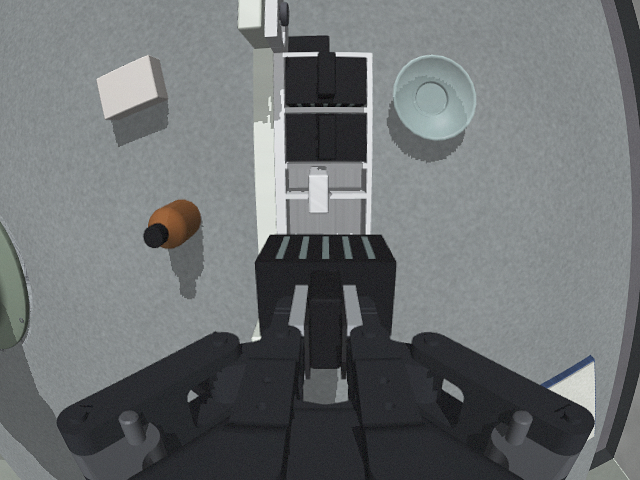

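Request:
arm_command:
  motion:
    - {"gripper":1,"dx":0.08,"dy":0.001,"dz":-0.001,"ax":-0.001,"ay":0,"az":0}
    - {"gripper":1,"dx":0.14,"dy":0,"dz":0,"ax":0,"ay":0,"az":0}
    - {"gripper":1,"dx":0.14,"dy":0,"dz":0,"ax":0,"ay":0,"az":0}
    - {"gripper":1,"dx":0.07,"dy":0,"dz":0,"ax":0,"ay":0,"az":0}
    - {"gripper":1,"dx":0.025,"dy":0,"dz":0,"ax":0,"ay":0,"az":0}

```text
t: 41.95
ee_pos: [587.6, -41.0, 155.4]
eef_rot: [[-0.001, 0.24, 0.971], [-0.0, 0.971, -0.24], [-1.0, -0.0, -0.001]]
force: [0.4, -0.1, -2.7]
grip_width: 11.1
```

Request:
arm_command:
  motion:
    - {"gripper":1,"dx":0,"dy":0,"dz":0,"ax":0,"ay":0,"az":0}
    - {"gripper":1,"dx":0,"dy":0,"dz":0,"ax":0,"ay":0,"az":0}
    - {"gripper":1,"dx":0,"dy":0,"dz":0,"ax":0,"ay":0,"az":0}
    - {"gripper":1,"dx":0,"dy":0,"dz":0,"ax":0,"ay":0,"az":0}
    - {"gripper":1,"dx":0,"dy":0,"dz":0,"ax":0,"ay":0,"az":0}

```text
t: 42.58
ee_pos: [587.9, -41.0, 156.4]
eef_rot: [[0.0, 0.24, 0.971], [0.0, 0.971, -0.24], [-1.0, 0.0, 0.0]]
force: [-0.2, -0.1, -1.2]
grip_width: 10.9
```

```bash
python3 - <<'E'
from h import *
snap('wrist','w22.png'); p,a,R,s=cur(); print(instand(p),s['force'])
t=P(-34,40.5); plan(t[0],t[1],115.8,ST[2]-.001,1)
cv2.imwrite('pics/q22.png',gcrop('pics/w22.png',200,140,240,180,3.3,.6))
E
```

```text
[ 40.5 -34.  156.4] [ 0.2329293  -1.09997905 -2.33751062]
t 42.62 now [587.9 -41.  156.4] -0.243 tilt [-1.e+00  0.e+00  1.e-04] F [ 0.2 -1.1 -2.3] w 11.2
per-row mm 40.6 deg -0.03
{'dx': np.float64(0.203), 'dy': np.float64(-0.0002), 'dz': np.float64(-0.0002), 'ax': np.float64(0.0003)}
```

View pics/q22.png

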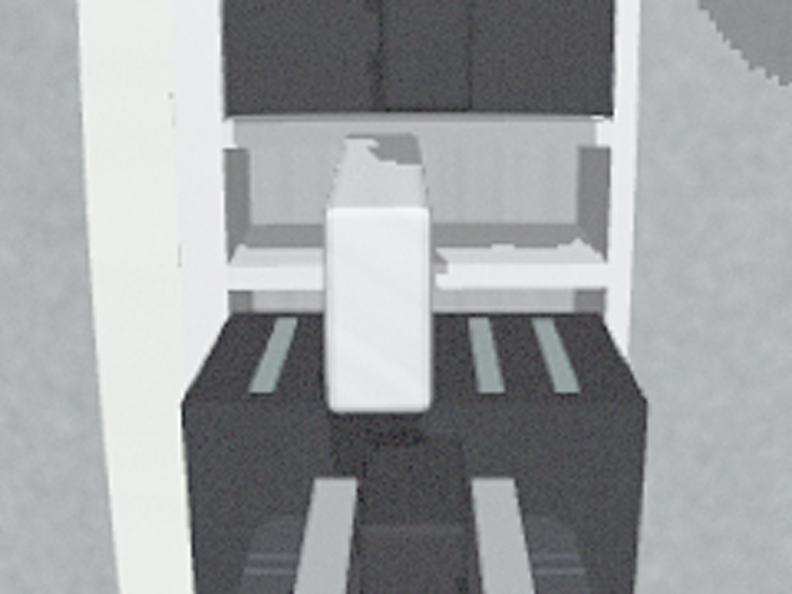

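Request:
arm_command:
  motion:
    - {"gripper":1,"dx":0.02,"dy":0,"dz":0,"ax":0,"ay":0,"az":0}
    - {"gripper":1,"dx":0.03,"dy":0,"dz":0,"ax":0,"ay":0,"az":0}
    - {"gripper":1,"dx":0.03,"dy":0,"dz":0,"ax":0,"ay":0,"az":0}
    - {"gripper":1,"dx":0.02,"dy":0,"dz":0,"ax":0,"ay":0,"az":0}
    - {"gripper":1,"dx":0,"dy":0,"dz":0,"ax":0,"ay":0,"az":0}

```text
t: 43.25
ee_pos: [587.7, -41.0, 135.9]
eef_rot: [[-0.001, 0.24, 0.971], [-0.0, 0.971, -0.24], [-1.0, -0.0, -0.001]]
force: [-0.3, 0.7, -1.3]
grip_width: 11.1
```

Request:
arm_command:
  motion:
    - {"gripper":1,"dx":0.03,"dy":0,"dz":0,"ax":0,"ay":0,"az":0}
    - {"gripper":1,"dx":0.04,"dy":0,"dz":0,"ax":0,"ay":0,"az":0}
    - {"gripper":1,"dx":0.025,"dy":0,"dz":0,"ax":0,"ay":0,"az":0}
    - {"gripper":1,"dx":0.008,"dy":0,"dz":0,"ax":0,"ay":0,"az":0}
    - {"gripper":1,"dx":0,"dy":0,"dz":0,"ax":0,"ay":0,"az":0}

```text
t: 43.88
ee_pos: [587.9, -41.0, 115.7]
eef_rot: [[-0.0, 0.24, 0.971], [-0.0, 0.971, -0.24], [-1.0, -0.0, -0.0]]
force: [-0.1, 0.4, -2.6]
grip_width: 10.5
```

Request:
arm_command:
  motion:
    - {"gripper":1,"dx":0,"dy":0,"dz":0,"ax":0,"ay":0,"az":0}
    - {"gripper":0,"dx":0,"dy":0,"dz":0,"ax":0,"ay":0,"az":0}
    - {"gripper":0,"dx":0,"dy":0,"dz":0,"ax":0,"ay":0,"az":0}
    - {"gripper":0,"dx":0,"dy":0,"dz":0,"ax":0,"ay":0,"az":0}
    - {"gripper":0,"dx":0,"dy":0,"dz":0,"ax":0,"ay":0,"az":0}

```text
t: 44.5
ee_pos: [588.0, -41.0, 115.8]
eef_rot: [[0.0, 0.24, 0.971], [-0.0, 0.971, -0.24], [-1.0, -0.0, 0.0]]
force: [-0.5, -1.2, -0.1]
grip_width: 82.1
```

Request:
arm_command:
  motion:
    - {"gripper":0,"dx":0,"dy":0,"dz":0,"ax":0,"ay":0,"az":0}
    - {"gripper":0,"dx":-0.1,"dy":0,"dz":0,"ax":0,"ay":0,"az":0}
    - {"gripper":0,"dx":-0.2,"dy":0,"dz":0,"ax":0,"ay":0,"az":0}
    - {"gripper":0,"dx":-0.25,"dy":0,"dz":0,"ax":0,"ay":0,"az":0}
    - {"gripper":0,"dx":-0.15,"dy":0,"dz":0,"ax":0,"ay":0,"az":0}

```text
t: 45.12
ee_pos: [588.3, -41.2, 258.1]
eef_rot: [[0.002, 0.24, 0.971], [0.0, 0.971, -0.24], [-1.0, 0.001, 0.002]]
force: [0.3, -0.6, -0.6]
grip_width: 85.4
```

```bash
python3 - <<'E'
from h import *
snap('scene','s23.png'); snap('top','t23.png')
plan(420.6,-211.9,200,.543,10)
a=gcrop('pics/s23.png',170,130,190,190,2.1,.6); b=gcrop('pics/t23.png',280,150,230,160,1.7,.6)
c=np.zeros((400,800,3),np.uint8); c[:399,:399]=a; c[:272,405:405+391]=b; cv2.imwrite('pics/q23.png',c)
E
```

```text
t 45.23 now [589.1 -41.2 258.9] -0.243 tilt [-1.      0.0016  0.0046] F [ 0.6 -0.1 -0.7] w 85.7
per-row mm 24.7 deg 4.5
{'dx': np.float64(0.0294), 'dy': np.float64(-0.1031), 'dz': np.float64(-0.0613), 'ax': np.float64(-0.05)}
{'dx': np.float64(0.0294), 'dy': np.float64(-0.098), 'dz': np.float64(-0.0692), 'ax': np.float64(-0.05)}
{'dx': np.float64(0.0294), 'dy': np.float64(-0.0922), 'dz': np.float64(-0.0767), 'ax': np.float64(-0.05)}
{'dx': np.float64(0.0294), 'dy': np.float64(-0.0859), 'dz': np.float64(-0.0837), 'ax': np.float64(-0.05)}
{'dx': np.float64(0.0294), 'dy': np.float64(-0.0791), 'dz': np.float64(-0.0902), 'ax': np.float64(-0.05)}
{'dx': np.float64(0.0294), 'dy': np.float64(-0.0718), 'dz': np.float64(-0.0961), 'ax': np.float64(-0.05)}
{'dx': np.float64(0.0294), 'dy': np.float64(-0.064), 'dz': np.float64(-0.1014), 'ax': np.float64(-0.05)}
{'dx': np.float64(0.0294), 'dy': np.float64(-0.0559), 'dz': np.float64(-0.1061), 'ax': np.float64(-0.05)}
{'dx': np.float64(0.0294), 'dy': np.float64(-0.0474), 'dz': np.float64(-0.1102), 'ax': np.float64(-0.05)}
{'dx': np.float64(0.0294), 'dy': np.float64(-0.0386), 'dz': np.float64(-0.1136), 'ax': np.float64(-0.05)}
```

View pics/q23.png

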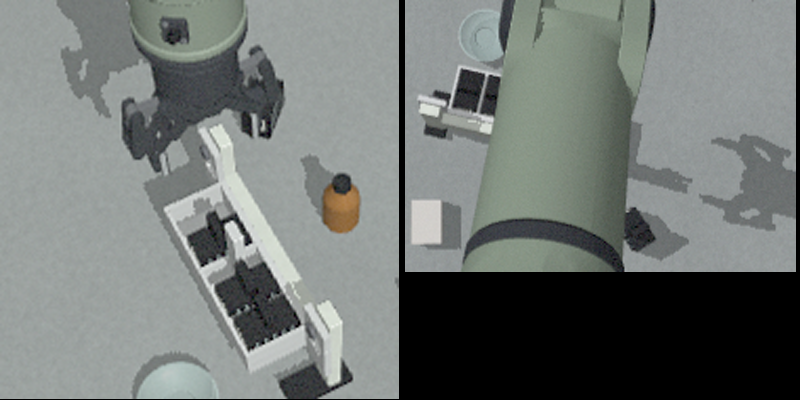

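Request:
arm_command:
  motion:
    - {"gripper":0,"dx":0,"dy":-0.103,"dz":-0.061,"ax":-0.05,"ay":0,"az":0}
    - {"gripper":0,"dx":0,"dy":-0.098,"dz":-0.069,"ax":-0.05,"ay":0,"az":0}
    - {"gripper":0,"dx":0,"dy":-0.092,"dz":-0.077,"ax":-0.05,"ay":0,"az":0}
    - {"gripper":0,"dx":0,"dy":-0.086,"dz":-0.084,"ax":-0.05,"ay":0,"az":0}
    - {"gripper":0,"dx":0,"dy":-0.079,"dz":-0.09,"ax":-0.05,"ay":0,"az":0}

```text
t: 45.85
ee_pos: [502.8, -126.7, 255.1]
eef_rot: [[-0.001, -0.152, 0.988], [0.0, 0.988, 0.152], [-1.0, 0.0, -0.001]]
force: [0.1, -0.7, -0.0]
grip_width: 85.5
```

Request:
arm_command:
  motion:
    - {"gripper":0,"dx":0,"dy":-0.072,"dz":-0.096,"ax":-0.05,"ay":0,"az":0}
    - {"gripper":0,"dx":0,"dy":-0.064,"dz":-0.101,"ax":-0.05,"ay":0,"az":0}
    - {"gripper":0,"dx":0,"dy":-0.056,"dz":-0.106,"ax":-0.05,"ay":0,"az":0}
    - {"gripper":0,"dx":0,"dy":-0.047,"dz":-0.11,"ax":-0.05,"ay":0,"az":0}
    - {"gripper":0,"dx":0,"dy":-0.039,"dz":-0.113,"ax":-0.05,"ay":0,"az":0}

```text
t: 46.48
ee_pos: [418.8, -212.0, 255.2]
eef_rot: [[-0.001, -0.519, 0.855], [0.0, 0.855, 0.519], [-1.0, 0.001, -0.0]]
force: [0.1, -0.1, -0.1]
grip_width: 85.2
```

Request:
arm_command:
  motion:
    - {"gripper":0,"dx":0,"dy":0,"dz":0,"ax":0,"ay":0,"az":0}
    - {"gripper":0,"dx":0,"dy":0,"dz":0,"ax":0,"ay":0,"az":0}
    - {"gripper":0,"dx":0,"dy":0,"dz":0,"ax":0,"ay":0,"az":0}
    - {"gripper":0,"dx":0,"dy":0,"dz":0,"ax":0,"ay":0,"az":0}
    - {"gripper":0,"dx":0,"dy":0,"dz":0,"ax":0,"ay":0,"az":0}

```text
t: 47.1
ee_pos: [419.8, -211.4, 255.7]
eef_rot: [[-0.0, -0.517, 0.856], [-0.0, 0.856, 0.517], [-1.0, 0.0, -0.0]]
force: [-0.0, 0.5, -0.2]
grip_width: 85.4
```

```bash
python3 - <<'E'
from h import *
snap('wrist','w24.png'); print(cur()[0],cur()[1])
im=gcrop('pics/w24.png',0,0,640,480,1,.6); cv2.imwrite('pics/q24.png',im)
E
```

```text
[ 419.76070727 -211.43816069  255.6609132 ] 0.5430291854003096
```

View pics/q24.png

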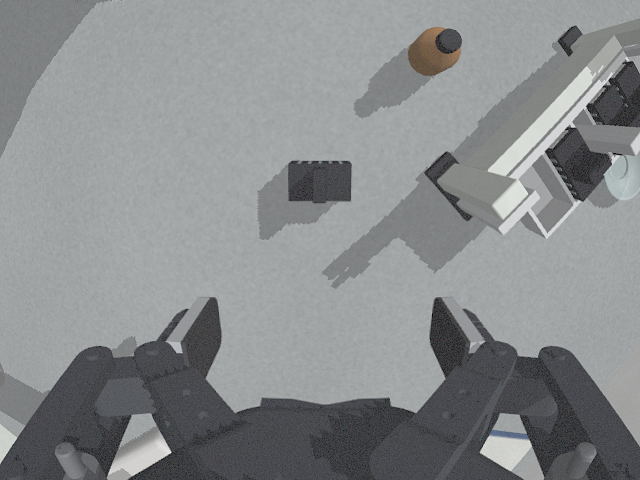

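```bash
python3 - <<'E'
from h import *
cv2.imwrite('pics/q24b.png',gcrop('pics/w24.png',270,140,100,75,8))
W=ldp('w24.png'); print(np.round((proj(W,pose([420.6,-211.9,.543],CASS),1)-[270,140]+.5)*8-.5))
E
```

```text
[[200. 411.]
 [702. 411.]
 [697. 703.]
 [205. 703.]
 [398. 743.]
 [505. 743.]]
```

View pics/q24b.png

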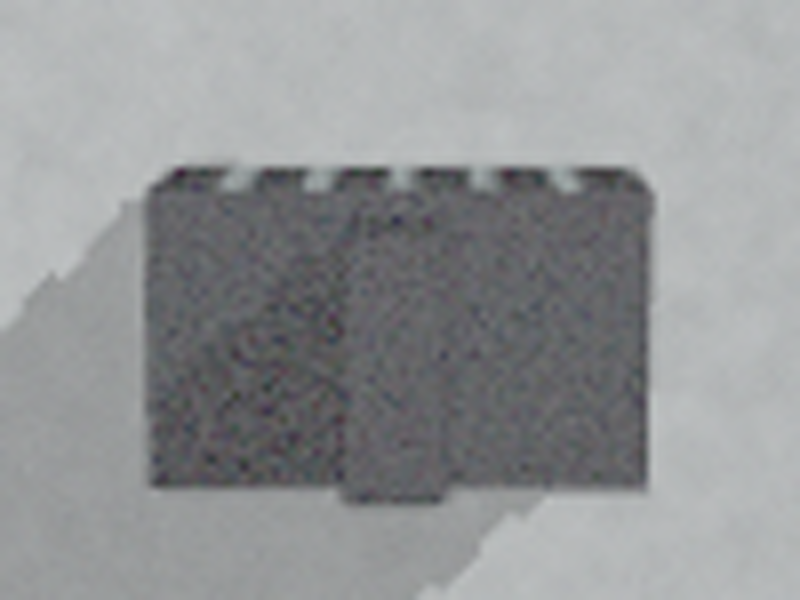

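It was knocked by about 27 mm, so I'm refitting its pose.

```bash
python3 - <<'E'
from h import *
W=ldp('w24.png')
v=fit([(W,1,CASS,unc([(149,190),(651,192),(647,488),(150,487),(343,502),(441,502)],8,270,140))],[415,-190,.543])
plan(v[0],v[1],195,v[2],5)
E
```

```text
fit [ 401.341 -192.148    0.537]
[[-0.5, -0.4], [0.3, -0.4], [0.1, -0.0], [-0.2, -0.2], [-0.5, 0.5], [0.9, 0.6]]
t 47.15 now [ 419.8 -211.4  255.7] 0.543 tilt [-1.e+00 -0.e+00 -1.e-04] F [-0.5 -0.4 -0.5] w 85.4
per-row mm 13.3 deg -0.07
{'dx': np.float64(0.0607), 'dy': np.float64(0.026), 'dz': np.float64(-0.0058), 'ax': np.float64(0.0008)}
{'dx': np.float64(0.0607), 'dy': np.float64(0.026), 'dz': np.float64(-0.0058), 'ax': np.float64(0.0008)}
{'dx': np.float64(0.0607), 'dy': np.float64(0.026), 'dz': np.float64(-0.0059), 'ax': np.float64(0.0008)}
{'dx': np.float64(0.0607), 'dy': np.float64(0.026), 'dz': np.float64(-0.0059), 'ax': np.float64(0.0008)}
{'dx': np.float64(0.0607), 'dy': np.float64(0.026), 'dz': np.float64(-0.0059), 'ax': np.float64(0.0008)}
```

Request:
arm_command:
  motion:
    - {"gripper":0,"dx":0.061,"dy":0.026,"dz":-0.006,"ax":0.001,"ay":0,"az":0}
    - {"gripper":0,"dx":0.061,"dy":0.026,"dz":-0.006,"ax":0.001,"ay":0,"az":0}
    - {"gripper":0,"dx":0.061,"dy":0.026,"dz":-0.006,"ax":0.001,"ay":0,"az":0}
    - {"gripper":0,"dx":0.061,"dy":0.026,"dz":-0.006,"ax":0.001,"ay":0,"az":0}
    - {"gripper":0,"dx":0.061,"dy":0.026,"dz":-0.006,"ax":0,"ay":0,"az":0}

```text
t: 47.78
ee_pos: [400.8, -192.1, 193.8]
eef_rot: [[-0.0, -0.511, 0.859], [-0.0, 0.859, 0.511], [-1.0, 0.0, -0.0]]
force: [0.4, -0.4, 0.9]
grip_width: 85.4
```

Request:
arm_command:
  motion:
    - {"gripper":0,"dx":0,"dy":0,"dz":0,"ax":0,"ay":0,"az":0}
    - {"gripper":0,"dx":0,"dy":0,"dz":0,"ax":0,"ay":0,"az":0}
    - {"gripper":0,"dx":0,"dy":0,"dz":0,"ax":0,"ay":0,"az":0}
    - {"gripper":0,"dx":0,"dy":0,"dz":0,"ax":0,"ay":0,"az":0}
    - {"gripper":0,"dx":0,"dy":0,"dz":0,"ax":0,"ay":0,"az":0}

```text
t: 48.4
ee_pos: [401.2, -192.4, 194.8]
eef_rot: [[0.0, -0.511, 0.86], [-0.0, 0.86, 0.511], [-1.0, -0.0, 0.0]]
force: [-0.1, 0.4, -0.3]
grip_width: 85.6
```

```bash
python3 - <<'E'
from h import *
snap('wrist','w25.png'); plan(401.3,-192.1,51,.537,1)
cv2.imwrite('pics/q25.png',gcrop('pics/w25.png',230,150,200,150,4))
W=ldp('w25.png'); print(np.round((proj(W,pose([401.341,-192.148,.537],CASS),1)-[230,150]+.5)*4-.5).tolist())
E
```

```text
t 48.45 now [ 401.2 -192.4  194.8] 0.536 tilt [-1.e+00 -2.e-04  1.e-04] F [ 0.1 -0.6 -0.4] w 85.6
per-row mm 143.8 deg 0.03
{'dx': np.float64(0.7191), 'dy': np.float64(0.0011), 'dz': np.float64(0.0013), 'ax': np.float64(-0.0003)}
[[234.0, 206.0], [536.0, 206.0], [531.0, 379.0], [238.0, 379.0], [353.0, 411.0], [418.0, 411.0]]
```

View pics/q25.png

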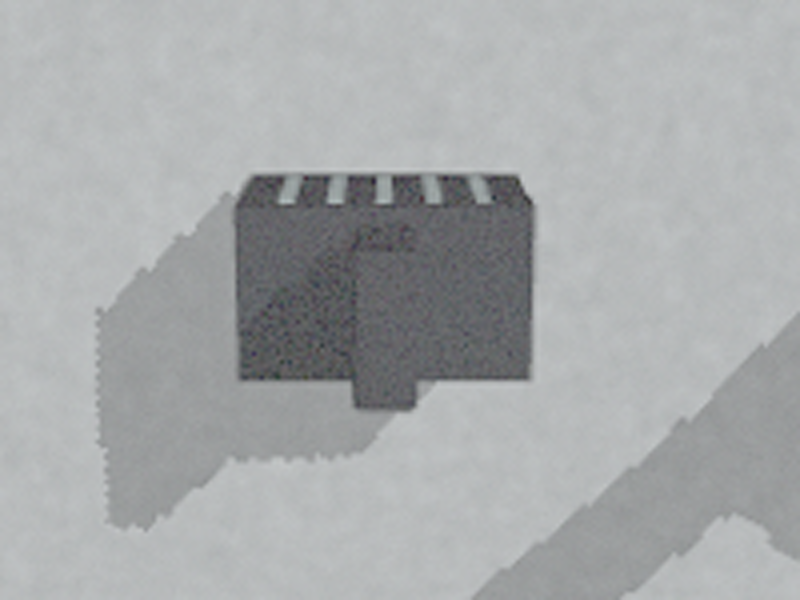

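```bash
python3 - <<'E'
from h import *
t=P(-78,40.5); plan(t[0],t[1],245,ST[2]-.001,10,(401.3,-192.1,245,.537))
E
```

```text
t 48.45 now [ 401.2 -192.4  194.8] 0.536 tilt [-1.e+00 -2.e-04  1.e-04] F [ 0.1 -0.6 -0.4] w 85.6
per-row mm 20.7 deg -4.47
{'dx': np.float64(-0.0), 'dy': np.float64(0.0015), 'dz': np.float64(0.1033), 'ax': np.float64(0.0497)}
{'dx': np.float64(-0.0), 'dy': np.float64(0.0096), 'dz': np.float64(0.1029), 'ax': np.float64(0.0497)}
{'dx': np.float64(-0.0), 'dy': np.float64(0.0176), 'dz': np.float64(0.1019), 'ax': np.float64(0.0497)}
{'dx': np.float64(-0.0), 'dy': np.float64(0.0255), 'dz': np.float64(0.1002), 'ax': np.float64(0.0497)}
{'dx': np.float64(-0.0), 'dy': np.float64(0.0332), 'dz': np.float64(0.0979), 'ax': np.float64(0.0497)}
{'dx': np.float64(-0.0), 'dy': np.float64(0.0407), 'dz': np.float64(0.095), 'ax': np.float64(0.0497)}
{'dx': np.float64(-0.0), 'dy': np.float64(0.048), 'dz': np.float64(0.0915), 'ax': np.float64(0.0497)}
{'dx': np.float64(-0.0), 'dy': np.float64(0.055), 'dz': np.float64(0.0875), 'ax': np.float64(0.0497)}
{'dx': np.float64(-0.0), 'dy': np.float64(0.0616), 'dz': np.float64(0.083), 'ax': np.float64(0.0497)}
{'dx': np.float64(-0.0), 'dy': np.float64(0.0679), 'dz': np.float64(0.0779), 'ax': np.float64(0.0497)}
```

Request:
arm_command:
  motion:
    - {"gripper":0,"dx":0.12,"dy":0.001,"dz":0.001,"ax":0,"ay":0,"az":0}
    - {"gripper":0,"dx":0.2,"dy":0,"dz":0,"ax":0,"ay":0,"az":0}
    - {"gripper":0,"dx":0.2,"dy":0,"dz":0,"ax":0,"ay":0,"az":0}
    - {"gripper":0,"dx":0.14,"dy":0,"dz":0,"ax":0,"ay":0,"az":0}
    - {"gripper":0,"dx":0.057,"dy":0,"dz":0,"ax":0,"ay":0,"az":0}

```text
t: 49.08
ee_pos: [400.6, -192.0, 50.1]
eef_rot: [[-0.002, -0.511, 0.86], [0.001, 0.86, 0.511], [-1.0, 0.001, -0.001]]
force: [-0.5, -0.2, 0.3]
grip_width: 85.2
```

Request:
arm_command:
  motion:
    - {"gripper":0,"dx":0,"dy":0,"dz":0,"ax":0,"ay":0,"az":0}
    - {"gripper":1,"dx":0,"dy":0,"dz":0,"ax":0,"ay":0,"az":0}
    - {"gripper":1,"dx":0,"dy":0,"dz":0,"ax":0,"ay":0,"az":0}
    - {"gripper":1,"dx":0,"dy":0,"dz":0,"ax":0,"ay":0,"az":0}
    - {"gripper":1,"dx":0,"dy":0,"dz":0,"ax":0,"ay":0,"az":0}
  newtons: 60

```text
t: 49.7
ee_pos: [401.3, -192.1, 51.6]
eef_rot: [[0.0, -0.511, 0.859], [-0.0, 0.859, 0.511], [-1.0, -0.0, 0.0]]
force: [0.4, 0.6, 0.7]
grip_width: 12.3
```

Request:
arm_command:
  motion:
    - {"gripper":1,"dx":0,"dy":0,"dz":0,"ax":0,"ay":0,"az":0}
    - {"gripper":1,"dx":0,"dy":0,"dz":0,"ax":0,"ay":0,"az":0}
    - {"gripper":1,"dx":0,"dy":0,"dz":0,"ax":0,"ay":0,"az":0}
    - {"gripper":1,"dx":0,"dy":0,"dz":0,"ax":0,"ay":0,"az":0}
    - {"gripper":1,"dx":0,"dy":0,"dz":0,"ax":0,"ay":0,"az":0}
  newtons: 60

```text
t: 50.32
ee_pos: [401.5, -192.1, 51.6]
eef_rot: [[0.001, -0.511, 0.859], [-0.0, 0.859, 0.511], [-1.0, -0.0, 0.001]]
force: [0.6, 1.7, 9.0]
grip_width: 11.1
```

Request:
arm_command:
  motion:
    - {"gripper":1,"dx":-0.1,"dy":0,"dz":0,"ax":0,"ay":0,"az":0}
    - {"gripper":1,"dx":-0.22,"dy":0,"dz":0,"ax":0,"ay":0,"az":0}
    - {"gripper":1,"dx":-0.27,"dy":0,"dz":0,"ax":0,"ay":0,"az":0}
    - {"gripper":1,"dx":-0.25,"dy":0,"dz":0,"ax":0,"ay":0,"az":0}
    - {"gripper":1,"dx":-0.14,"dy":0,"dz":0,"ax":0,"ay":0,"az":0}

```text
t: 50.95
ee_pos: [401.5, -192.2, 249.6]
eef_rot: [[0.002, -0.511, 0.86], [-0.0, 0.86, 0.511], [-1.0, -0.001, 0.002]]
force: [0.0, 0.6, -1.8]
grip_width: 11.2
```

Request:
arm_command:
  motion:
    - {"gripper":1,"dx":0,"dy":0.001,"dz":0.103,"ax":0.05,"ay":0,"az":0}
    - {"gripper":1,"dx":0,"dy":0.01,"dz":0.103,"ax":0.05,"ay":0,"az":0}
    - {"gripper":1,"dx":0,"dy":0.018,"dz":0.102,"ax":0.05,"ay":0,"az":0}
    - {"gripper":1,"dx":0,"dy":0.025,"dz":0.1,"ax":0.05,"ay":0,"az":0}
    - {"gripper":1,"dx":0,"dy":0.033,"dz":0.098,"ax":0.05,"ay":0,"az":0}

```text
t: 51.58
ee_pos: [489.6, -137.7, 247.2]
eef_rot: [[-0.0, -0.141, 0.99], [0.0, 0.99, 0.141], [-1.0, 0.0, -0.0]]
force: [-0.4, 0.2, -1.1]
grip_width: 10.9
```

Request:
arm_command:
  motion:
    - {"gripper":1,"dx":0,"dy":0.041,"dz":0.095,"ax":0.05,"ay":0,"az":0}
    - {"gripper":1,"dx":0,"dy":0.048,"dz":0.092,"ax":0.05,"ay":0,"az":0}
    - {"gripper":1,"dx":0,"dy":0.055,"dz":0.088,"ax":0.05,"ay":0,"az":0}
    - {"gripper":1,"dx":0,"dy":0.062,"dz":0.083,"ax":0.05,"ay":0,"az":0}
    - {"gripper":1,"dx":0,"dy":0.068,"dz":0.078,"ax":0.048,"ay":0,"az":0}

```text
t: 52.2
ee_pos: [578.1, -83.7, 247.1]
eef_rot: [[-0.001, 0.246, 0.969], [0.0, 0.969, -0.246], [-1.0, -0.0, -0.001]]
force: [0.2, 0.6, -1.5]
grip_width: 10.6
```

Request:
arm_command:
  motion:
    - {"gripper":1,"dx":0,"dy":0,"dz":0,"ax":0,"ay":0,"az":0}
    - {"gripper":1,"dx":0,"dy":0,"dz":0,"ax":0,"ay":0,"az":0}
    - {"gripper":1,"dx":0,"dy":0,"dz":0,"ax":0,"ay":0,"az":0}
    - {"gripper":1,"dx":0,"dy":0,"dz":0,"ax":0,"ay":0,"az":0}
    - {"gripper":1,"dx":0,"dy":0,"dz":0,"ax":0,"ay":0,"az":0}

```text
t: 52.82
ee_pos: [577.6, -84.3, 247.4]
eef_rot: [[0.0, 0.243, 0.97], [0.0, 0.97, -0.243], [-1.0, 0.0, 0.0]]
force: [-0.3, 0.3, -1.4]
grip_width: 11.3
```

```bash
python3 - <<'E'
from h import *
p,a,R,s=cur(); print(instand(p))
t=P(-78,40.5); plan(t[0],t[1],156,ST[2]-.001,1)
E
```

```text
[ 40.9 -78.5 247.4]
t 52.83 now [577.6 -84.3 247.4] -0.246 tilt [-1.e+00  1.e-04  1.e-04] F [-0.3  0.3 -1.4] w 11.3
per-row mm 91.4 deg 0.17
{'dx': np.float64(0.4571), 'dy': np.float64(0.0026), 'dz': np.float64(-0.0022), 'ax': np.float64(-0.0018)}
```

Request:
arm_command:
  motion:
    - {"gripper":1,"dx":0.08,"dy":0.003,"dz":-0.002,"ax":-0.002,"ay":0,"az":0}
    - {"gripper":1,"dx":0.14,"dy":0,"dz":0,"ax":0,"ay":0,"az":0}
    - {"gripper":1,"dx":0.14,"dy":0,"dz":0,"ax":0,"ay":0,"az":0}
    - {"gripper":1,"dx":0.07,"dy":0,"dz":0,"ax":0,"ay":0,"az":0}
    - {"gripper":1,"dx":0.025,"dy":0,"dz":0,"ax":0,"ay":0,"az":0}

```text
t: 53.45
ee_pos: [577.2, -83.5, 155.5]
eef_rot: [[-0.001, 0.24, 0.971], [-0.0, 0.971, -0.24], [-1.0, -0.0, -0.001]]
force: [-0.2, 0.6, -1.4]
grip_width: 11.0
```

Request:
arm_command:
  motion:
    - {"gripper":1,"dx":0,"dy":0,"dz":0,"ax":0,"ay":0,"az":0}
    - {"gripper":1,"dx":0,"dy":0,"dz":0,"ax":0,"ay":0,"az":0}
    - {"gripper":1,"dx":0,"dy":0,"dz":0,"ax":0,"ay":0,"az":0}
    - {"gripper":1,"dx":0,"dy":0,"dz":0,"ax":0,"ay":0,"az":0}
    - {"gripper":1,"dx":0,"dy":0,"dz":0,"ax":0,"ay":0,"az":0}

```text
t: 54.08
ee_pos: [577.6, -83.5, 156.4]
eef_rot: [[0.0, 0.24, 0.971], [0.0, 0.971, -0.24], [-1.0, 0.0, 0.0]]
force: [0.1, 0.2, -1.6]
grip_width: 11.1
```

```bash
python3 - <<'E'
from h import *
snap('wrist','w26.png'); p,a,R,s=cur(); print(instand(p),s['force'])
t=P(-78,40.5); plan(t[0],t[1],115.8,ST[2]-.001,1)
cv2.imwrite('pics/q26.png',gcrop('pics/w26.png',200,140,240,180,3.3,.6))
E
```

```text
[ 40.7 -77.7 156.4] [ 0.87943057 -0.25653658 -2.11033438]
t 54.12 now [577.5 -83.5 156.4] -0.243 tilt [-1.e+00  0.e+00  1.e-04] F [ 0.9 -0.3 -2.1] w 10.9
per-row mm 40.6 deg -0.02
{'dx': np.float64(0.2029), 'dy': np.float64(-0.0015), 'dz': np.float64(-0.0008), 'ax': np.float64(0.0003)}
```

View pics/q26.png

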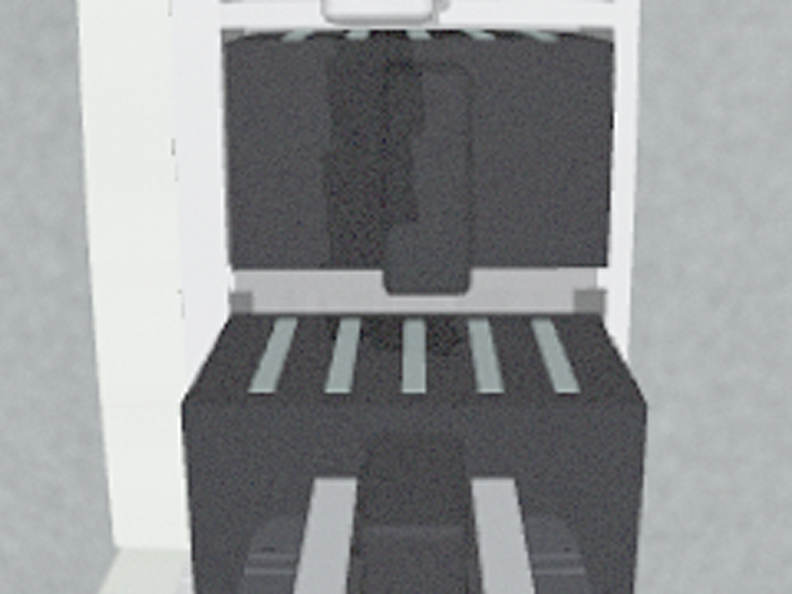

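Aligned as before. Inserting the first 20 mm.

Request:
arm_command:
  motion:
    - {"gripper":1,"dx":0.02,"dy":-0.001,"dz":-0.001,"ax":0,"ay":0,"az":0}
    - {"gripper":1,"dx":0.03,"dy":0,"dz":0,"ax":0,"ay":0,"az":0}
    - {"gripper":1,"dx":0.03,"dy":0,"dz":0,"ax":0,"ay":0,"az":0}
    - {"gripper":1,"dx":0.02,"dy":0,"dz":0,"ax":0,"ay":0,"az":0}
    - {"gripper":1,"dx":0,"dy":0,"dz":0,"ax":0,"ay":0,"az":0}

```text
t: 54.75
ee_pos: [577.1, -83.7, 135.9]
eef_rot: [[-0.001, 0.24, 0.971], [-0.0, 0.971, -0.24], [-1.0, -0.0, -0.001]]
force: [-0.1, 0.2, -0.7]
grip_width: 10.9
```

Request:
arm_command:
  motion:
    - {"gripper":1,"dx":0.03,"dy":0,"dz":0,"ax":0,"ay":0,"az":0}
    - {"gripper":1,"dx":0.04,"dy":0,"dz":0,"ax":0,"ay":0,"az":0}
    - {"gripper":1,"dx":0.025,"dy":0,"dz":0,"ax":0,"ay":0,"az":0}
    - {"gripper":1,"dx":0.008,"dy":0,"dz":0,"ax":0,"ay":0,"az":0}
    - {"gripper":1,"dx":0,"dy":0,"dz":0,"ax":0,"ay":0,"az":0}

```text
t: 55.38
ee_pos: [577.3, -83.7, 115.7]
eef_rot: [[-0.0, 0.24, 0.971], [-0.0, 0.971, -0.24], [-1.0, -0.0, -0.0]]
force: [-0.6, -0.2, -0.9]
grip_width: 11.0
```

Request:
arm_command:
  motion:
    - {"gripper":1,"dx":0,"dy":0,"dz":0,"ax":0,"ay":0,"az":0}
    - {"gripper":0,"dx":0,"dy":0,"dz":0,"ax":0,"ay":0,"az":0}
    - {"gripper":0,"dx":0,"dy":0,"dz":0,"ax":0,"ay":0,"az":0}
    - {"gripper":0,"dx":0,"dy":0,"dz":0,"ax":0,"ay":0,"az":0}
    - {"gripper":0,"dx":0,"dy":0,"dz":0,"ax":0,"ay":0,"az":0}

```text
t: 56.0
ee_pos: [577.3, -83.6, 115.7]
eef_rot: [[0.0, 0.24, 0.971], [-0.0, 0.971, -0.24], [-1.0, 0.0, 0.0]]
force: [0.3, 0.6, 0.3]
grip_width: 81.8
```

Request:
arm_command:
  motion:
    - {"gripper":0,"dx":0,"dy":0,"dz":0,"ax":0,"ay":0,"az":0}
    - {"gripper":0,"dx":-0.1,"dy":0,"dz":0,"ax":0,"ay":0,"az":0}
    - {"gripper":0,"dx":-0.2,"dy":0,"dz":0,"ax":0,"ay":0,"az":0}
    - {"gripper":0,"dx":-0.25,"dy":0,"dz":0,"ax":0,"ay":0,"az":0}
    - {"gripper":0,"dx":-0.2,"dy":0,"dz":0,"ax":0,"ay":0,"az":0}

```text
t: 56.62
ee_pos: [577.3, -83.8, 267.7]
eef_rot: [[0.001, 0.24, 0.971], [-0.0, 0.971, -0.24], [-1.0, 0.0, 0.001]]
force: [0.4, 0.3, -1.0]
grip_width: 85.5
```

Request:
arm_command:
  motion:
    - {"gripper":0,"dx":-0.2,"dy":-0.2,"dz":0,"ax":0,"ay":0,"az":0}
    - {"gripper":0,"dx":-0.1,"dy":-0.25,"dz":0,"ax":0,"ay":0,"az":0}
    - {"gripper":0,"dx":0,"dy":-0.2,"dz":0,"ax":0,"ay":0,"az":0}
    - {"gripper":0,"dx":0,"dy":0,"dz":0,"ax":0,"ay":0,"az":0}
    - {"gripper":0,"dx":0,"dy":0,"dz":0,"ax":0,"ay":0,"az":0}

```text
t: 57.25
ee_pos: [546.1, -209.3, 325.5]
eef_rot: [[-0.0, 0.24, 0.971], [0.0, 0.971, -0.24], [-1.0, 0.0, -0.0]]
force: [0.6, 1.7, 0.0]
grip_width: 85.5
```

Request:
arm_command:
  motion:
    - {"gripper":0,"dx":0,"dy":0,"dz":0,"ax":0,"ay":0,"az":0}
    - {"gripper":0,"dx":0,"dy":0,"dz":0,"ax":0,"ay":0,"az":0}
    - {"gripper":0,"dx":0,"dy":0,"dz":0,"ax":0,"ay":0,"az":0}
    - {"gripper":0,"dx":0,"dy":0,"dz":0,"ax":0,"ay":0,"az":0}
    - {"gripper":0,"dx":0,"dy":0,"dz":0,"ax":0,"ay":0,"az":0}

```text
t: 57.88
ee_pos: [546.0, -209.8, 325.7]
eef_rot: [[-0.0, 0.24, 0.971], [-0.0, 0.971, -0.24], [-1.0, -0.0, 0.0]]
force: [0.3, 0.6, 0.4]
grip_width: 85.4
```

```bash
python3 - <<'E'
from h import *
snap('wrist','w27.png'); snap('scene','s27.png'); p,a,R,s=cur(); print(p,s['force'],s['grip_width'],s['t'])
W=ldp('w27.png')
im=gcrop('pics/w27.png',0,0,640,480,3,.6)
for y in (78,34,-34,-78):
    Pp=pose([ST[0]+.7,ST[1],ST[2]],np.array([(40+a,y+b,5+c+59) for c,A,B in ((48,30,18),(78,6,15)) for a,b in [(-A,B),(A,B),(A,-B),(-A,-B)]]))
    q=((proj(W,Pp,1)+.5)*3-.5).astype(int)
    for k in (0,4): cv2.polylines(im,[q[k:k+4]],True,(0,0,255),1)
c=proj(W,pose(ST,[(40,0,100)]),1)[0].astype(int)*3
y0=max(0,c[1]-300); x0=max(0,c[0]-400)
cv2.imwrite('pics/q27.png',im[y0:y0+600,x0:x0+800])
cv2.imwrite('pics/q27s.png',gcrop('pics/s27.png',170,130,190,190,3.1,.6))
E
```

```text
[ 546.0428397  -209.82313324  325.70275429] [ 0.59545385  0.55272981 -0.09282283] 85.20045784132996 57.975
```

View pics/q27.png

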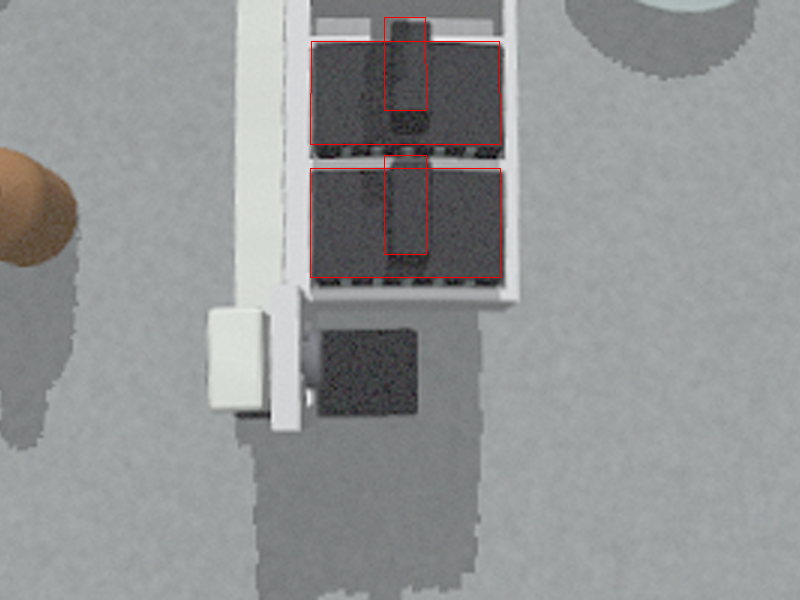

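View pics/q27s.png

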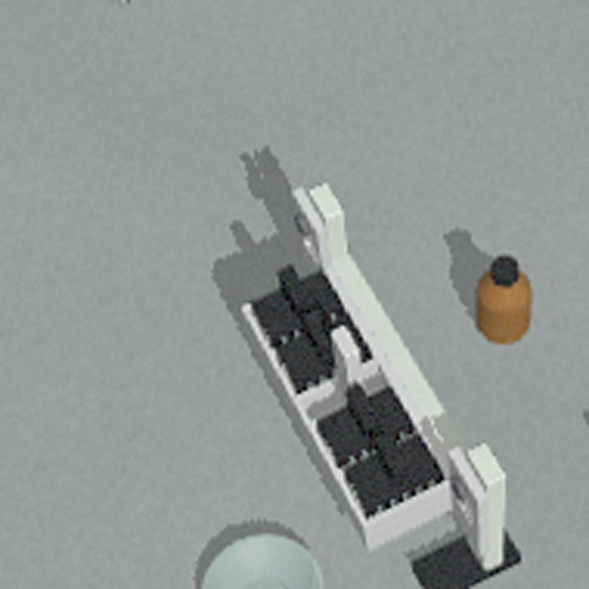

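```bash
python3 - <<'E'
from h import *
W=ldp('w27.png'); im=gcrop('pics/w27.png',200,0,240,150,3.3,.6)
def dr(Pp,col):
    q=((proj(W,Pp,1)-[200,0]+.5)*3.3-.5).astype(int); cv2.polylines(im,[q],True,col,1)
st=[ST[0]+.7,ST[1],ST[2]]
for y in (78,34,-34,-78):
    for c,A,B in ((48,30,18),(78,6,15)):
        dr(pose(st,np.array([(40+a,y+b,64+c) for a,b in [(-A,B),(A,B),(A,-B),(-A,-B)]])),(0,0,255))
for s in (1,-1): dr(pose(st,np.array([(a,s*b,151) for a,b in [(0,102),(8,102),(8,144),(0,144)]])),(0,160,0))
cv2.imwrite('pics/q28.png',im)
a=cv2.imread('pics/scene0.png').astype(int);b=cv2.imread('pics/s27.png').astype(int)
for n,(x,y,w,h) in dict(bottle=(318,208,28,36),dish=(230,298,48,44),box=(360,248,42,40)).items(): print(n,np.abs(a-b)[y:y+h,x:x+w].mean())
E
```

```text
bottle 2.6461640211640214
dish 2.505050505050505
box 2.58968253968254
```

View pics/q28.png

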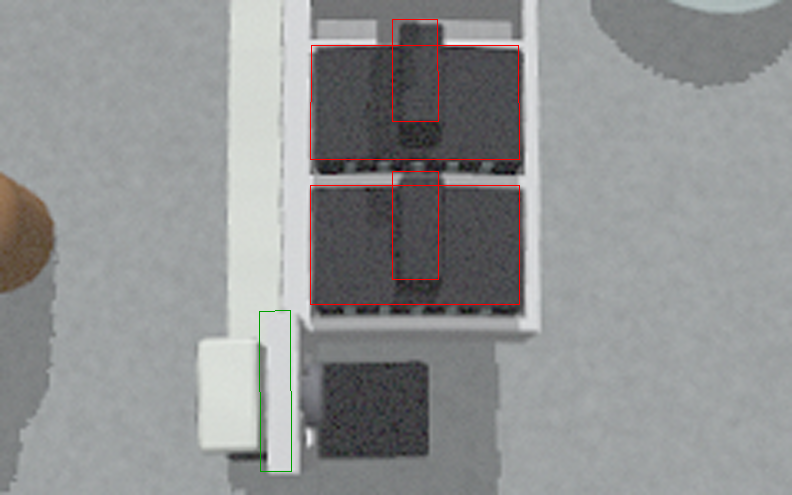

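```bash
python3 - <<'E'
from h import *
print(arm.job_done(), sensors.sense()['t'])
E
```

```text
the job is handed in; nothing more can be done
the job is handed in; nothing more can be done
```

The rack is hanging on both screws, slid down to the slot tops and let go. All four cassettes on the bench are fully down in its pockets. I handed in at about 58 s; the hand-in gives no verdict.

**Rack:** The wrist and scene pictures showed both plates behind the screw heads, and the wrist force showed the screws taking its weight before I opened the fingers.

**Cassettes:** One was knocked about 27 mm aside during the run. I saw it before gripping, measured its position again and placed it normally. None met noticeable force going in.

**Last checks:**
- **Left-hand pockets:** The scene picture shows all four cassettes seated and upright. I checked these two only there and in earlier wrist pictures, because the final wrist view doesn't include them.
- **Right-hand pockets:** In the final wrist view, the tops of these two matched their expected seated outlines to about 1 mm.
- **Bystanders:** The bottle, dish and box look the same as in the first picture.
- **Robot:** The gripper was open, well clear of everything, with force near zero.

**One disagreement:** The top of the right ear sat about 2 mm further forward than my upright model. That fits the allowed forward lean of up to 2 degrees and is well inside the 8 mm limit. I did not measure the seat-to-screw distances directly.

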